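# Hang the collet rack and tin shelf on the bench cleat and fill them

## Robot

A 6-joint arm with a two-finger parallel gripper is mounted at the origin on a cart in front of the work surface, level with it; the furniture and walls round the work are solid. World frame = base frame: x ahead of the robot, y to its left, z up, the work surface at z = 0. Lengths are in m, angles in rad, forces in N, time in s.
With the tool pointing down it reaches from about 0.35 to 0.775 m from the base axis. Payload 7.3 kg.
Tool frame: the origin (TCP) lies midway between the tips of the shut fingers; the grasp point (between the pads) lies 19 mm behind it; z points along the fingers, y is the direction in which the jaws open and shut (so a half turn about z gives the same grasp; the last joint's range is limited). The gripper opens to 92 mm and grips with 3 to 60 N. Pads are 19 mm wide; open, the fingers measure 130 mm over their backs; the gripper's body (75 mm by 190 mm) begins 47 mm behind the grasp point.
Start: joints at [-1.414, 0.342, 1.524, -0, 1.275, -0.146], TCP at [0.157, -0.501, 0.227] pointing down, gripper open.
Joint ranges: [-2.53, 2.53], [-0.77, 2.02], [0.04, 2.7], [-1, 4.14], [0.28, 2.66], [-3.11, 3.11]. Speed limits (rad/s): [2.57, 2.57, 3.14, 3.14, 3.14, 3.14].

## Interface

Orientations are given as a unit quaternion [w, x, y, z].
In Python, from plant import status, eyes, job gives the robot as it stands. The module is installed in compiled form; this text tells all that it offers.
- The arm moves only by the tool servo_tool, never from a script. Its argument "commands" is a list of rows, each an object with "gripper": the gripper command: -1 is shut, 1 is fully open, values between are in proportion; "translation": the shift along the tool's x, y, z as a fraction of full scale, a list of three; "delta_rot": the turn, a rotation vector about the tool's x, y, z as a fraction of full scale, a list of three. A call has 1 to 10 rows; each row is the pose to reach, as a shift and turn from the pose commanded when the call began, along the tool's axes at that moment; what a row does not reach only later rows make up. Full scale, the value 1, is 120 mm for a shift and 2 rad for a turn. A row lasts 1/8 s, in which the tool goes at most 62.5 mm and 10.7 degrees, less where a joint would pass 70% of its speed; a pose out of reach is approached as far as the arm can. A call with a number of a shift or a turn outside -1 to 1 is refused whole. A call with a gripper value outside its range is refused whole. The fingers move at their own pace and stop on an object; the grip force is fixed at half the most. Time passes only in rows, so rows that repeat a pose let the fingers close. It gives the time, the measured TCP pose, the force and the opening at its end, in the units of the state.
- status.read_state(): the state, without advancing time (a new reading comes with each control period).
- eyes.snapshot(name): name is "scene" or "side" or "wrist"; returns a dict with "color" (480x640x3 uint8, red, green, blue), "z_map" (480x640 float32, m along the optical axis (not along the pixel's ray), 0 where there is no reading), "fx", "fy", "cx", "cy" (pixels), "extrinsics" (4x4, takes a point from camera to world coordinates). Camera axes: x right, y up, looking along -z (the intrinsics and any distortion apply to the point x, -y, -z); pixel columns grow to the right and rows downward; lengths in m; the calibration is good to about 2 mm. A picture is of the moment at which its call begins.
- job.finish_job(): hands the job in, once; it reports no verdict.
The state is a dict: "time_s": time; "joint_pos": joint angles; "dq": joint speeds; "effort": joint torques, N m; "position": TCP position; "ee_rot": TCP orientation; "wrist_force": force on the tool from outside, world axes, zero at the start; "ft_torque": the same for the moment, N m; "opening": finger opening in m.
Only numpy, scipy, OpenCV 4.12 (cv2) and the standard library are available. Lean on these libraries where they do the work, as an engineer would, in place of code of your own. Each camera call takes 0.05 s, during which the arm holds its last target.

## Task

Get the bench rail ready for lathe work. First hang both empty wooden holders side by side on the rail: tilt each one so that the bevelled strip on its back drops behind the rail's bevelled cleat, then let it swing down until it hangs upright and flat against the rail, locked. Then load them: every lathe collet on the bench goes tail-down into a free bore of the collet rack, and every parts tin lid-up into the round recess of its own size in the tin shelf, all pressed fully home on the recess floors; leave the brush, the pot and the screwdriver where they are.

Things in the scene. Friction and masses are not known exactly. Their poses are not given: they have to be found in the camera images.
- rail: Fixed wooden bench rail, 360 mm long: an upright panel (15 mm thick, top edge 98 mm above the bench, open space above) with a paler cleat along its front. Origin: on the panel's front face, mid-length, at bench level; x points into the panel (holders hang on the -x side), y along the rail, z up. A 14 mm thick foot board reaches from x -30 to 75 mm.
- pocket (a point): Bottom of the V pocket between cleat and panel, mid-length, at x 0, z 88 mm of the rail, axes as the rail's. The cleat is 13 mm thick; its 45 degree top slopes from 99 mm up at its front (rail x -13) down to here; its underside is 62 mm up.
- collet_rack: Loose wooden holder, about 0.36 kg, 150 mm wide (y), standing on the bench. Origin: underside, below the middle of the back board; front is -x, z up. Back board x -7 to 7 mm, to z 70; on it a grip tab, also 14 mm thick, 72 mm wide, to z 115. In front a slab with three bores, x -71 to -7, z 26 to 56, on two side cheeks. Hung, its origin is at x -21, z 40 mm of the rail, axes parallel.
- collet_rack_tab (a point): Where to grip the collet rack: middle of the grip tab's 14 mm thickness, 20 mm below its top edge (holder x 0, y 0, z 95 mm); the fingers stand in front of and behind the tab, tips above z 72. The tab's faces are square to the holder's x.
- collet_rack_lip (a point): Middle of the lower rear edge of the collet rack's bevelled rear strip (holder x 21, z 48 mm); hung, it lies in the pocket. The strip is full-width, x 7 to 21 mm: its lower face slopes at 45 degrees from z 62 at x 7 down to this edge; its top is at z 70. Below it on the back board runs a foot strip, x 7 to 21, z 0 to 12.
- tin_shelf: Loose wooden holder like the collet rack (same sizes, back, tab, weight, slab and origin), but its slab has two wide round recesses instead of three bores. Holders go on with about 20 degrees of tilt, top to the panel, foot out: the lip goes down into the pocket, then the foot strip swings in under the cleat (straight in it meets the cleat: 10 mm play). Let go, it swings flat.
- tin_shelf_tab (a point): The grip point of the tin shelf, as collet_rack_tab.
- tin_shelf_lip (a point): The lip edge of the tin shelf, as collet_rack_lip.
- bore_1 (a point): Centre of the floor of the collet rack's bore at its -y end: 24 mm wide, 20 mm deep below the slab's top; at x -41, y -48, z 36 mm of the rack. Axes as the rack's.
- bore_2 (a point): The same for the middle bore (y 0).
- bore_3 (a point): The same for the bore at the +y end (y 48 mm).
- recess_wide (a point): Centre of the floor of the tin shelf's wider recess: 51.5 mm wide, 16 mm deep; at x -39, y -34, z 40 mm of the shelf.
- recess_narrow (a point): Centre of the floor of the tin shelf's narrower recess: 41.5 mm wide, 20 mm deep; at x -39, y 39, z 36 mm of the shelf.
- collet_a: Steel lathe collet standing on its tail, 30 mm tall; head 21 mm across, straight from 23 to 28 mm up, narrowing evenly to 14 mm at the tail. Origin: centre of the tail's end, z along the collet towards its head. May be absent (None). In a bore its head stands 10 mm proud.
- collet_b: Another collet like collet_a.
- collet_c: Another collet like collet_a.
- tin_wide: Flat round lidded parts tin, 49 mm across, 18 mm tall. Origin: centre of its underside, z up through the lid. May be absent (None). Home in its recess it stands 2 mm proud.
- tin_narrow: Smaller round lidded parts tin, 39 mm across, 22 mm tall. Origin as tin_wide. May be absent (None). Home in its recess it stands 2 mm proud.
- oil_brush: Bystander: flat brush, 154 x 16 x 11 mm, origin under its middle. Leave alone.
- black_pot: Bystander: black screw-top pot, 41 mm across, 44 mm tall, origin under its middle. Leave alone.
- screwdriver: Bystander: screwdriver with a black handle, 136 x 18 x 18 mm, lying on the bench, origin under its middle. Leave alone.
Not all that is in view belongs to the job. Leave any blue look-alike of the tin_narrow alone.

How it is judged:
By the outcome, as a careful person would: the job done as asked, in the order asked, and still so for the second after the job is handed in, with the robot touching nothing.
Of collet_a, collet_b, collet_c, tin_wide, tin_narrow only 3 to 5 are there at a start; the rules pass over those that are not, and their reading is None.
At some moment in a run one of tin_wide, tin_narrow may be knocked a few centimetres aside while the robot is not near it.
Once in a run the grip may slacken for a moment while it holds something.
It also fails if it takes over 210 s, if anything falls off the work surface, if the arm or the gripper's body presses on something with over 40 N, if the wrist force passes 120 N, or if a joint passes its speed limit or range.

## Working session

There is one attempt and no reset: what is moved stays moved. The work goes in short steps, Python scripts to look and compute and a tool call to move; the robot and the scene stay as the last step left them, time stands still between calls to the robot, and variables do not carry over. Pictures are saved under pics/ and viewed, and the job is handed in when it is done.

Besides the shell and the picture viewer there is one more tool, called after ">>>" as a command line: name --argument value ..., lists and objects as JSON in quotes. servo_tool: Moves the arm, as the interface text tells. Shift numbers are shares of 120 mm and turn numbers shares of 2 rad, none past 1 either way. Its arguments: {"type":"object","properties":{"commands":{"type":"array"}},"required":["commands"]}

```bash
mkdir -p pics; cat > h.py <<'E'
import numpy as np, cv2
from plant import status, eyes, job
from scipy.spatial.transform import Rotation as R
def snap(n,f=None):
    s=eyes.snapshot(n)
    if f: cv2.imwrite('pics/'+f,s['color'][:,:,::-1])
    np.savez('last_%s.npz'%n,**s)
    return s
def load(n): return dict(np.load('last_%s.npz'%n))
def px(s,u,v,z=None):
    d=s['z_map'][int(round(v)),int(round(u))] if z is None else z
    p=np.array([(u-s['cx'])/s['fx']*d,-(v-s['cy'])/s['fy']*d,-d,1])
    return (s['extrinsics']@p)[:3]
def cloud(s):
    v,u=np.mgrid[0:480,0:640]; d=s['z_map']
    P=np.stack([(u-s['cx'])/s['fx']*d,-(v-s['cy'])/s['fy']*d,-d,np.ones_like(d)],-1)
    W=P@s['extrinsics'].T
    W=W[...,:3]; W[d==0]=np.nan
    return W
def onplane(s,u,v,h):
    o=s['extrinsics'][:3,3]; p=px(s,u,v,1.0); t=(h-o[2])/(p[2]-o[2]); return o+t*(p-o)
def proj(s,p):
    q=np.linalg.inv(s['extrinsics'])@np.append(p,1); return s['cx']+s['fx']*q[0]/-q[2], s['cy']+s['fy']*-q[1]/-q[2]
def crop(s,f,u0,v0,u1,v1,k):
    c=s['color'][v0:v1,u0:u1,::-1]; cv2.imwrite('pics/'+f,cv2.resize(c,None,fx=k,fy=k,interpolation=cv2.INTER_CUBIC))
def st():
    s=status.read_state()
    for k in s: print(k,np.round(s[k],4))
    return s
E
python3 - <<'E'
from h import *
st()
for n in ['scene','side','wrist']:
    s=snap(n,n+'0.png'); print(n,s['fx'],s['fy'],s['cx'],s['cy'],list(s)); print(np.round(s['extrinsics'],3))
E
```

```text
time_s 0.0
joint_pos [-1.414   0.3427  1.525   0.      1.2754 -0.146 ]
dq [ 0.0003  0.0011 -0.0006  0.0021 -0.0014  0.0002]
effort [-1.50000e-03 -4.31247e+01 -2.44221e+01  7.15000e-02  5.60000e-02
 -1.00000e-04]
position [ 0.1565 -0.5007  0.2261]
ee_rot [-7.000e-04  9.886e-01  1.508e-01 -0.000e+00]
wrist_force [-0.1093 -0.2414 -0.722 ]
ft_torque [ 0.0321 -0.006  -0.0039]
opening 0.0921
scene 602.8297895457392 602.8297895457392 318.0725467957143 235.5680176736726 ['color', 'z_map', 'fx', 'fy', 'cx', 'cy', 'extrinsics']
[[-0.913  0.306 -0.271  0.109]
 [-0.409 -0.71   0.574  0.833]
 [-0.017  0.635  0.772  1.286]
 [ 0.     0.     0.     1.   ]]
side 615.0859510010905 615.0859510010905 320.18954409263716 236.88984065822157 ['color', 'z_map', 'fx', 'fy', 'cx', 'cy', 'extrinsics']
[[-0.97   0.104 -0.217  0.26 ]
 [-0.241 -0.454  0.858  1.065]
 [-0.009  0.885  0.465  0.682]
 [ 0.     0.     0.     1.   ]]
wrist 398.7490235010456 398.7490235010456 320.0481181513269 237.77340698728295 ['color', 'z_map', 'fx', 'fy', 'cx', 'cy', 'extrinsics']
[[ 0.297  0.926  0.234  0.22 ]
 [-0.955  0.288  0.072 -0.481]
 [-0.001 -0.245  0.97   0.383]
 [ 0.     0.     0.     1.   ]]
```

View pics/scene0.png

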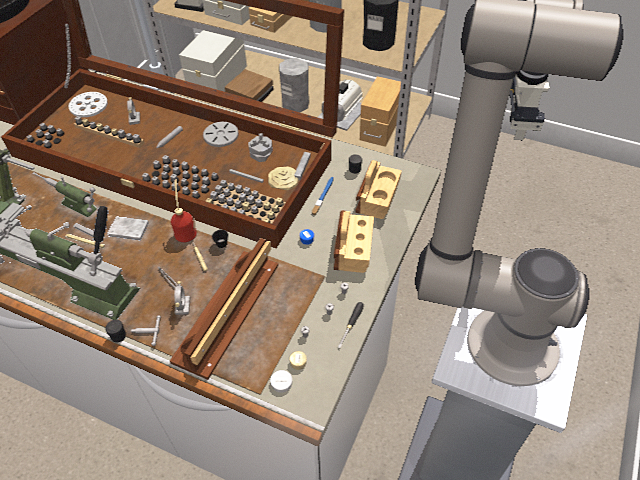

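View pics/side0.png

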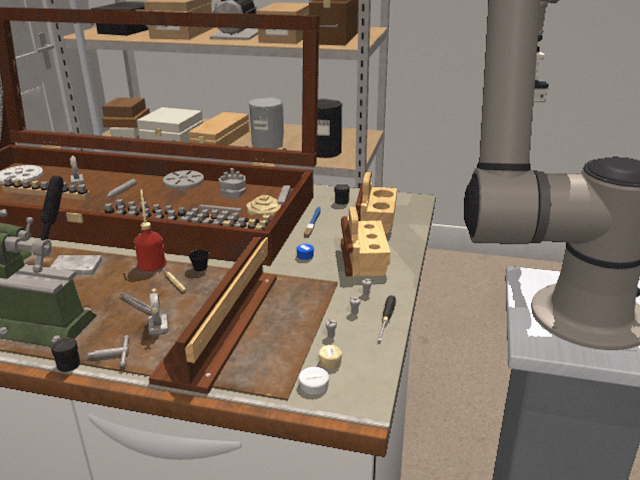

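View pics/wrist0.png

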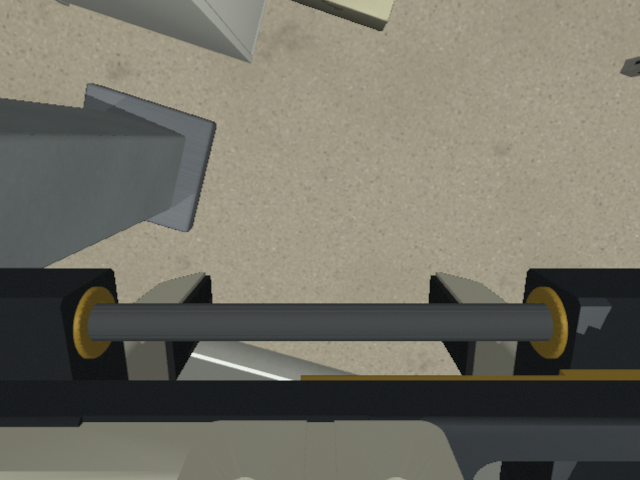

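The pictures show these candidates (scene pixels):
- **Collets:** (345,287), (329,309) and (305,332). The ones in the wooden box at (170,170) and (245,200) are tray stock.
- **Wide tin:** the white one at (281,381).
- **Narrow tin:** the yellow one at (298,359). The blue look-alike at (306,237) stays where it is.
- **Collet rack:** three bores, at (355,240).
- **Tin shelf:** two recesses, at (380,190).
- **Rail:** (225,310).

I'll check these in enlarged crops.

```bash
python3 - <<'E'
from h import *
s=load('scene')
crop(s,'c1.png',260,140,420,260,5); crop(s,'c2.png',160,230,380,400,3.6 and 3)
d=load('side'); crop(d,'c3.png',280,160,440,280,5)
crop(d,'c4.png',150,230,410,410,3)
E
```

```text
(no output)
```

View pics/c1.png

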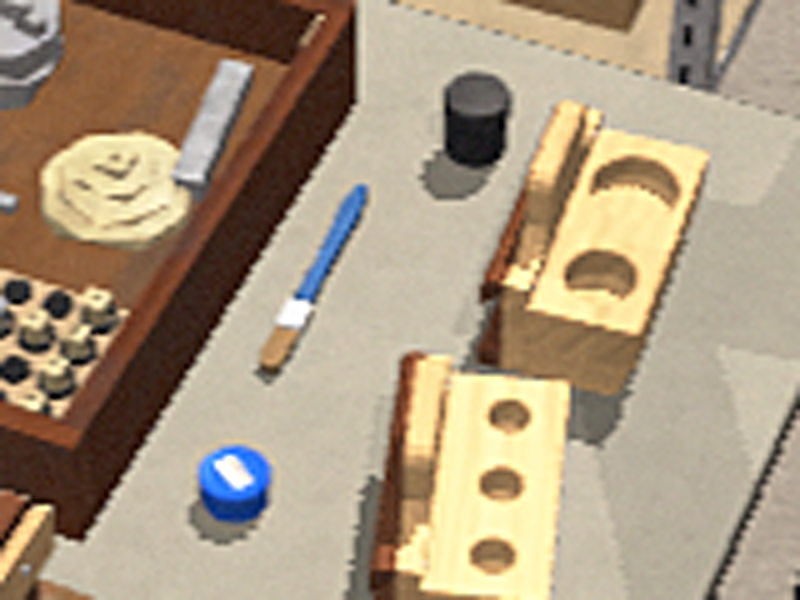

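View pics/c2.png

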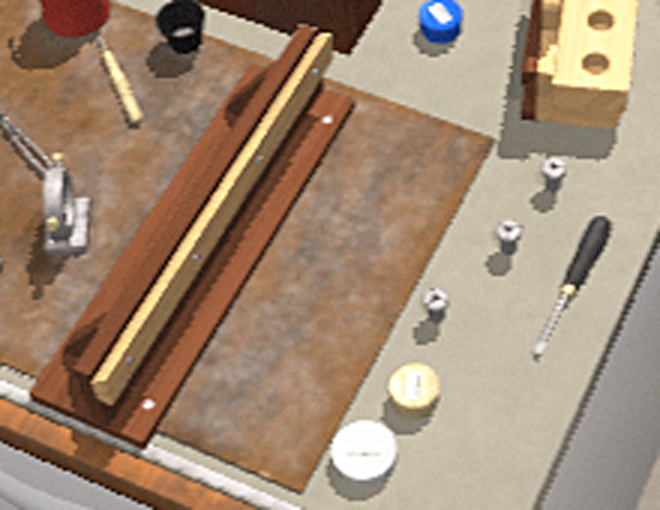

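View pics/c4.png

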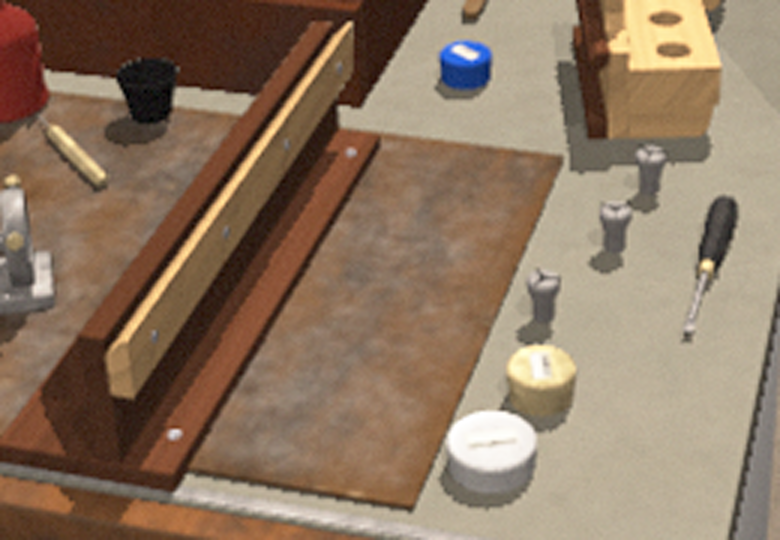

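The crops confirm all of those choices. Next I'll measure poses from the depth clouds.

```bash
cat > meas.py <<'E'
from h import *
def seg(W,box,zr):
    (u0,v0,u1,v1)=box
    P=W[v0:v1,u0:u1].reshape(-1,3); P=P[~np.isnan(P[:,0])]
    return P[(P[:,2]>zr[0])&(P[:,2]<zr[1])]
def rect(P):
    r=cv2.minAreaRect((P[:,:2]*1000).astype(np.float32)); return r, np.round(cv2.boxPoints(r),1).tolist()
if __name__=='__main__':
    for n in ['scene','side']:
        s=load(n); W=cloud(s); print(n)
        pts={'scene':dict(bench=(400,320),b2=(330,270),mat=(280,320),rack_top=(360,225),shelf_top=(388,183),rail_top=(222,285)), 'side':dict(bench=(380,350),b2=(330,260),mat=(270,340),rack_top=(372,250),shelf_top=(383,197),rail_top=(225,285))}[n]
        for k,(u,v) in pts.items(): print(k,np.round(px(s,u,v),4))
E
python3 meas.py
```

```text
scene
bench [ 0.371  -0.4992 -0.8834]
b2 [ 0.4849 -0.0314 -0.0048]
mat [0.5358 0.1627 0.0017]
rack_top [ 0.4597 -0.1796  0.0307]
shelf_top [ 0.4423 -0.3536  0.0376]
rail_top [0.7149 0.1351 0.014 ]
side
bench [0.3726 0.2012 0.0013]
b2 [ 0.5316 -0.093  -0.0015]
mat [0.5694 0.2203 0.003 ]
rack_top [ 0.4327 -0.0584  0.055 ]
shelf_top [ 0.4559 -0.3626  0.0421]
rail_top [0.6539 0.2046 0.098 ]
```

```bash
cat > topdown.py <<'E'
from h import *
# top-down map: px = (0.95-x)... image up = +x, left = +y ; 1 px = 1 mm
def td(names,f,x0,x1,y0,y1,k=1.0,zmax=0.3):
    H=int((x1-x0)*1000*k);Wd=int((y1-y0)*1000*k)
    img=np.zeros((H,Wd,3),np.uint8); hz=np.full((H,Wd),-1.0)
    for n in names:
        s=load(n);W=cloud(s).reshape(-1,3);C=s['color'].reshape(-1,3)
        m=~np.isnan(W[:,0])&(W[:,2]>-0.02)&(W[:,2]<zmax)&(W[:,0]>x0)&(W[:,0]<x1-.001)&(W[:,1]>y0+.001)&(W[:,1]<y1)
        W=W[m];C=C[m];o=np.argsort(W[:,2]);W=W[o];C=C[o]
        r=((x1-W[:,0])*1000*k).astype(int);c=((y1-W[:,1])*1000*k).astype(int)
        for dr in range(2):
            for dc in range(2):
                rr=np.clip(r+dr,0,H-1);cc=np.clip(c+dc,0,Wd-1)
                better=W[:,2]>hz[rr,cc]; img[rr[better],cc[better]]=C[better]; hz[rr[better],cc[better]]=W[better,2]
    cv2.imwrite('pics/'+f,img[:,:,::-1]); return hz
if __name__=='__main__':
    td(['scene','side'],'td0.png',0.25,0.85,-0.45,0.35)
    from meas import seg,rect
    for n,bx in [('scene',dict(rack=(325,205,380,275),shelf=(350,155,410,225))),('side',dict(rack=(335,200,395,280),shelf=(350,170,405,240)))]:
        W=cloud(load(n))
        for k,b in bx.items():
            P=seg(W,b,(.049,.063)); r,p=rect(P); print(n,k,'slab',len(P),np.round(P[:,2].mean(),4),r,p)
            P=seg(W,b,(.108,.125)); r,p=rect(P); print(n,k,'tab',len(P),np.round(P[:,2].mean(),4),r,p)
E
python3 topdown.py
```

```text
scene rack slab 1031 0.0548 ((458.0635681152344, -141.08363342285156), (98.96253967285156, 205.42137145996094), 12.964700698852539) [[386.79998779296875, -52.099998474121094], [432.8999938964844, -252.3000030517578], [529.2999877929688, -230.10000610351562], [483.20001220703125, -29.899999618530273]]
scene rack tab 115 0.1133 ((476.4967041015625, -109.04623413085938), (14.345067024230957, 68.55760192871094), 16.539947509765625) [[459.8999938964844, -78.19999694824219], [479.3999938964844, -143.89999389648438], [493.1000061035156, -139.89999389648438], [473.6000061035156, -74.0999984741211]]
scene shelf slab 889 0.0546 ((456.3603210449219, -293.0506591796875), (147.75857543945312, 247.6361541748047), 22.11088752746582) [[341.29998779296875, -206.10000610351562], [434.5, -435.6000061035156], [571.4000244140625, -380.0], [478.20001220703125, -150.5]]
scene shelf tab 95 0.1133 ((483.64190673828125, -317.9702453613281), (15.127700805664062, 76.19872283935547), 4.60320520401001) [[473.0, -280.6000061035156], [479.20001220703125, -356.6000061035156], [494.20001220703125, -355.29998779296875
[... 454 characters left out ...]
42) [[465.29998779296875, -72.9000015258789], [486.29998779296875, -142.5], [500.1000061035156, -138.3000030517578], [479.1000061035156, -68.69999694824219]]
side shelf slab 1117 0.0559 ((459.2366027832031, -248.09823608398438), (89.24169158935547, 304.56500244140625), 3.4807095527648926) [[405.5, -98.80000305175781], [423.8999938964844, -402.79998779296875], [513.0, -397.3999938964844], [494.5, -93.4000015258789]]
side shelf tab 190 0.1144 ((488.8391418457031, -211.60116577148438), (24.892353057861328, 283.38720703125), 4.013699531555176) [[466.5, -71.0999984741211], [486.29998779296875, -353.79998779296875], [511.20001220703125, -352.1000061035156], [491.29998779296875, -69.4000015258789]]
```

View pics/td0.png

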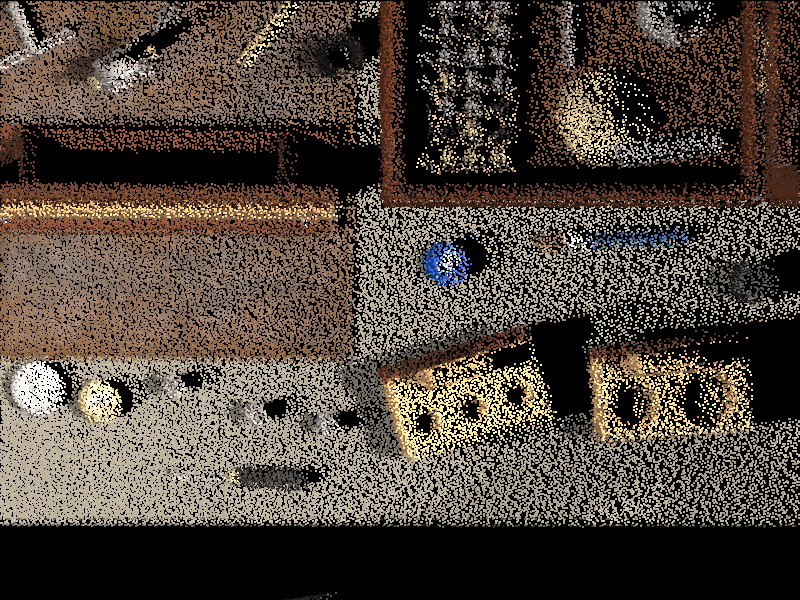

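```bash
cat >> h.py <<'E'
def Rt(psi=0,tilt=0,flip=0):
    R0=np.array([[0,1,0],[1,0,0],[0,0,-1.]])
    return R.from_euler('ZY',[psi,tilt],degrees=True).as_matrix()@R0@R.from_euler('z',180*flip,degrees=True).as_matrix()
def go(pos,psi=0,tilt=0,flip=0,s=None):
    s=s or status.read_state()
    q=s['ee_rot']; Rc=R.from_quat([q[1],q[2],q[3],q[0]]).as_matrix()
    d=Rc.T@(np.array(pos)-s['position']); rv=R.from_matrix(Rc.T@Rt(psi,tilt,flip)).as_rotvec()
    print('T',np.round(d/0.12,3),'Rot',np.round(rv/2,4),'rows>=',np.round(np.linalg.norm(d)/.0625,1),np.round(np.degrees(np.linalg.norm(rv))/10.7,1))
def pose():
    s=status.read_state(); q=s['ee_rot']; Rc=R.from_quat([q[1],q[2],q[3],q[0]]).as_matrix()
    y=Rc[:,1]; z=Rc[:,2]
    print('t',round(float(s['time_s']),2),'pos',np.round(s['position'],4),'psi',np.round(np.degrees(np.arctan2(y[1],y[0])),2),'z',np.round(z,3),'jawpitch',np.round(np.degrees(np.arcsin(-y[2])),2),'F',np.round(s['wrist_force'],1),'open',np.round(s['opening'],4)); return s
E
python3 - <<'E'
from h import *
go([.48,-.40,.30],0)
go([.26,-.46,.30],0)
E
```

```text
T [ 2.824e+00  1.000e-03 -6.140e-01] Rot [-4.00e-04 -4.00e-04 -6.34e-01] rows>= 5.5 6.8
T [ 0.925 -0.068 -0.615] Rot [-4.00e-04 -4.00e-04 -6.34e-01] rows>= 2.1 6.8
```

>>> servo_tool --commands '[{"gripper": 1, "translation": [0.2, 0, -0.3], "delta_rot": [0, 0, -0.1]}, {"gripper": 1, "translation": [0.4, 0, -0.6], "delta_rot": [0, 0, -0.19]}, {"gripper": 1, "translation": [0.6, 0, -0.6], "delta_rot": [0, 0, -0.28]}, {"gripper": 1, "translation": [0.8, 0, -0.6], "delta_rot": [0, 0, -0.37]}, {"gripper": 1, "translation": [1, 0, -0.6], "delta_rot": [0, 0, -0.46]}, {"gripper": 1, "translation": [1, 0, -0.6], "delta_rot": [0, 0, -0.55]}, {"gripper": 1, "translation": [1, 0, -0.6], "delta_rot": [0, 0, -0.634]}]'

```text
time_s: 1.02
position: [0.2714, -0.465, 0.2983]
ee_rot: [-0.0, 0.705, 0.709, 0.0]
wrist_force: [0.7, -0.1, -0.5]
opening: 0.0918
```

```bash
python3 -c "
from h import *
s=pose(); print(s['joint_pos']); go([.46,-.42,.27],0); go([.37,-.44,.28],0)"
```

```text
t 1.02 pos [ 0.2714 -0.465   0.2983] psi 0.37 z [-0.     0.001 -1.   ] jawpitch 0.02 F [ 0.7 -0.1 -0.5] open 0.0918
[-1.18477254e+00  3.23054989e-01  1.35401221e+00 -7.36395053e-05
  1.46537399e+00 -1.19127395e+00]
T [0.364 1.574 0.236] Rot [-0.0002 -0.0004  0.0033] rows>= 3.1 0.0
T [0.203 0.823 0.153] Rot [-0.0002 -0.0004  0.0033] rows>= 1.7 0.0
```

>>> servo_tool --commands '[{"gripper": 1, "translation": [0.1, 0.45, 0.1], "delta_rot": [0, 0, 0]}, {"gripper": 1, "translation": [0.2, 0.9, 0.15], "delta_rot": [0, 0, 0]}, {"gripper": 1, "translation": [0.2, 1, 0.15], "delta_rot": [0, 0, 0]}]'

```text
time_s: 1.4
position: [0.3935, -0.4398, 0.2795]
ee_rot: [-0.001, 0.706, 0.708, 0.0]
wrist_force: [-0.5, 0.0, -0.9]
opening: 0.0918
```

>>> servo_tool --commands '[{"gripper": 1, "translation": [0.1, 0.45, 0.05], "delta_rot": [0, 0, 0]}, {"gripper": 1, "translation": [0.1, 0.58, 0.1], "delta_rot": [0, 0, 0]}, {"gripper": 1, "translation": [0.1, 0.58, 0.1], "delta_rot": [0, 0, 0]}]'

```text
time_s: 1.78
position: [0.4605, -0.4293, 0.2676]
ee_rot: [-0.001, 0.707, 0.707, -0.0]
wrist_force: [-0.5, -0.3, 0.1]
opening: 0.092
```

```bash
python3 -c "
from h import *
s=pose(); w=snap('wrist','w1.png')"
```

```text
t 1.77 pos [ 0.4605 -0.4293  0.2676] psi 0.05 z [-0.002  0.001 -1.   ] jawpitch 0.1 F [-0.5 -0.3  0.1] open 0.092
```

View pics/w1.png

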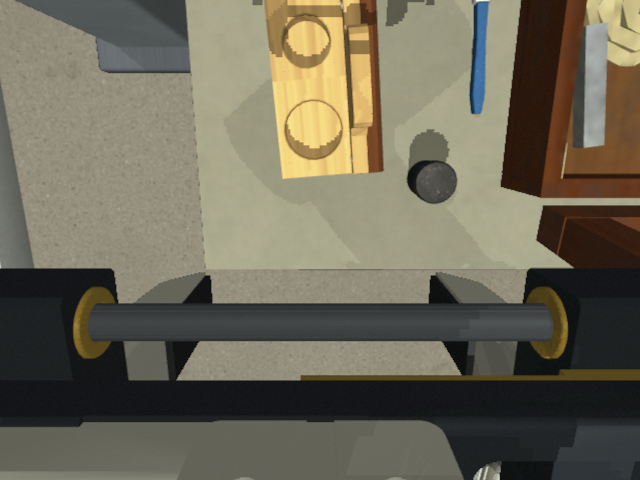

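```bash
python3 - <<'E'
from h import *; from meas import *
s=load('wrist'); W=cloud(s)
crop(s,'w1c.png',250,0,410,200,4)
for zr,b in [((.110,.120),(330,0,390,200)),((.052,.06),(250,0,360,200)),((.066,.074),(330,0,400,200))]:
    P=seg(W,b,zr); print(zr,len(P),np.median(P[:,2]),*rect(P))
E
```

```text
(0.11, 0.12) 1892 0.1138279234656594 ((490.7832336425781, -319.4883728027344), (14.169124603271484, 67.7459716796875), 4.87620735168457) [[480.79998779296875, -286.29998779296875], [486.6000061035156, -353.79998779296875], [500.70001220703125, -352.6000061035156], [495.0, -285.1000061035156]]
(0.052, 0.06) 8285 0.054920515354132504 ((452.0928039550781, -323.8037109375), (64.20866394042969, 147.77931213378906), 4.728773593902588) [[414.0, -252.8000030517578], [426.20001220703125, -400.1000061035156], [490.20001220703125, -394.79998779296875], [478.0, -247.5]]
(0.066, 0.074) 2756 0.06878650233294109 ((497.3625183105469, -324.734619140625), (26.38677978515625, 138.46051025390625), 4.710899829864502) [[478.5, -256.79998779296875], [489.8999938964844, -394.79998779296875], [516.2000122070312, -392.6000061035156], [504.79998779296875, -254.6999969482422]]
```

View pics/w1c.png

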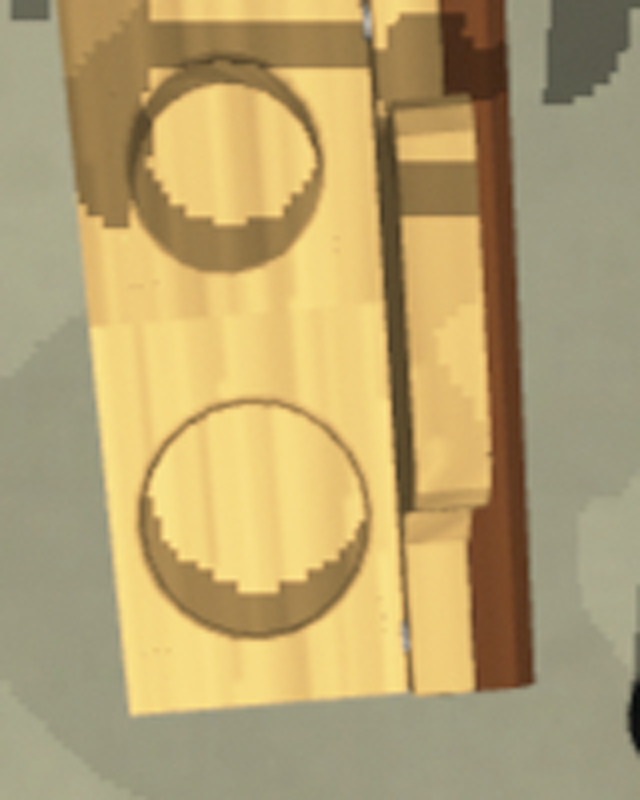

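```bash
python3 -c "
from h import *
go([.491,-.320,.15],4.75)"
```

```text
T [0.914 0.261 0.986] Rot [-0.0007 -0.0003 -0.0415] rows>= 2.6 0.4
```

>>> servo_tool --commands '[{"gripper": 1, "translation": [0.45, 0.13, 0.3], "delta_rot": [0, 0, -0.02]}, {"gripper": 1, "translation": [0.9, 0.26, 0.6], "delta_rot": [0, 0, -0.041]}, {"gripper": 1, "translation": [0.914, 0.261, 0.98], "delta_rot": [0, 0, -0.041]}, {"gripper": 1, "translation": [0.914, 0.261, 0.98], "delta_rot": [0, 0, -0.041]}]'

```text
time_s: 2.33
position: [0.4893, -0.3184, 0.1488]
ee_rot: [-0.004, 0.678, 0.735, -0.0]
wrist_force: [-0.4, -1.0, 1.2]
opening: 0.0923
```

```bash
python3 -c "
from h import *
pose();go([.491,-.320,.077],4.75)"
```

```text
t 2.33 pos [ 0.4893 -0.3184  0.1488] psi 4.69 z [-0.006  0.004 -1.   ] jawpitch 0.31 F [-0.4 -1.   1.2] open 0.0923
T [-0.017  0.016  0.598] Rot [-0.0027 -0.0024 -0.0005] rows>= 1.1 0.0
```

>>> servo_tool --commands '[{"gripper": 1, "translation": [0, 0, 0.3], "delta_rot": [0, 0, 0]}, {"gripper": 1, "translation": [0, 0, 0.59], "delta_rot": [0, 0, 0]}, {"gripper": 1, "translation": [0, 0, 0.59], "delta_rot": [0, 0, 0]}, {"gripper": -1, "translation": [0, 0, 0.59], "delta_rot": [0, 0, 0]}, {"gripper": -1, "translation": [0, 0, 0.59], "delta_rot": [0, 0, 0]}, {"gripper": -1, "translation": [0, 0, 0.59], "delta_rot": [0, 0, 0]}, {"gripper": -1, "translation": [0, 0, 0.59], "delta_rot": [0, 0, 0]}, {"gripper": -1, "translation": [0, 0, 0.59], "delta_rot": [0, 0, 0]}, {"gripper": -1, "translation": [0, 0, 0.59], "delta_rot": [0, 0, 0]}]'

```text
time_s: 3.45
position: [0.492, -0.3196, 0.0803]
ee_rot: [-0.0, 0.677, 0.736, -0.0]
wrist_force: [0.6, 0.4, 0.1]
opening: 0.0365
```

```bash
python3 -c "
from h import *
pose()"
```

```text
t 3.45 pos [ 0.492  -0.3196  0.0803] psi 4.71 z [-0. -0. -1.] jawpitch 0.01 F [0.6 0.4 0.1] open 0.0365
```

>>> servo_tool --commands '[{"gripper": -1, "translation": [0, 0, 0.025], "delta_rot": [0, 0, 0]}, {"gripper": -1, "translation": [0, 0, 0.025], "delta_rot": [0, 0, 0]}, {"gripper": -1, "translation": [0, 0, 0.025], "delta_rot": [0, 0, 0]}, {"gripper": -1, "translation": [0, 0, 0.025], "delta_rot": [0, 0, 0]}, {"gripper": -1, "translation": [0, 0, 0.025], "delta_rot": [0, 0, 0]}]'

```text
time_s: 4.08
position: [0.4919, -0.3195, 0.077]
ee_rot: [-0.0, 0.678, 0.736, -0.0]
wrist_force: [0.7, -0.7, -2.0]
opening: 0.0141
```

```bash
python3 -c "
from h import *
pose()"
```

```text
t 4.08 pos [ 0.4919 -0.3195  0.077 ] psi 4.7 z [-0.  0. -1.] jawpitch 0.02 F [ 0.7 -0.7 -2. ] open 0.0141
```

>>> servo_tool --commands '[{"gripper": -1, "translation": [0, 0, -0.2], "delta_rot": [0, 0, 0]}, {"gripper": -1, "translation": [0, 0, -0.5], "delta_rot": [0, 0, 0]}, {"gripper": -1, "translation": [0, 0, -0.8], "delta_rot": [0, 0, 0]}, {"gripper": -1, "translation": [0, 0, -1], "delta_rot": [0, 0, 0]}, {"gripper": -1, "translation": [0, 0, -1], "delta_rot": [0, 0, 0]}]'

```text
time_s: 4.7
position: [0.4928, -0.3203, 0.1991]
ee_rot: [0.002, 0.678, 0.735, 0.0]
wrist_force: [0.0, -0.3, -3.9]
opening: 0.0137
```

```bash
python3 - <<'E'
from h import *; from meas import *
pose()
for n in ['scene','side']:
    s=load(n); W=cloud(s).reshape(-1,3); W=W[~np.isnan(W[:,0])]
    m=(W[:,0]>.58)&(W[:,0]<.72)&(W[:,1]>-.02)&(W[:,1]<.42)
    Q=W[m]
    P=Q[(Q[:,2]>.092)&(Q[:,2]<.105)]; print(n,len(P),P[:,2].min(),P[:,2].max(),*rect(P))
    # profile in x at y bins
    for y0 in (.05,.2,.33):
        A=Q[(abs(Q[:,1]-y0)<.02)&(Q[:,2]>.07)]
        b=np.arange(.6,.70,.004)
        print(y0,[(round(x,3),round(float(np.median(A[(A[:,0]>=x)&(A[:,0]<x+.004),2])),4)) for x in b if ((A[:,0]>=x)&(A[:,0]<x+.004)).sum()>3])
E
```

```text
t 4.7 pos [ 0.4928 -0.3203  0.1991] psi 4.7 z [ 0.003 -0.003 -1.   ] jawpitch -0.17 F [ 0.  -0.3 -3.9] open 0.0137
scene 1196 0.09201132204727003 0.10325219526634943 ((646.3228759765625, 191.82884216308594), (361.4587097167969, 32.182254791259766), 89.52532196044922) [[628.7000122070312, 11.199999809265137], [660.9000244140625, 11.0], [663.9000244140625, 372.3999938964844], [631.7000122070312, 372.70001220703125]]
0.05 [(np.float64(0.628), 0.0873), (np.float64(0.632), 0.0861), (np.float64(0.636), 0.0937), (np.float64(0.64), 0.0906), (np.float64(0.644), 0.0932), (np.float64(0.648), 0.0951), (np.float64(0.652), 0.0958), (np.float64(0.656), 0.096), (np.float64(0.664), 0.086)]
0.2 [(np.float64(0.632), 0.0842), (np.float64(0.636), 0.0955), (np.float64(0.64), 0.0911), (np.float64(0.644), 0.0926), (np.float64(0.648), 0.0955), (np.float64(0.652), 0.0976), (np.float64(0.656), 0.0952), (np.float64(0.66), 0.0948)]
0.33 [(np.float64(0.632), 0.0851), (np.float64(0.636), 0.096), (np.float64(0.64), 0.0918), (np.float64(0.644), 0.0917), (np.float64(0.648), 0.0959), (np.float64(0.652), 0.0961), (np.f
[... 398 characters left out ...]
5 [(np.float64(0.636), 0.0863), (np.float64(0.64), 0.0981), (np.float64(0.644), 0.0953), (np.float64(0.648), 0.0934), (np.float64(0.652), 0.0987), (np.float64(0.656), 0.0987), (np.float64(0.66), 0.0988), (np.float64(0.664), 0.0988)]
0.2 [(np.float64(0.636), 0.0874), (np.float64(0.64), 0.0974), (np.float64(0.644), 0.0944), (np.float64(0.648), 0.0925), (np.float64(0.652), 0.0974), (np.float64(0.656), 0.0987), (np.float64(0.66), 0.0988), (np.float64(0.664), 0.0985)]
0.33 [(np.float64(0.636), 0.0847), (np.float64(0.64), 0.09), (np.float64(0.644), 0.0953), (np.float64(0.648), 0.0927), (np.float64(0.652), 0.097), (np.float64(0.656), 0.0988), (np.float64(0.66), 0.0988), (np.float64(0.664), 0.0986)]
```

>>> servo_tool --commands '[{"gripper": -1, "translation": [0.1, 0, -0.3], "delta_rot": [0, 0, 0]}, {"gripper": -1, "translation": [0.4, 0, -0.6], "delta_rot": [0, 0, 0]}, {"gripper": -1, "translation": [0.7, 0.05, -0.6], "delta_rot": [0, 0, 0.02]}, {"gripper": -1, "translation": [1, 0.05, -0.6], "delta_rot": [0, 0, 0.041]}]'

```text
time_s: 5.2
position: [0.4879, -0.1982, 0.2679]
ee_rot: [-0.001, 0.708, 0.707, -0.0]
wrist_force: [0.1, 0.4, -3.6]
opening: 0.014
```

>>> servo_tool --commands '[{"gripper": -1, "translation": [0.33, 0, 0], "delta_rot": [0, 0, 0]}, {"gripper": -1, "translation": [0.66, 0, 0], "delta_rot": [0, 0, 0]}, {"gripper": -1, "translation": [1, 0, 0], "delta_rot": [0, 0, 0]}]'

```text
time_s: 5.58
position: [0.4875, -0.0782, 0.2676]
ee_rot: [-0.001, 0.707, 0.707, -0.001]
wrist_force: [1.2, -0.0, -3.6]
opening: 0.0136
```

>>> servo_tool --commands '[{"gripper": -1, "translation": [0.33, 0, 0], "delta_rot": [0, 0, 0]}, {"gripper": -1, "translation": [0.66, 0, 0], "delta_rot": [0, 0, 0]}, {"gripper": -1, "translation": [1, 0, 0], "delta_rot": [0, 0, 0]}]'

```text
time_s: 5.95
position: [0.4875, 0.0417, 0.2676]
ee_rot: [-0.001, 0.707, 0.707, -0.001]
wrist_force: [1.0, -0.1, -3.1]
opening: 0.0139
```

>>> servo_tool --commands '[{"gripper": -1, "translation": [0.33, 0, 0], "delta_rot": [0, 0, 0]}, {"gripper": -1, "translation": [0.66, 0, 0], "delta_rot": [0, 0, 0]}, {"gripper": -1, "translation": [0.66, 0, 0], "delta_rot": [0, 0, 0]}, {"gripper": -1, "translation": [0.66, 0, 0], "delta_rot": [0, 0, 0]}]'

```text
time_s: 6.45
position: [0.4878, 0.1192, 0.2681]
ee_rot: [-0.0, 0.707, 0.707, -0.001]
wrist_force: [-0.0, -0.6, -3.4]
opening: 0.0136
```

```bash
python3 -c "
from h import *
pose(); snap('wrist','w2.png')"
```

```text
t 6.45 pos [0.4878 0.1192 0.2681] psi 0.03 z [-0.002 -0.001 -1.   ] jawpitch 0.11 F [-0.  -0.6 -3.4] open 0.0136
```

View pics/w2.png

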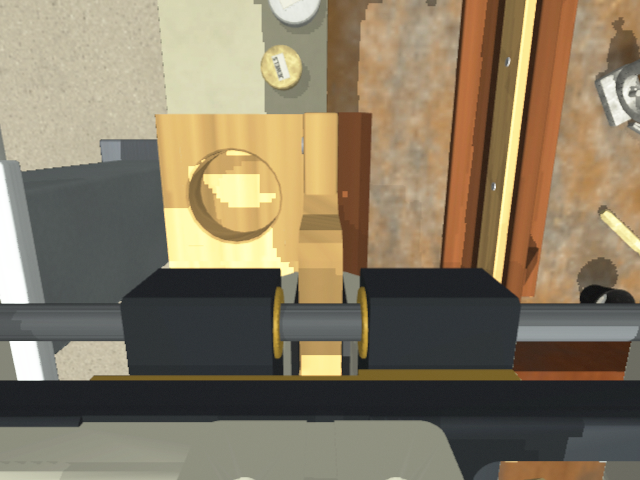

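```bash
python3 - <<'E'
from h import *; from meas import *
s=load('wrist'); W=cloud(s).reshape(-1,3); W=W[~np.isnan(W[:,0])]
Q=W[(W[:,0]>.6)&(W[:,0]<.7)&(W[:,1]>.1)&(W[:,1]<.42)]
print(Q[:,1].min(),Q[:,1].max())
for y0 in (.2,.24,.28):
    A=Q[(abs(Q[:,1]-y0)<.02)&(Q[:,2]>.05)]
    b=np.arange(.62,.69,.002)
    print(y0,[(round(float(x),3),round(float(np.median(A[(A[:,0]>=x)&(A[:,0]<x+.002),2])),4)) for x in b if ((A[:,0]>=x)&(A[:,0]<x+.002)).sum()>3])
P=W[(W[:,0]<.56)&(W[:,2]>.2)&(W[:,1]>.12)]
for zr in [(.235,.25),(.255,.266),(.298,.312)]:
    A=P[(P[:,2]>zr[0])&(P[:,2]<zr[1])]; print(zr,len(A),np.median(A[:,2]) if len(A) else 0, rect(A)[1] if len(A) else 0)
E
```

```text
0.10001577359012484 0.31101906910197236
0.2 [(0.636, 0.0792), (0.638, 0.0831), (0.64, 0.0977), (0.642, 0.0959), (0.644, 0.0939), (0.646, 0.0918), (0.648, 0.0897), (0.65, 0.0908), (0.652, 0.0958), (0.654, 0.0967), (0.656, 0.0968), (0.658, 0.0969), (0.66, 0.0969), (0.662, 0.0968), (0.664, 0.0968), (0.666, 0.0964)]
0.24 [(0.636, 0.081), (0.638, 0.0825), (0.64, 0.0976), (0.642, 0.0962), (0.644, 0.0942), (0.646, 0.0921), (0.648, 0.0901), (0.65, 0.0892), (0.652, 0.0945), (0.654, 0.0968), (0.656, 0.0968), (0.658, 0.0968), (0.66, 0.0969), (0.662, 0.0968), (0.664, 0.0968), (0.666, 0.0963)]
0.28 [(0.638, 0.0803), (0.64, 0.0972), (0.642, 0.096), (0.644, 0.0943), (0.646, 0.0923), (0.648, 0.09), (0.65, 0.0887), (0.652, 0.0932), (0.654, 0.097), (0.656, 0.0967), (0.658, 0.0968), (0.66, 0.0968), (0.662, 0.0968), (0.664, 0.0968), (0.666, 0.0964)]
(0.235, 0.25) 15882 0.24659357633546078 [[416.79998779296875, 122.30000305175781], [480.6000061035156, 121.80000305175781], [481.20001220703125, 194.5], [417.3999938964844, 195.0]]
(0.255, 0.266) 7863 0.26041714228515933 [[480.8999938964844, 126.4000015258789], [509.5, 126.30000305175781], [509.70001220703125, 194.60000610351562], [481.0, 194.6999969482422]]
(0.298, 0.312) 3188 0.3050946088650693 [[476.6000061035156, 120.0999984741211], [500.79998779296875, 120.0], [500.8999938964844, 155.8000030517578], [476.6000061035156, 155.89999389648438]]
```

```bash
python3 -c "
from h import *
go([.58,.225,.25],-.3);go([.58,.225,.25],-.3,12)"
```

```text
T [0.885 0.767 0.152] Rot [-0.0007  0.0004  0.0024] rows>= 2.3 0.0
T [0.885 0.767 0.152] Rot [0.104  0.0006 0.0023] rows>= 2.3 1.1
```

>>> servo_tool --commands '[{"gripper": -1, "translation": [0.22, 0.2, 0.0], "delta_rot": [0.02, 0, 0]}, {"gripper": -1, "translation": [0.44, 0.4, 0.0], "delta_rot": [0.04, 0, 0]}, {"gripper": -1, "translation": [0.66, 0.6, 0.05], "delta_rot": [0.07, 0, 0]}, {"gripper": -1, "translation": [0.885, 0.767, 0.1], "delta_rot": [0.104, 0, 0.002]}, {"gripper": -1, "translation": [0.885, 0.767, 0.1], "delta_rot": [0.104, 0, 0.002]}]'

```text
time_s: 7.12
position: [0.5816, 0.2257, 0.2528]
ee_rot: [-0.075, 0.705, 0.701, -0.076]
wrist_force: [-0.5, -0.9, -4.6]
opening: 0.014
```

```bash
python3 -c "
from h import *
s=pose();print(s['joint_pos']);go([.638,.265,.20],-.3,25)"
```

```text
t 7.12 pos [0.5816 0.2257 0.2528] psi -0.28 z [-0.212 -0.001 -0.977] jawpitch 12.22 F [-0.5 -0.9 -4.6] open 0.014
[0.22357787 0.64821062 0.96540365 0.04692414 1.73605021 0.23113602]
T [0.33  0.551 0.331] Rot [1.115e-01 9.000e-04 1.000e-04] rows>= 1.4 1.2
```

>>> servo_tool --commands '[{"gripper": -1, "translation": [0.11, 0.18, 0.1], "delta_rot": [0.037, 0, 0]}, {"gripper": -1, "translation": [0.22, 0.36, 0.2], "delta_rot": [0.074, 0, 0]}, {"gripper": -1, "translation": [0.33, 0.55, 0.33], "delta_rot": [0.1115, 0, 0]}, {"gripper": -1, "translation": [0.33, 0.55, 0.33], "delta_rot": [0.1115, 0, 0]}, {"gripper": -1, "translation": [0.33, 0.55, 0.33], "delta_rot": [0.1115, 0, 0]}, {"gripper": -1, "translation": [0.33, 0.55, 0.33], "delta_rot": [0.1115, 0, 0]}]'

```text
time_s: 7.88
position: [0.6368, 0.2646, 0.2092]
ee_rot: [-0.15, 0.693, 0.69, -0.148]
wrist_force: [-0.3, 0.3, -2.8]
opening: 0.0138
```

```bash
python3 -c "
from h import *
s=pose();print(s['joint_pos']);go([.6412,.265,.14],-.3,25)
snap('wrist','w3.png');d=snap('side');crop(d,'d3.png',150,180,350,380,3)"
```

```text
t 7.88 pos [0.6368 0.2646 0.2092] psi -0.24 z [-0.412  0.003 -0.911] jawpitch 24.35 F [-0.3  0.3 -2.8] open 0.0138
[0.23665103 0.99997821 0.44208848 0.11588312 2.11039639 0.27985511]
T [0.003 0.271 0.511] Rot [ 0.0057 -0.0002  0.0005] rows>= 1.1 0.1
```

View pics/d3.png

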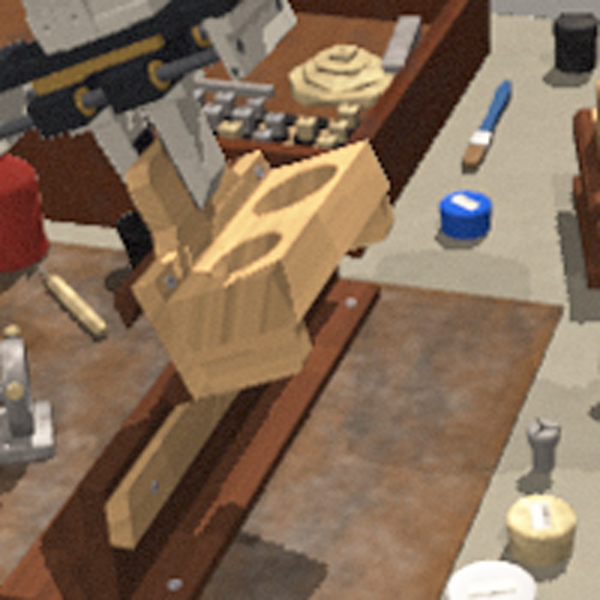

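View pics/w3.png

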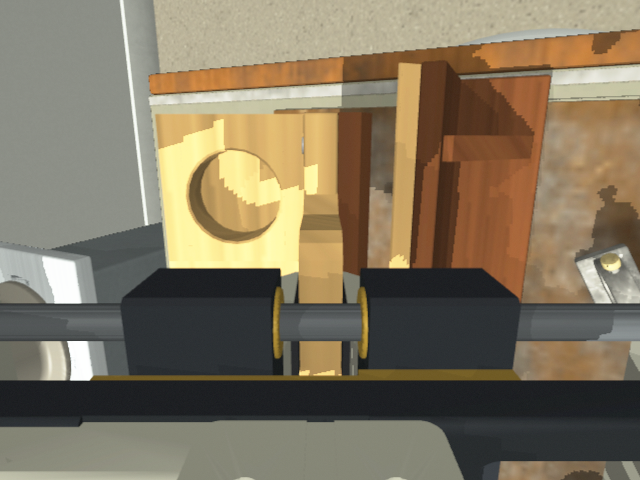

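The side view shows the shelf held level and tilted, with its lip above the cleat. I'll lower it towards the pocket.

>>> servo_tool --commands '[{"gripper": -1, "translation": [0, 0.09, 0.17], "delta_rot": [0.005, 0, 0]}, {"gripper": -1, "translation": [0, 0.18, 0.34], "delta_rot": [0.005, 0, 0]}, {"gripper": -1, "translation": [0, 0.27, 0.51], "delta_rot": [0.005, 0, 0]}, {"gripper": -1, "translation": [0, 0.27, 0.51], "delta_rot": [0.005, 0, 0]}, {"gripper": -1, "translation": [0, 0.27, 0.51], "delta_rot": [0.005, 0, 0]}, {"gripper": -1, "translation": [0, 0.27, 0.51], "delta_rot": [0.005, 0, 0]}]'

```text
time_s: 8.72
position: [0.6411, 0.2653, 0.1371]
ee_rot: [-0.154, 0.691, 0.689, -0.154]
wrist_force: [-0.8, 0.2, -3.6]
opening: 0.0139
```

```bash
python3 -c "
from h import *
s=pose();print(s['joint_pos']);go([.6412,.265,.129],-.3,25)
d=snap('side');crop(d,'d4.png',150,180,350,380,3)"
```

```text
t 8.72 pos [0.6411 0.2653 0.1371] psi -0.22 z [-0.425  0.002 -0.905] jawpitch 25.14 F [-0.8  0.2 -3.6] open 0.0139
[0.23535963 1.04439653 0.54149536 0.11014201 1.98120878 0.26139384]
T [-0.002  0.029  0.06 ] Rot [-0.0012  0.0002  0.0006] rows>= 0.1 0.0
```

View pics/d4.png

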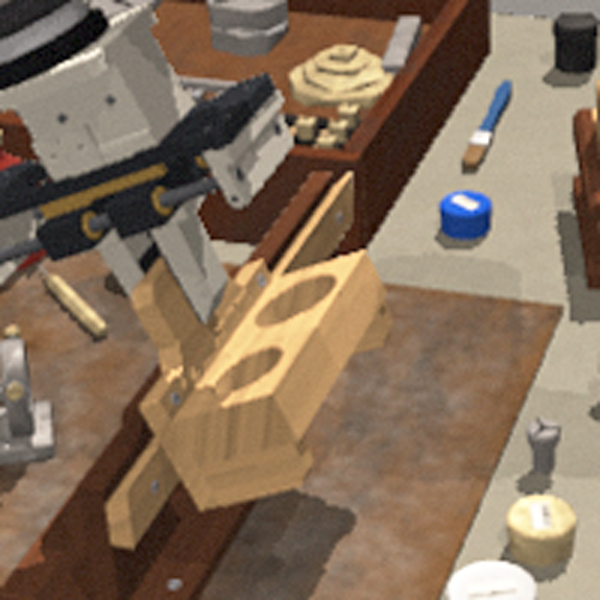

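>>> servo_tool --commands '[{"gripper": -1, "translation": [0, 0.015, 0.03], "delta_rot": [0, 0, 0]}, {"gripper": -1, "translation": [0, 0.029, 0.06], "delta_rot": [0, 0, 0]}, {"gripper": -1, "translation": [0, 0.029, 0.06], "delta_rot": [0, 0, 0]}, {"gripper": -1, "translation": [0, 0.029, 0.06], "delta_rot": [0, 0, 0]}, {"gripper": -1, "translation": [0, 0.029, 0.06], "delta_rot": [0, 0, 0]}]'

```text
time_s: 9.4
position: [0.6407, 0.2651, 0.1278]
ee_rot: [-0.155, 0.691, 0.689, -0.154]
wrist_force: [0.5, -0.3, -4.2]
opening: 0.0139
```

```bash
python3 -c "
from h import *
s=pose();go([.6412,.265,.126],-.3,25)"
```

```text
t 9.4 pos [0.6407 0.2651 0.1278] psi -0.24 z [-0.427  0.001 -0.904] jawpitch 25.26 F [ 0.5 -0.3 -4.2] open 0.0139
T [-0.001  0.01   0.012] Rot [-0.0023  0.0005  0.0005] rows>= 0.0 0.0
```

>>> servo_tool --commands '[{"gripper": -1, "translation": [0, 0.012, 0.013], "delta_rot": [0, 0, 0]}, {"gripper": -1, "translation": [0, 0.012, 0.013], "delta_rot": [0, 0, 0]}, {"gripper": -1, "translation": [0, 0.012, 0.013], "delta_rot": [0, 0, 0]}, {"gripper": -1, "translation": [0, 0.012, 0.013], "delta_rot": [0, 0, 0]}]'

```text
time_s: 9.9
position: [0.6413, 0.2652, 0.1261]
ee_rot: [-0.155, 0.691, 0.689, -0.154]
wrist_force: [-2.6, -0.3, 0.6]
opening: 0.0134
```

```bash
python3 -c "
from h import *
s=pose();go([.6412,.265,.124],-.3,25)"
```

```text
t 9.9 pos [0.6413 0.2652 0.1261] psi -0.23 z [-0.427  0.001 -0.904] jawpitch 25.27 F [-2.6 -0.3  0.6] open 0.0134
T [-0.001  0.007  0.016] Rot [-0.0023  0.0005  0.0005] rows>= 0.0 0.0
```

```bash
python3 -c "
from h import *
go([.6385,.265,.1255],-.3,20);go([.6359,.265,.1245],-.3,15);go([.6342,.265,.1232],-.3,11)"
```

```text
T [-0.001 -0.019  0.014] Rot [-0.046   0.0004  0.0005] rows>= 0.0 0.5
T [-0.002 -0.035  0.031] Rot [-0.0896  0.0004  0.0006] rows>= 0.1 1.0
T [-0.002 -0.043  0.047] Rot [-0.1245  0.0004  0.0006] rows>= 0.1 1.3
```

>>> servo_tool --commands '[{"gripper": -1, "translation": [0, -0.01, 0.007], "delta_rot": [-0.023, 0, 0]}, {"gripper": -1, "translation": [0, -0.019, 0.014], "delta_rot": [-0.046, 0, 0]}, {"gripper": -1, "translation": [0, -0.027, 0.022], "delta_rot": [-0.068, 0, 0]}, {"gripper": -1, "translation": [0, -0.035, 0.031], "delta_rot": [-0.09, 0, 0]}, {"gripper": -1, "translation": [0, -0.035, 0.031], "delta_rot": [-0.09, 0, 0]}, {"gripper": -1, "translation": [0, -0.035, 0.031], "delta_rot": [-0.09, 0, 0]}]'

```text
time_s: 10.65
position: [0.6361, 0.265, 0.1239]
ee_rot: [-0.092, 0.703, 0.7, -0.092]
wrist_force: [0.3, 0.7, -2.8]
opening: 0.0139
```

```bash
python3 -c "
from h import *
s=pose();go([.6342,.265,.1228],-.3,11);go([.6330,.265,.1212],-.3,8);go([.631,.265,.1189],-.3,3)
d=snap('side');crop(d,'d5.png',150,180,350,380,3)"
```

```text
t 10.65 pos [0.6361 0.265  0.1239] psi -0.25 z [-0.259  0.    -0.966] jawpitch 15.0 F [ 0.3  0.7 -2.8] open 0.0139
T [-0.    -0.013  0.013] Rot [-0.0349  0.0004  0.0005] rows>= 0.0 0.4
T [-0.    -0.019  0.028] Rot [-0.0611  0.0004  0.0005] rows>= 0.1 0.7
T [-0.    -0.03   0.051] Rot [-0.1048  0.0004  0.0005] rows>= 0.1 1.1
```

View pics/d5.png

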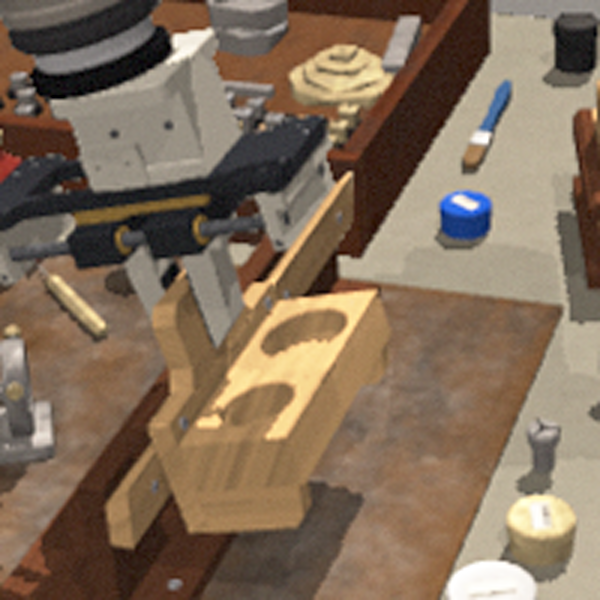

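Forces stay low, so I'll keep swinging it towards flat.

>>> servo_tool --commands '[{"gripper": -1, "translation": [0, -0.013, 0.015], "delta_rot": [-0.035, 0, 0]}, {"gripper": -1, "translation": [0, -0.019, 0.028], "delta_rot": [-0.061, 0, 0]}, {"gripper": -1, "translation": [0, -0.03, 0.051], "delta_rot": [-0.105, 0, 0]}, {"gripper": -1, "translation": [0, -0.03, 0.051], "delta_rot": [-0.105, 0, 0]}, {"gripper": -1, "translation": [0, -0.03, 0.051], "delta_rot": [-0.105, 0, 0]}]'

```text
time_s: 11.32
position: [0.6312, 0.2651, 0.1191]
ee_rot: [-0.019, 0.708, 0.705, -0.019]
wrist_force: [-0.3, 0.4, -3.6]
opening: 0.0136
```

```bash
python3 -c "
from h import *
s=pose();go([.6303,.265,.1175],-.3,0)"
```

```text
t 11.32 pos [0.6312 0.2651 0.1191] psi -0.25 z [-0.053 -0.    -0.999] jawpitch 3.03 F [-0.3  0.4 -3.6] open 0.0136
T [-0.001 -0.007  0.014] Rot [-0.0264  0.0002  0.0004] rows>= 0.0 0.3
```

>>> servo_tool --commands '[{"gripper": -1, "translation": [0, -0.007, 0.017], "delta_rot": [-0.022, 0, 0]}, {"gripper": -1, "translation": [0, -0.007, 0.017], "delta_rot": [-0.022, 0, 0]}, {"gripper": -0.5, "translation": [0, -0.007, 0.017], "delta_rot": [-0.022, 0, 0]}, {"gripper": -0.2, "translation": [0, -0.007, 0.017], "delta_rot": [-0.022, 0, 0]}, {"gripper": 0, "translation": [0, -0.007, 0.017], "delta_rot": [-0.022, 0, 0]}, {"gripper": 0, "translation": [0, -0.007, 0.017], "delta_rot": [-0.022, 0, 0]}, {"gripper": 0, "translation": [0, -0.007, -0.1], "delta_rot": [-0.022, 0, 0]}, {"gripper": 0, "translation": [0, -0.007, -0.5], "delta_rot": [-0.022, 0, 0]}, {"gripper": 0, "translation": [0, -0.007, -1], "delta_rot": [-0.022, 0, 0]}, {"gripper": 0, "translation": [0, -0.007, -1], "delta_rot": [-0.022, 0, 0]}]'

```text
time_s: 12.58
position: [0.6387, 0.2659, 0.247]
ee_rot: [0.001, 0.709, 0.706, 0.003]
wrist_force: [0.8, -0.1, 0.1]
opening: 0.0461
```

```bash
python3 - <<'E'
from h import *; from meas import *
pose()
snap('wrist','w6.png');d=snap('side');crop(d,'d6.png',150,180,350,380,3)
s=load('wrist');W=cloud(s).reshape(-1,3); W=W[~np.isnan(W[:,0])]; W=W[(W[:,1]>.15)]
for zr in [(.148,.16),(.104,.114),(.09,.0985)]:
    A=W[(W[:,2]>zr[0])&(W[:,2]<zr[1])&(W[:,0]>.5)&(W[:,0]<.66)]
    print(len(A),np.median(A[:,2]),rect(A)) if len(A) else print(0)
E
```

```text
t 12.57 pos [0.6387 0.2659 0.247 ] psi -0.23 z [ 0.006  0.003 -1.   ] jawpitch -0.33 F [ 0.8 -0.1  0.1] open 0.0461
2194 0.15393292406715464 (((631.0496215820312, 266.54388427734375), (70.05713653564453, 13.756994247436523), 89.61151123046875), [[623.9000244140625, 231.60000610351562], [637.7000122070312, 231.5], [638.2000122070312, 301.5], [624.4000244140625, 301.6000061035156]])
4268 0.10880673876607994 (((638.1403198242188, 271.83160400390625), (137.4244842529297, 28.073320388793945), 89.77874755859375), [[623.7999877929688, 203.1999969482422], [651.9000244140625, 203.10000610351562], [652.4000244140625, 340.5], [624.4000244140625, 340.6000061035156]])
11051 0.09529118184515417 (((610.0018310546875, 261.9954528808594), (223.91708374023438, 100.00238037109375), 89.97826385498047), [[560.0, 150.10000610351562], [660.0, 150.0], [660.0, 373.8999938964844], [560.0, 374.0]])
```

View pics/d6.png

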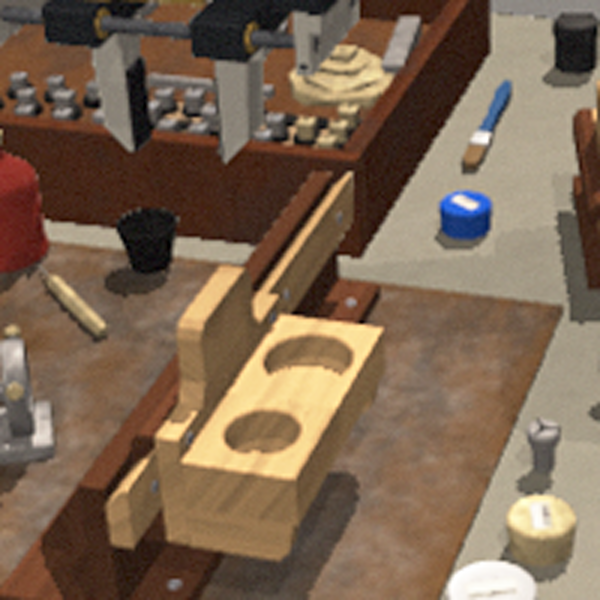

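View pics/w6.png

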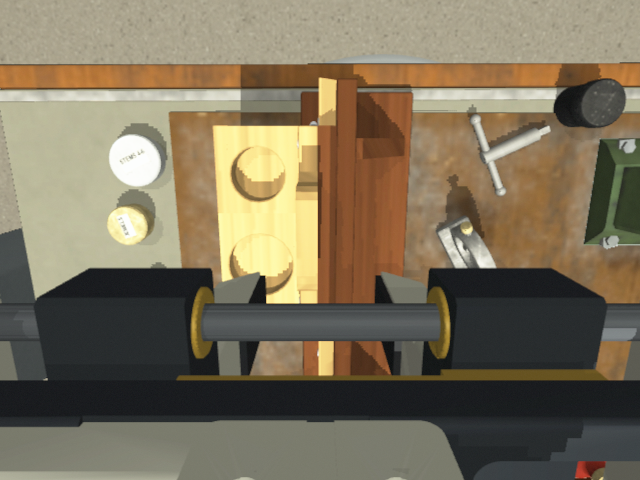

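The shelf hangs flat. The wrist depth puts its tab top at 154 mm and its slab top at about 95 mm, both as expected. Next is the rack.

>>> servo_tool --commands '[{"gripper": 1, "translation": [-0.33, -0.33, -0.1], "delta_rot": [0, 0, 0]}, {"gripper": 1, "translation": [-0.66, -0.66, -0.2], "delta_rot": [0, 0, 0]}, {"gripper": 1, "translation": [-1, -1, -0.2], "delta_rot": [0, 0, 0]}]'

```text
time_s: 13.05
position: [0.5142, 0.1446, 0.2632]
ee_rot: [-0.003, 0.708, 0.706, -0.003]
wrist_force: [0.1, -0.9, -0.1]
opening: 0.0714
```

>>> servo_tool --commands '[{"gripper": 1, "translation": [-0.5, -0.1, 0], "delta_rot": [0, 0, 0]}, {"gripper": 1, "translation": [-1, -0.2, 0], "delta_rot": [0, 0, 0]}, {"gripper": 1, "translation": [-1, -0.3, 0], "delta_rot": [0, 0, 0]}]'

```text
time_s: 13.42
position: [0.4781, 0.0226, 0.2631]
ee_rot: [-0.003, 0.71, 0.704, -0.004]
wrist_force: [-0.1, 1.3, -0.1]
opening: 0.0917
```

>>> servo_tool --commands '[{"gripper": 1, "translation": [-0.5, 0, 0], "delta_rot": [0, 0, 0]}, {"gripper": 1, "translation": [-1, 0, 0], "delta_rot": [0, 0, 0]}, {"gripper": 1, "translation": [-1, 0, 0], "delta_rot": [0, 0, 0]}]'

```text
time_s: 13.8
position: [0.4784, -0.0964, 0.2632]
ee_rot: [-0.003, 0.71, 0.704, -0.003]
wrist_force: [0.0, 1.1, -0.2]
opening: 0.092
```

>>> servo_tool --commands '[{"gripper": 1, "translation": [-0.5, 0, 0], "delta_rot": [0, 0, 0]}, {"gripper": 1, "translation": [-1, 0, 0], "delta_rot": [0, 0, 0]}, {"gripper": 1, "translation": [-1, 0, 0], "delta_rot": [0, 0, 0]}, {"gripper": 1, "translation": [-1, 0, 0], "delta_rot": [0, 0, 0]}]'

```text
time_s: 14.3
position: [0.4785, -0.2122, 0.2636]
ee_rot: [-0.003, 0.708, 0.706, -0.002]
wrist_force: [0.2, 1.0, -0.2]
opening: 0.0919
```

```bash
python3 - <<'E'
from h import *; from meas import *
s=pose(); print(s['joint_pos'])
s=snap('wrist','w7.png')
W=cloud(s)
for zr in [(.109,.119),(.052,.06),(.065,.073)]:
    P=seg(W,(0,0,640,260),zr); P=P[(P[:,0]<.58)&(P[:,0]>.35)]; print(zr,len(P),np.median(P[:,2]),*rect(P))
E
```

```text
t 14.3 pos [ 0.4785 -0.2122  0.2636] psi -0.18 z [-0.008  0.001 -1.   ] jawpitch 0.48 F [ 0.2  1.  -0.2] open 0.0919
[-0.56199482  0.31759971  1.45619594 -0.00326663  1.37569961 -0.55813569]
(0.109, 0.119) 1902 0.11380006566594739 ((483.5400390625, -110.81600952148438), (14.064339637756348, 68.97756958007812), 16.534923553466797) [[467.0, -79.80000305175781], [486.6000061035156, -145.89999389648438], [500.1000061035156, -141.89999389648438], [480.5, -75.80000305175781]]
(0.052, 0.06) 11353 0.05494531246999623 ((445.9588928222656, -121.44635009765625), (64.17784881591797, 150.47389221191406), 16.477888107299805) [[393.79998779296875, -58.400001525878906], [436.5, -202.6999969482422], [498.1000061035156, -184.5], [455.3999938964844, -40.20000076293945]]
(0.065, 0.073) 3646 0.06875901191173636 ((489.7897644042969, -108.88365173339844), (27.70967674255371, 149.5130615234375), 16.225557327270508) [[455.6000061035156, -41.0], [497.3999938964844, -184.5], [524.0, -176.8000030517578], [482.20001220703125, -33.20000076293945]]
```

View pics/w7.png

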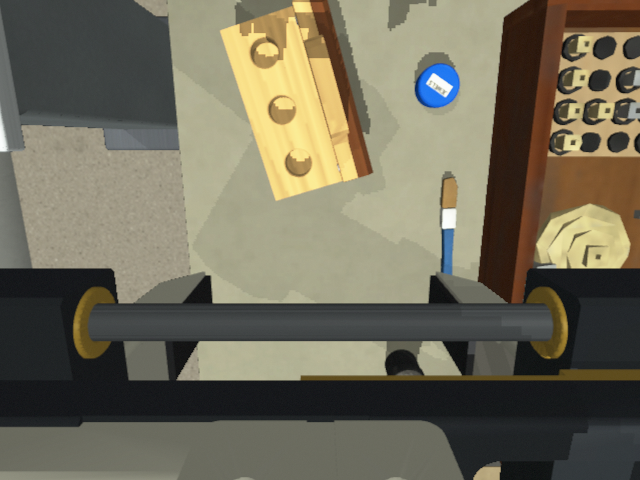

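```bash
python3 -c "
from h import *
go([.484,-.1105,.15],16.5)"
```

```text
T [0.845 0.051 0.95 ] Rot [-0.0039 -0.0011 -0.1451] rows>= 2.4 1.6
```

>>> servo_tool --commands '[{"gripper": 1, "translation": [0.42, 0.02, 0.2], "delta_rot": [-0.004, 0, -0.07]}, {"gripper": 1, "translation": [0.845, 0.051, 0.5], "delta_rot": [-0.004, 0, -0.145]}, {"gripper": 1, "translation": [0.845, 0.051, 0.95], "delta_rot": [-0.004, 0, -0.145]}, {"gripper": 1, "translation": [0.845, 0.051, 0.95], "delta_rot": [-0.004, 0, -0.145]}, {"gripper": 1, "translation": [0.845, 0.051, 0.95], "delta_rot": [-0.004, 0, -0.145]}]'

```text
time_s: 14.98
position: [0.4852, -0.1126, 0.1521]
ee_rot: [0.001, 0.599, 0.801, 0.001]
wrist_force: [-0.6, -0.1, 0.9]
opening: 0.0917
```

```bash
python3 -c "
from h import *
pose();go([.484,-.1105,.077],16.5)"
```

```text
t 14.97 pos [ 0.4852 -0.1126  0.1521] psi 16.43 z [ 0.003 -0.    -1.   ] jawpitch -0.16 F [-0.6 -0.1  0.9] open 0.0917
T [ 0.02  -0.007  0.626] Rot [ 0.0014  0.0005 -0.0006] rows>= 1.2 0.0
```

>>> servo_tool --commands '[{"gripper": 1, "translation": [0.02, -0.007, 0.3], "delta_rot": [0.001, 0, 0]}, {"gripper": 1, "translation": [0.02, -0.007, 0.62], "delta_rot": [0.001, 0, 0]}, {"gripper": -1, "translation": [0.02, -0.007, 0.62], "delta_rot": [0.001, 0, 0]}, {"gripper": -1, "translation": [0.02, -0.007, 0.62], "delta_rot": [0.001, 0, 0]}, {"gripper": -1, "translation": [0.02, -0.007, 0.62], "delta_rot": [0.001, 0, 0]}, {"gripper": -1, "translation": [0.02, -0.007, 0.62], "delta_rot": [0.001, 0, 0]}, {"gripper": -1, "translation": [0.02, -0.007, 0.62], "delta_rot": [0.001, 0, 0]}, {"gripper": -1, "translation": [0.02, -0.007, 0.62], "delta_rot": [0.001, 0, 0]}, {"gripper": -1, "translation": [0.02, -0.007, 0.62], "delta_rot": [0.001, 0, 0]}, {"gripper": -1, "translation": [0.02, -0.007, 0.62], "delta_rot": [0.001, 0, 0]}]'

```text
time_s: 16.23
position: [0.4828, -0.1107, 0.0759]
ee_rot: [-0.0, 0.599, 0.801, -0.0]
wrist_force: [0.1, -0.5, -0.6]
opening: 0.0165
```

```bash
python3 -c "
from h import *
pose()"
```

```text
t 16.23 pos [ 0.4828 -0.1107  0.0759] psi 16.39 z [-0.001  0.    -1.   ] jawpitch 0.06 F [ 0.1 -0.5 -0.6] open 0.0165
```

>>> servo_tool --commands '[{"gripper": -1, "translation": [0, 0, 0], "delta_rot": [0, 0, 0]}, {"gripper": -1, "translation": [0, 0, 0], "delta_rot": [0, 0, 0]}, {"gripper": -1, "translation": [0, 0, -0.2], "delta_rot": [0, 0, 0.03]}, {"gripper": -1, "translation": [0, 0, -0.5], "delta_rot": [0, 0, 0.06]}, {"gripper": -1, "translation": [0, 0, -0.8], "delta_rot": [0, 0, 0.1]}, {"gripper": -1, "translation": [0, 0, -1], "delta_rot": [0, 0, 0.14]}, {"gripper": -1, "translation": [0, 0, -1], "delta_rot": [0, 0, 0.146]}]'

```text
time_s: 17.1
position: [0.4835, -0.111, 0.1969]
ee_rot: [0.001, 0.709, 0.705, 0.0]
wrist_force: [0.0, -0.5, -4.8]
opening: 0.0138
```

```bash
python3 -c "
from h import *
pose(); go([.54,0,.25],-.3)"
```

```text
t 17.1 pos [ 0.4835 -0.111   0.1969] psi -0.33 z [ 0.002 -0.001 -1.   ] jawpitch -0.09 F [ 0.  -0.5 -4.8] open 0.0138
T [ 0.927  0.466 -0.443] Rot [ 0.0008  0.0005 -0.0003] rows>= 2.2 0.0
```

>>> servo_tool --commands '[{"gripper": -1, "translation": [0.3, 0.15, -0.2], "delta_rot": [0.02, 0, 0]}, {"gripper": -1, "translation": [0.6, 0.3, -0.44], "delta_rot": [0.05, 0, 0]}, {"gripper": -1, "translation": [0.93, 0.47, -0.44], "delta_rot": [0.08, 0, 0]}, {"gripper": -1, "translation": [0.93, 0.47, -0.44], "delta_rot": [0.105, 0, 0]}]'

```text
time_s: 17.6
position: [0.5406, 0.0034, 0.2463]
ee_rot: [-0.076, 0.703, 0.703, -0.075]
wrist_force: [-0.9, -0.2, -4.4]
opening: 0.0139
```

```bash
python3 -c "
from h import *
pose(); go([.638,.108,.20],-.3,25); go([.62,.108,.24],-.3,25)"
```

```text
t 17.6 pos [0.5406 0.0034 0.2463] psi -0.02 z [-0.213  0.002 -0.977] jawpitch 12.3 F [-0.9 -0.2 -4.4] open 0.0139
T [0.872 0.875 0.206] Rot [ 0.1108 -0.      0.0024] rows>= 2.4 1.2
T [ 0.872  0.657 -0.088] Rot [ 0.1108 -0.      0.0024] rows>= 2.1 1.2
```

>>> servo_tool --commands '[{"gripper": -1, "translation": [0.3, 0.22, -0.05], "delta_rot": [0.035, 0, 0]}, {"gripper": -1, "translation": [0.6, 0.44, -0.05], "delta_rot": [0.07, 0, 0]}, {"gripper": -1, "translation": [0.87, 0.66, -0.05], "delta_rot": [0.11, 0, 0.0024]}, {"gripper": -1, "translation": [0.872, 0.875, 0.206], "delta_rot": [0.11, 0, 0.0024]}, {"gripper": -1, "translation": [0.872, 0.875, 0.206], "delta_rot": [0.11, 0, 0.0024]}, {"gripper": -1, "translation": [0.872, 0.875, 0.206], "delta_rot": [0.11, 0, 0.0024]}]'

```text
time_s: 18.35
position: [0.6377, 0.1043, 0.2021]
ee_rot: [-0.152, 0.694, 0.687, -0.151]
wrist_force: [0.6, -0.3, -3.0]
opening: 0.0137
```

```bash
python3 -c "
from h import *
s=pose();print(s['joint_pos']);go([.640,.108,.138],-.3,25)
s=snap('wrist','w8.png');d=snap('side');crop(d,'d8.png',150,150,390,350,3)
W=cloud(s).reshape(-1,3);W=W[~np.isnan(W[:,0])]
Q=W[(W[:,0]>.6)&(W[:,0]<.7)]
for y0 in (.15,.185,.36):
    A=Q[(abs(Q[:,1]-y0)<.012)&(Q[:,2]>.05)&(Q[:,2]<.1)]
    b=np.arange(.62,.69,.002)
    print(y0,[(round(float(x),3),round(float(np.median(A[(A[:,0]>=x)&(A[:,0]<x+.002),2])),4)) for x in b if ((A[:,0]>=x)&(A[:,0]<x+.002)).sum()>2])
"
```

```text
t 18.35 pos [0.6377 0.1043 0.2021] psi -0.63 z [-0.419  0.003 -0.908] jawpitch 24.78 F [ 0.6 -0.3 -3. ] open 0.0137
[0.03476644 0.89454154 0.68227343 0.01946817 1.99684406 0.04953631]
T [0.032 0.241 0.477] Rot [ 0.0019 -0.0005 -0.0026] rows>= 1.0 0.0
0.15 [(0.638, 0.0982), (0.64, 0.0973), (0.642, 0.0956), (0.644, 0.0935), (0.646, 0.0915), (0.648, 0.0895), (0.65, 0.0961), (0.652, 0.0967), (0.654, 0.0969), (0.656, 0.097), (0.658, 0.097), (0.66, 0.0969), (0.662, 0.0969), (0.664, 0.0966), (0.666, 0.0779)]
0.185 [(0.62, 0.0844), (0.622, 0.0748), (0.624, 0.078), (0.626, 0.0813), (0.628, 0.081), (0.63, 0.0876), (0.632, 0.0879), (0.634, 0.0937), (0.636, 0.0934), (0.638, 0.0982), (0.64, 0.0975), (0.642, 0.0956), (0.644, 0.0937), (0.646, 0.0914), (0.648, 0.0895), (0.65, 0.0957), (0.652, 0.0968), (0.654, 0.0969), (0.656, 0.0968), (0.658, 0.0968), (0.66, 0.097), (0.662, 0.0969), (0.664, 0.0968), (0.666, 0.079)]
0.36 []
```

View pics/d8.png

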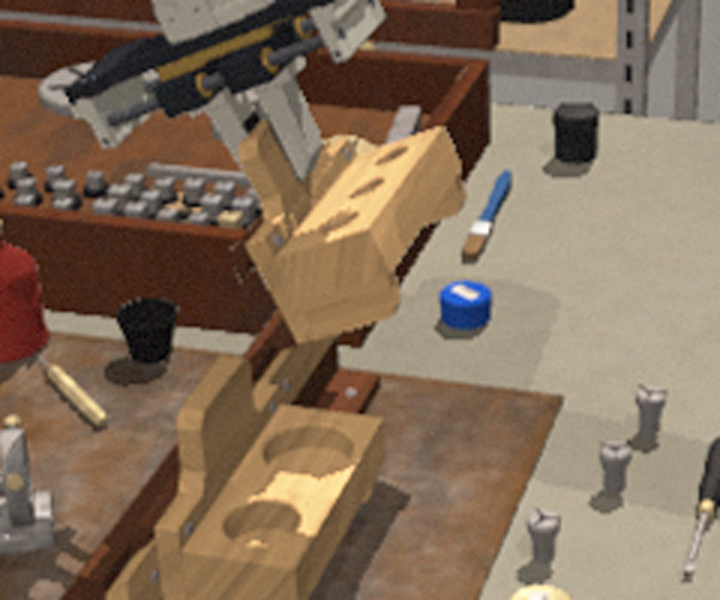

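View pics/w8.png

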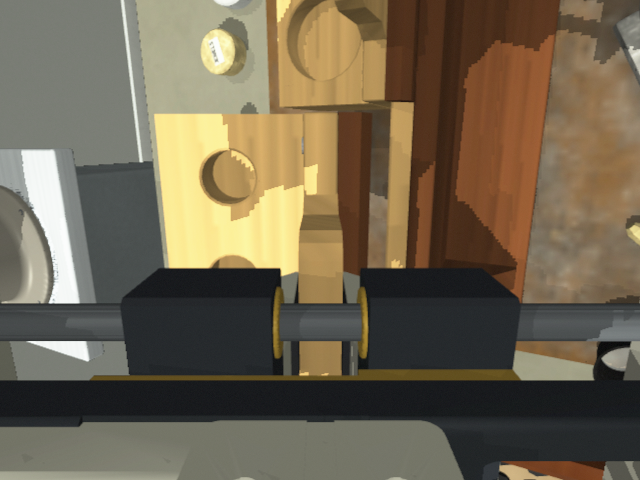

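```bash
python3 -c "
from h import *
go([.6395,.106,.138],-.4,25)"
```

```text
T [0.016 0.24  0.497] Rot [ 0.0038 -0.0002 -0.0019] rows>= 1.1 0.0
```

>>> servo_tool --commands '[{"gripper": -1, "translation": [0.016, 0.08, 0.16], "delta_rot": [0.003, 0, -0.002]}, {"gripper": -1, "translation": [0.016, 0.16, 0.33], "delta_rot": [0.003, 0, -0.002]}, {"gripper": -1, "translation": [0.016, 0.24, 0.49], "delta_rot": [0.003, 0, -0.002]}, {"gripper": -1, "translation": [0.016, 0.24, 0.49], "delta_rot": [0.003, 0, -0.002]}, {"gripper": -1, "translation": [0.016, 0.24, 0.49], "delta_rot": [0.003, 0, -0.002]}, {"gripper": -1, "translation": [0.016, 0.24, 0.49], "delta_rot": [0.003, 0, -0.002]}]'

```text
time_s: 19.2
position: [0.6402, 0.1064, 0.1383]
ee_rot: [-0.153, 0.693, 0.688, -0.152]
wrist_force: [1.0, -0.7, -4.2]
opening: 0.014
```

```bash
python3 -c "
from h import *
s=pose();go([.6395,.106,.1275],-.4,25);go([.6395,.106,.1255],-.4,25)"
```

```text
t 19.2 pos [0.6402 0.1064 0.1383] psi -0.38 z [-0.421  0.003 -0.907] jawpitch 24.91 F [ 1.  -0.7 -4.2] open 0.014
T [-0.003  0.033  0.084] Rot [ 0.0008 -0.0002  0.0001] rows>= 0.2 0.0
T [-0.003  0.04   0.099] Rot [ 0.0008 -0.0002  0.0001] rows>= 0.2 0.0
```

>>> servo_tool --commands '[{"gripper": -1, "translation": [0, 0.02, 0.045], "delta_rot": [0, 0, 0]}, {"gripper": -1, "translation": [0, 0.034, 0.084], "delta_rot": [0, 0, 0]}, {"gripper": -1, "translation": [0, 0.036, 0.09], "delta_rot": [0, 0, 0]}, {"gripper": -1, "translation": [0, 0.036, 0.09], "delta_rot": [0, 0, 0]}, {"gripper": -1, "translation": [0, 0.036, 0.09], "delta_rot": [0, 0, 0]}]'

```text
time_s: 19.82
position: [0.6393, 0.1064, 0.1257]
ee_rot: [-0.154, 0.693, 0.688, -0.152]
wrist_force: [1.2, -0.4, 0.7]
opening: 0.0139
```

```bash
python3 -c "
from h import *
s=pose();go([.6398,.106,.1248],-.4,25)"
```

```text
t 19.82 pos [0.6393 0.1064 0.1257] psi -0.39 z [-0.423  0.003 -0.906] jawpitch 25.0 F [ 1.2 -0.4  0.7] open 0.0139
T [-0.003  0.007  0.005] Rot [-0.     -0.0001  0.0001] rows>= 0.0 0.0
```

```bash
python3 -c "
from h import *
go([.6373,.106,.125],-.4,20);go([.6348,.106,.1238],-.4,15);go([.6321,.106,.1204],-.4,8);go([.6302,.106,.118],-.4,3);go([.6295,.106,.1164],-.4,.5)"
```

```text
T [-0.003 -0.012  0.012] Rot [-0.0436 -0.0001  0.0001] rows>= 0.0 0.5
T [-0.003 -0.027  0.03 ] Rot [-0.0873 -0.0001  0.0001] rows>= 0.1 0.9
T [-0.003 -0.035  0.066] Rot [-1.484e-01 -1.000e-04  1.000e-04] rows>= 0.1 1.6
T [-0.004 -0.041  0.09 ] Rot [-1.92e-01 -1.00e-04  1.00e-04] rows>= 0.2 2.1
T [-0.004 -0.041  0.105] Rot [-2.138e-01 -1.000e-04  1.000e-04] rows>= 0.2 2.3
```

>>> servo_tool --commands '[{"gripper": -1, "translation": [0, -0.006, 0.005], "delta_rot": [-0.022, 0, 0]}, {"gripper": -1, "translation": [0, -0.013, 0.011], "delta_rot": [-0.044, 0, 0]}, {"gripper": -1, "translation": [0, -0.02, 0.02], "delta_rot": [-0.066, 0, 0]}, {"gripper": -1, "translation": [0, -0.027, 0.03], "delta_rot": [-0.087, 0, 0]}, {"gripper": -1, "translation": [0, -0.031, 0.048], "delta_rot": [-0.118, 0, 0]}, {"gripper": -1, "translation": [0, -0.035, 0.066], "delta_rot": [-0.148, 0, 0]}, {"gripper": -1, "translation": [0, -0.041, 0.09], "delta_rot": [-0.192, 0, 0]}, {"gripper": -1, "translation": [0, -0.041, 0.09], "delta_rot": [-0.192, 0, 0]}, {"gripper": -1, "translation": [0, -0.041, 0.09], "delta_rot": [-0.192, 0, 0]}]'

```text
time_s: 20.95
position: [0.63, 0.1065, 0.1178]
ee_rot: [-0.02, 0.709, 0.704, -0.019]
wrist_force: [1.1, -0.3, -2.8]
opening: 0.0137
```

```bash
python3 -c "
from h import *
s=pose();go([.6295,.106,.1164],-.4,.5)"
```

```text
t 20.95 pos [0.63   0.1065 0.1178] psi -0.4 z [-0.055  0.001 -0.998] jawpitch 3.15 F [ 1.1 -0.3 -2.8] open 0.0137
T [-0.004 -0.004  0.012] Rot [-0.0232 -0.0002  0.    ] rows>= 0.0 0.2
```

>>> servo_tool --commands '[{"gripper": -1, "translation": [0, -0.004, 0.014], "delta_rot": [-0.023, 0, 0]}, {"gripper": -1, "translation": [0, -0.004, 0.014], "delta_rot": [-0.023, 0, 0]}, {"gripper": -0.5, "translation": [0, -0.004, 0.014], "delta_rot": [-0.023, 0, 0]}, {"gripper": -0.2, "translation": [0, -0.004, 0.014], "delta_rot": [-0.023, 0, 0]}, {"gripper": 0, "translation": [0, -0.004, 0.014], "delta_rot": [-0.023, 0, 0]}, {"gripper": 0, "translation": [0, -0.004, 0.014], "delta_rot": [-0.023, 0, 0]}, {"gripper": 0, "translation": [0, -0.004, -0.1], "delta_rot": [-0.023, 0, 0]}, {"gripper": 0, "translation": [0, -0.004, -0.5], "delta_rot": [-0.023, 0, 0]}, {"gripper": 0, "translation": [0, -0.004, -1], "delta_rot": [-0.023, 0, 0]}, {"gripper": 0, "translation": [0, -0.004, -1], "delta_rot": [-0.023, 0, 0]}]'

```text
time_s: 22.2
position: [0.6386, 0.1066, 0.2448]
ee_rot: [0.002, 0.71, 0.705, 0.002]
wrist_force: [-0.2, -0.3, -0.7]
opening: 0.0458
```

>>> servo_tool --commands '[{"gripper": 0, "translation": [-0.4, -0.4, -0.1], "delta_rot": [0, 0, 0]}, {"gripper": 0, "translation": [-0.8, -0.8, -0.2], "delta_rot": [0, 0, 0]}, {"gripper": 0, "translation": [-1, -1, -0.3], "delta_rot": [0, 0, 0]}, {"gripper": 0, "translation": [-1, -1, -0.3], "delta_rot": [0, 0, 0]}, {"gripper": 0, "translation": [-1, -1, -0.3], "delta_rot": [0, 0, 0]}]'

```text
time_s: 22.82
position: [0.5155, -0.0127, 0.2745]
ee_rot: [-0.003, 0.71, 0.704, -0.002]
wrist_force: [-0.6, -0.5, -0.5]
opening: 0.0456
```

```bash
python3 - <<'E'
from h import *; from meas import *
pose()
snap('wrist','w9.png');d=snap('side');crop(d,'d9.png',150,180,410,400,3);snap('scene','s9.png')
s=load('wrist');W=cloud(s).reshape(-1,3); W=W[~np.isnan(W[:,0])]
for zr in [(.148,.16),(.104,.114)]:
    A=W[(W[:,2]>zr[0])&(W[:,2]<zr[1])&(W[:,0]>.5)&(W[:,0]<.66)]
    print(len(A),np.median(A[:,2]),rect(A)) if len(A) else print(0)
E
```

```text
t 22.82 pos [ 0.5155 -0.0127  0.2745] psi -0.42 z [-0.007  0.001 -1.   ] jawpitch 0.38 F [-0.6 -0.5 -0.5] open 0.0456
2686 0.1536539103262167 (((630.1256713867188, 103.92523193359375), (15.331369400024414, 65.53433990478516), 0.18191035091876984), [[622.4000244140625, 136.6999969482422], [622.5999755859375, 71.0999984741211], [637.9000244140625, 71.19999694824219], [637.7000122070312, 136.6999969482422]])
2188 0.10883368636927543 (((636.5421752929688, 90.48050689697266), (117.15876007080078, 28.252422332763672), 89.44602966308594), [[621.9000244140625, 32.0], [650.0999755859375, 31.799999237060547], [651.2000122070312, 148.89999389648438], [623.0, 149.1999969482422]])
```

View pics/d9.png

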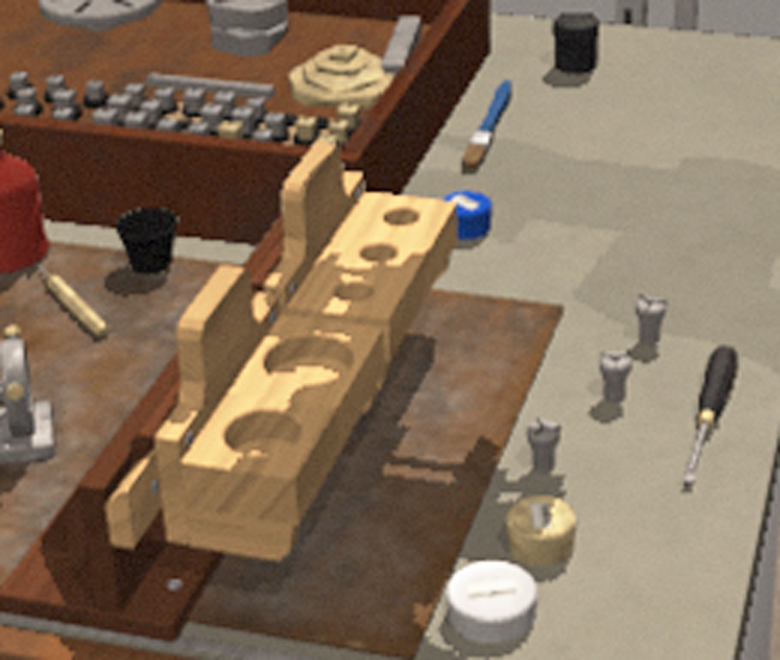

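View pics/w9.png

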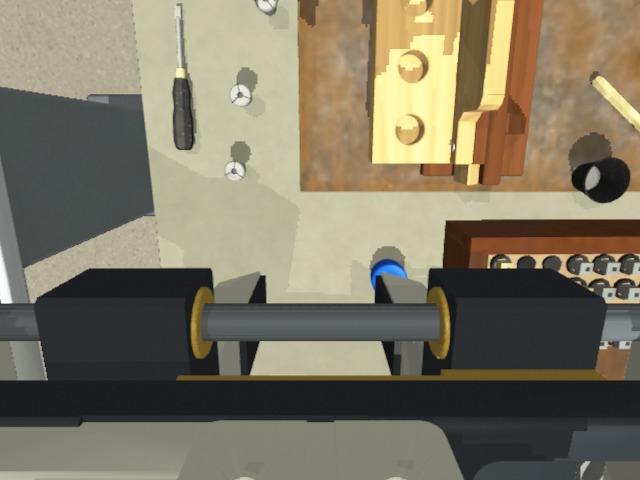

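Both holders hang flat side by side, with their tab tops at 154 mm. Collets in the wrist view are at (240,95), (235,170) and (266,3). I'll turn the jaws along y and hover near the base so the camera covers collets, tins and rail.

```bash
python3 -c "
from h import *
go([.42,.05,.29],-90);go([.37,.12,.29],-90)"
```

```text
T [ 0.513 -0.802 -0.129] Rot [-0.0034  0.0029  0.7825] rows>= 1.8 8.4
T [ 1.094 -1.222 -0.125] Rot [-0.0034  0.0029  0.7825] rows>= 3.2 8.4
```

>>> servo_tool --commands '[{"gripper": 0, "translation": [0.1, -0.2, -0.1], "delta_rot": [0, 0, 0.09]}, {"gripper": 0, "translation": [0.3, -0.4, -0.1], "delta_rot": [0, 0, 0.18]}, {"gripper": 0, "translation": [0.5, -0.7, -0.1], "delta_rot": [0, 0, 0.27]}, {"gripper": 0, "translation": [0.8, -1, -0.1], "delta_rot": [0, 0, 0.36]}, {"gripper": 0, "translation": [1, -1, -0.1], "delta_rot": [0, 0, 0.45]}, {"gripper": 0, "translation": [1, -1, -0.1], "delta_rot": [0, 0, 0.54]}, {"gripper": 0, "translation": [1, -1, -0.1], "delta_rot": [0, 0, 0.63]}, {"gripper": 0, "translation": [1, -1, -0.1], "delta_rot": [0, 0, 0.72]}, {"gripper": 0, "translation": [1, -1, -0.1], "delta_rot": [-0.003, 0.003, 0.7825]}, {"gripper": 0, "translation": [1, -1, -0.1], "delta_rot": [-0.003, 0.003, 0.7825]}]'

```text
time_s: 24.22
position: [0.3964, 0.1086, 0.2869]
ee_rot: [-0.0, 1.0, 0.001, -0.0]
wrist_force: [-0.8, -0.2, -0.3]
opening: 0.0458
```

```bash
python3 -c "
from h import *
s=pose();print(s['joint_pos']); snap('wrist','w10.png')"
```

```text
t 24.23 pos [0.3964 0.1086 0.2869] psi -89.93 z [-0.  0. -1.] jawpitch 0.01 F [-0.8 -0.2 -0.3] open 0.0458
[8.02109435e-02 8.22312643e-02 1.69257451e+00 2.71693425e-04
 1.36710707e+00 1.64966987e+00]
```

View pics/w10.png

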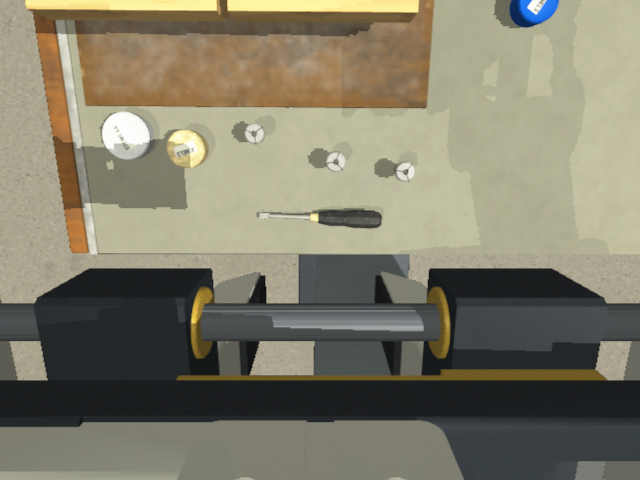

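```bash
cat > objs.py <<'E'
from h import *
from meas import *
def circ(W,c,r,zr):
    u,v=c; P=seg(W,(max(u-r,0),max(v-r,0),u+r,v+r),zr)
    if len(P)<5: return None
    (x,y),rad=cv2.minEnclosingCircle((P[:,:2]*1000).astype(np.float32))
    return np.round([x,y,2*rad],1),np.round(P[:,:2].mean(0)*1000,1),round(float(np.median(P[:,2])),4),len(P)
E
python3 - <<'E'
from objs import *
s=load('wrist');W=cloud(s)
print('wide',circ(W,(125,134),32,(.013,.021)));print('nar',circ(W,(187,148),28,(.016,.025)))
for n,c in zip('abc',[(255,133),(336,161),(405,171)]): print(n,circ(W,c,16,(.024,.033)))
crop(s,'c10.png',90,90,430,250,2.3)
E
```

```text
wide (array([464.5, 310.8,  50.6]), array([464.1, 310. ]), 0.0164, 1843)
nar (array([451.1, 248.2,  39.5]), array([451.2, 247.8]), 0.0205, 1172)
a (array([466.8, 175.4,  21. ]), array([466.5, 175. ]), 0.0277, 316)
b (array([438.7,  92.7,  21. ]), array([438.8,  92.8]), 0.0283, 309)
c (array([428.1,  20.7,  21.4]), array([428.7,  21.1]), 0.0281, 307)
```

View pics/c10.png

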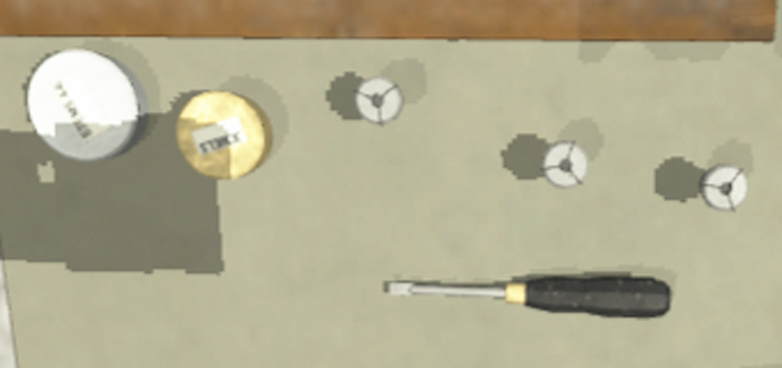

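```bash
python3 -c "
from h import *
go([.4667,.1752,.18],-90);go([.4667,.1752,.09],-90)"
```

```text
T [ 0.588 -0.554  0.891] Rot [-0.0001  0.0001  0.0012] rows>= 2.3 0.0
T [ 0.588 -0.554  1.641] Rot [-0.0001  0.0001  0.0012] rows>= 3.5 0.0
```

>>> servo_tool --commands '[{"gripper": 0, "translation": [0.3, -0.28, 0.5], "delta_rot": [0, 0, 0]}, {"gripper": 0, "translation": [0.588, -0.554, 1], "delta_rot": [0, 0, 0]}, {"gripper": 0, "translation": [0.588, -0.554, 1], "delta_rot": [0, 0, 0]}, {"gripper": 0, "translation": [0.588, -0.554, 1], "delta_rot": [0, 0, 0]}]'

```text
time_s: 24.78
position: [0.4663, 0.175, 0.1651]
ee_rot: [0.0, 1.0, 0.001, -0.002]
wrist_force: [-0.3, -1.7, 0.3]
opening: 0.0456
```

>>> servo_tool --commands '[{"gripper": 0, "translation": [0, 0, 0.45], "delta_rot": [0, 0, 0]}, {"gripper": 0, "translation": [0, 0, 0.9], "delta_rot": [0, 0, 0]}, {"gripper": 0, "translation": [0, 0, 0.9], "delta_rot": [0, 0, 0]}, {"gripper": 0, "translation": [0, 0, 0.9], "delta_rot": [0, 0, 0]}]'

```text
time_s: 25.28
position: [0.4685, 0.1746, 0.0617]
ee_rot: [-0.0, 1.0, -0.0, 0.002]
wrist_force: [-0.1, 0.2, -0.4]
opening: 0.0459
```

```bash
python3 -c "
from h import *
pose();go([.4667,.1752,.021],-90)"
```

```text
t 25.27 pos [0.4685 0.1746 0.0617] psi -90.04 z [ 0.004  0.001 -1.   ] jawpitch 0.05 F [-0.1  0.2 -0.4] open 0.0459
T [-0.016 -0.005  0.339] Rot [-0.0005 -0.0019 -0.0003] rows>= 0.7 0.0
```

>>> servo_tool --commands '[{"gripper": 0, "translation": [-0.008, 0, 0.17], "delta_rot": [0, 0, 0]}, {"gripper": 0, "translation": [-0.008, 0, 0.34], "delta_rot": [0, 0, 0]}, {"gripper": 0, "translation": [-0.008, 0, 0.34], "delta_rot": [0, 0, 0]}, {"gripper": 0, "translation": [-0.008, 0, 0.34], "delta_rot": [0, 0, 0]}, {"gripper": 0, "translation": [-0.008, 0, 0.34], "delta_rot": [0, 0, 0]}]'

```text
time_s: 25.9
position: [0.4671, 0.1747, 0.02]
ee_rot: [-0.0, 1.0, -0.0, 0.002]
wrist_force: [0.2, -0.2, 0.9]
opening: 0.0461
```

```bash
python3 -c "
from h import *
pose();go([.4667,.1752,.021],-90); s=snap('wrist','w11.png')"
```

```text
t 25.9 pos [0.4671 0.1747 0.02  ] psi -90.06 z [ 0.003  0.001 -1.   ] jawpitch 0.05 F [ 0.2 -0.2  0.9] open 0.0461
T [-0.004 -0.004 -0.008] Rot [-0.0004 -0.0017 -0.0005] rows>= 0.0 0.0
```

View pics/w11.png

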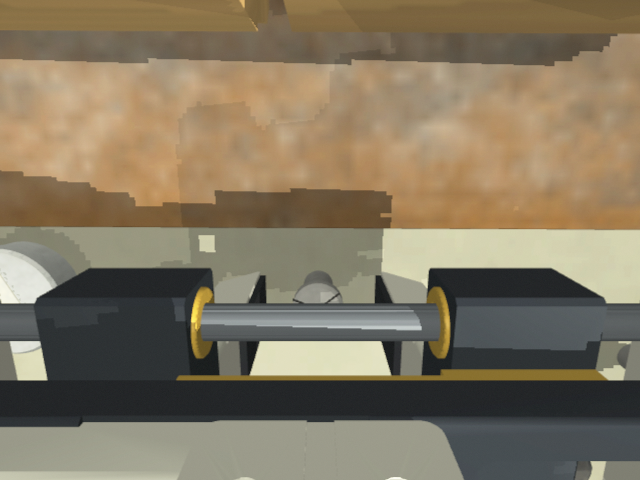

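Collet a sits centred between the fingers at (318,295). Closing on it.

>>> servo_tool --commands '[{"gripper": -1, "translation": [0, 0, 0], "delta_rot": [0, 0, 0]}, {"gripper": -1, "translation": [0, 0, 0], "delta_rot": [0, 0, 0]}, {"gripper": -1, "translation": [0, 0, 0], "delta_rot": [0, 0, 0]}, {"gripper": -1, "translation": [0, 0, 0], "delta_rot": [0, 0, 0]}, {"gripper": -1, "translation": [0, 0, 0], "delta_rot": [0, 0, 0]}, {"gripper": -1, "translation": [0, 0, -0.2], "delta_rot": [0, 0, 0]}, {"gripper": -1, "translation": [0, 0, -0.6], "delta_rot": [0, 0, 0]}, {"gripper": -1, "translation": [0, 0, -1], "delta_rot": [0, 0, 0]}, {"gripper": -1, "translation": [0, 0, -1], "delta_rot": [0, 0, 0]}]'

```text
time_s: 27.08
position: [0.4683, 0.175, 0.142]
ee_rot: [-0.001, 1.0, -0.0, 0.004]
wrist_force: [-0.1, 0.3, -0.1]
opening: 0.0181
```

```bash
python3 -c "
from h import *
pose();go([.56,.1545,.20],-90); s=snap('wrist','w12.png')"
```

```text
t 27.07 pos [0.4683 0.175  0.142 ] psi -90.06 z [ 0.008  0.002 -1.   ] jawpitch 0.11 F [-0.1  0.3 -0.1] open 0.0181
T [ 0.769  0.169 -0.477] Rot [-0.0009 -0.0041 -0.0005] rows>= 1.8 0.0
```

View pics/w12.png

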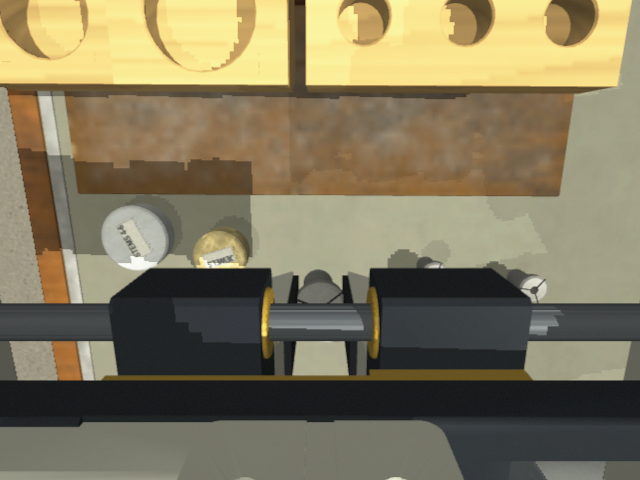

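```bash
python3 -c "
from h import *
s=load('wrist');crop(s,'c12.png',260,250,380,390,5)
d=snap('side');sc=snap('scene')
u,v=proj(d,[.468,.175,.13]);print(u,v);u=int(u);v=int(v);crop(d,'d12.png',u-50,v-50,u+50,v+60,6)
pose()"
```

```text
330.44122122942514 273.44583320469917
t 27.23 pos [0.4653 0.1743 0.1376] psi -90.06 z [-0.001 -0.    -1.   ] jawpitch -0.0 F [ 0.4  0.1 -0.1] open 0.0182
```

View pics/c12.png

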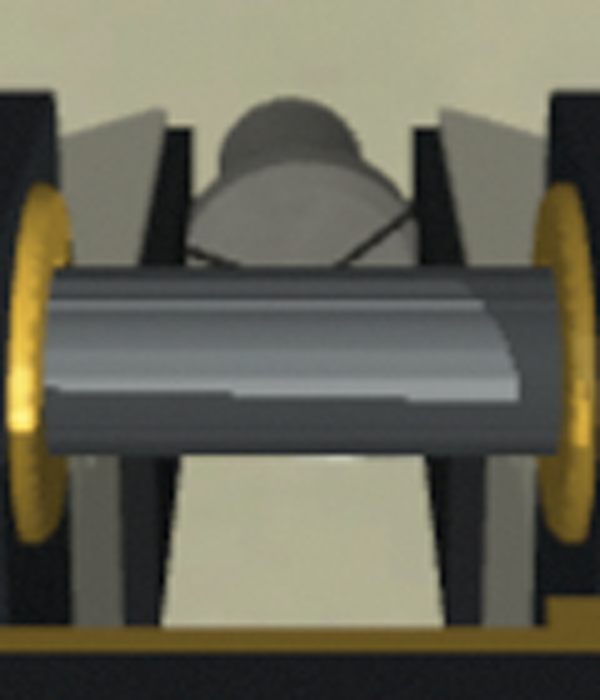

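View pics/d12.png

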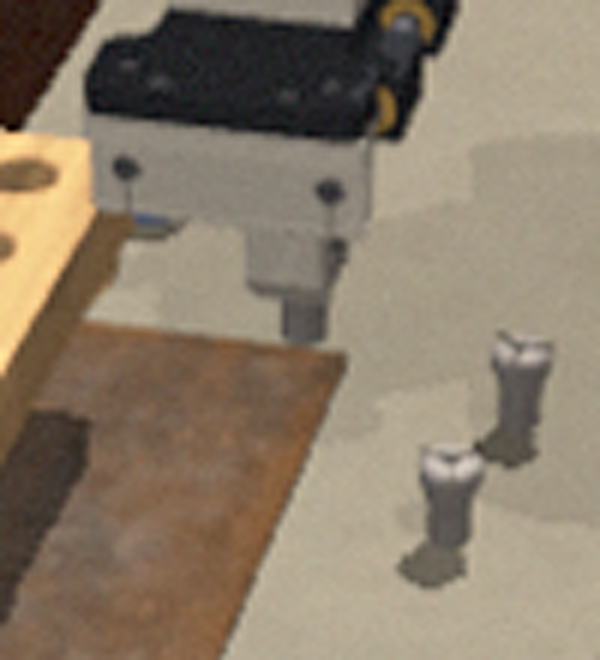

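```bash
python3 -c "
from h import *
s=snap('wrist');pose()
for p in [(318,290),(310,292),(330,292),(335,296),(318,272),(318,275),(318,280),(318,285)]: print(p,np.round(px(s,*p),4))
d=load('side');W=cloud(d).reshape(-1,3);W=W[~np.isnan(W[:,0])]
A=W[(abs(W[:,0]-.4655)<.012)&(abs(W[:,1]-.1745)<.012)&(W[:,2]>.09)&(W[:,2]<.16)]
print(len(A)); print(np.histogram(A[:,2],bins=np.arange(.09,.165,.005)))
"
```

```text
t 27.27 pos [0.4651 0.1742 0.1372] psi -90.06 z [-0.002 -0.    -1.   ] jawpitch -0.02 F [ 0.1  0.4 -0.3] open 0.0184
(318, 290) [0.4733 0.1755 0.148 ]
(310, 292) [0.4727 0.1786 0.1485]
(330, 292) [0.4717 0.1707 0.1461]
(335, 296) [0.47   0.1687 0.1461]
(318, 272) [0.4728 0.1756 0.1248]
(318, 275) [0.4723 0.1756 0.1275]
(318, 280) [0.4761 0.1755 0.1441]
(318, 285) [0.4752 0.1755 0.1473]
64
(array([ 0,  0,  0,  0,  0,  0,  8, 18, 19,  4,  8,  7,  0,  0,  0]), array([0.09 , 0.095, 0.1  , 0.105, 0.11 , 0.115, 0.12 , 0.125, 0.13 ,
       0.135, 0.14 , 0.145, 0.15 , 0.155, 0.16 , 0.165]))
```

>>> servo_tool --commands '[{"gripper": -1, "translation": [0, 0, -0.25], "delta_rot": [0, 0, 0]}, {"gripper": -1, "translation": [0.1, 0.17, -0.5], "delta_rot": [0, 0, 0]}, {"gripper": -1, "translation": [0.3, 0.17, -0.5], "delta_rot": [0, 0, 0]}, {"gripper": -1, "translation": [0.3, 0.17, -0.5], "delta_rot": [0, 0, 0]}, {"gripper": -1, "translation": [0.3, 0.17, -0.5], "delta_rot": [0, 0, 0]}]'

```text
time_s: 27.9
position: [0.5007, 0.154, 0.197]
ee_rot: [0.0, 1.0, -0.001, -0.001]
wrist_force: [-0.9, 0.6, -0.2]
opening: 0.0186
```

```bash
python3 -c "
from h import *
pose();s=snap('wrist','w13.png')"
```

```text
t 27.9 pos [0.5007 0.154  0.197 ] psi -90.06 z [-0.003 -0.    -1.   ] jawpitch -0.01 F [-0.9  0.6 -0.2] open 0.0186
```

View pics/w13.png

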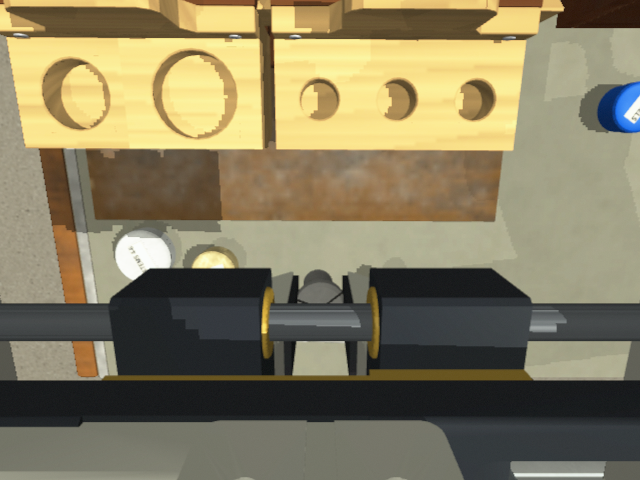

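```bash
cat > bores.py <<'E'
from h import *
def holes(s,zs=.0952):
    # slab-top mask by depth, holes = enclosed non-slab regions; rim points from slab side
    W=cloud(s); m=((abs(W[...,2]-zs)<.0025)&(W[...,0]>.5)).astype(np.uint8)
    m[260:]=0
    cs,h=cv2.findContours(m,cv2.RETR_CCOMP,cv2.CHAIN_APPROX_NONE)
    out=[]
    for c,hh in zip(cs,h[0]):
        if hh[3]>=0 and len(c)>40:
            P=np.array([onplane(s,u,v,.096)[:2] for u,v in c[:,0,:]])*1000
            e=cv2.fitEllipse(P.astype(np.float32)); out.append((np.round(e[0],1),np.round(e[1],1),np.round(c[:,0].mean(0))))
    return out
if __name__=='__main__':
    s=load('wrist')
    for o in holes(s): print(o)
    W=cloud(s); print(np.nanmedian(W[140,300:500,2]),np.nanmedian(W[50,300:500,2]), np.nanmedian(W[140,120:250,2]),np.nanmedian(W[48,120:160,2]))
E
python3 bores.py; python3 -c "
from h import *
crop(load('wrist'),'c13.png',0,0,560,160,1.4)"
```

```text
(array([588.5,  59.7]), array([23.6, 24.1]), array([475.,  99.]))
(array([588.8, 107.1]), array([24. , 24.2]), array([397.,  99.]))
(array([589.2, 154.6]), array([24.1, 24.3]), array([319.,  98.]))
(array([592.2, 302.9]), array([40.9, 41.3]), array([73., 93.]))
(array([591.7, 230.6]), array([51. , 51.3]), array([194.,  94.]))
0.09507250745538476 0.09506641960122317 0.09491655891972905 0.09485559025950929
```

```bash
python3 -c "
from h import *
go([.5892,.1546,.17],-90)"
```

```text
T [ 0.738 -0.005  0.226] Rot [ 0.0001  0.0012 -0.0004] rows>= 1.5 0.0
```

>>> servo_tool --commands '[{"gripper": -1, "translation": [0.25, -0.005, 0], "delta_rot": [0, 0, 0]}, {"gripper": -1, "translation": [0.5, -0.005, 0.1], "delta_rot": [0, 0, 0]}, {"gripper": -1, "translation": [0.738, -0.005, 0.226], "delta_rot": [0, 0, 0]}, {"gripper": -1, "translation": [0.738, -0.005, 0.226], "delta_rot": [0, 0, 0]}, {"gripper": -1, "translation": [0.738, -0.005, 0.226], "delta_rot": [0, 0, 0]}, {"gripper": -1, "translation": [0.738, -0.005, 0.226], "delta_rot": [0, 0, 0]}]'

```text
time_s: 28.7
position: [0.5899, 0.1548, 0.1722]
ee_rot: [-0.0, 1.0, -0.0, 0.001]
wrist_force: [0.0, 0.4, -0.6]
opening: 0.0185
```

```bash
python3 -c "
from h import *
pose();go([.5892,.1546,.099],-90)"
```

```text
t 28.7 pos [0.5899 0.1548 0.1722] psi -90.04 z [ 0.001  0.    -1.   ] jawpitch 0.02 F [ 0.   0.4 -0.6] open 0.0185
T [-0.006  0.002  0.61 ] Rot [-0.0002 -0.0005 -0.0003] rows>= 1.2 0.0
```

>>> servo_tool --commands '[{"gripper": -1, "translation": [-0.006, 0, 0.2], "delta_rot": [0, 0, 0]}, {"gripper": -1, "translation": [-0.006, 0, 0.4], "delta_rot": [0, 0, 0]}, {"gripper": -1, "translation": [-0.006, 0, 0.5], "delta_rot": [0, 0, 0]}, {"gripper": -1, "translation": [-0.006, 0, 0.57], "delta_rot": [0, 0, 0]}, {"gripper": -1, "translation": [-0.006, 0, 0.57], "delta_rot": [0, 0, 0]}, {"gripper": -1, "translation": [-0.006, 0, 0.57], "delta_rot": [0, 0, 0]}]'

```text
time_s: 29.45
position: [0.5904, 0.1546, 0.1039]
ee_rot: [-0.0, 1.0, -0.001, 0.001]
wrist_force: [1.3, -0.9, -0.3]
opening: 0.0181
```

```bash
python3 -c "
from h import *
pose();go([.5892,.1546,.099],-90)"
```

```text
t 29.45 pos [0.5904 0.1546 0.1039] psi -90.06 z [ 0.002  0.    -1.   ] jawpitch 0.03 F [ 1.3 -0.9 -0.3] open 0.0181
T [-0.01   0.     0.041] Rot [-0.0002 -0.0011 -0.0005] rows>= 0.1 0.0
```

>>> servo_tool --commands '[{"gripper": -1, "translation": [-0.01, 0, 0.036], "delta_rot": [0, 0, 0]}, {"gripper": -1, "translation": [-0.01, 0, 0.036], "delta_rot": [0, 0, 0]}, {"gripper": -0.35, "translation": [-0.01, 0, 0.036], "delta_rot": [0, 0, 0]}, {"gripper": -0.35, "translation": [-0.01, 0, 0.036], "delta_rot": [0, 0, 0]}, {"gripper": -0.35, "translation": [-0.01, 0, 0.036], "delta_rot": [0, 0, 0]}, {"gripper": -0.35, "translation": [-0.01, 0, -0.25], "delta_rot": [0, 0, 0]}, {"gripper": -1, "translation": [-0.01, 0, -0.25], "delta_rot": [0, 0, 0]}, {"gripper": -1, "translation": [-0.01, 0, -0.25], "delta_rot": [0, 0, 0]}, {"gripper": -1, "translation": [-0.01, 0, -0.25], "delta_rot": [0, 0, 0]}, {"gripper": -1, "translation": [-0.01, 0, -0.25], "delta_rot": [0, 0, 0]}]'

```text
time_s: 30.7
position: [0.5883, 0.1545, 0.1323]
ee_rot: [-0.0, 1.0, -0.001, -0.0]
wrist_force: [0.1, 0.1, 0.3]
opening: 0.0006
```

```bash
python3 -c "
from h import *
pose();go([.5892,.1546,.108],-90);d=snap('side');u,v=proj(d,[.589,.107,.1]);u=int(u);v=int(v);crop(d,'d14.png',u-60,v-50,u+60,v+50,6)"
```

```text
t 30.7 pos [0.5883 0.1545 0.1323] psi -90.06 z [-0.001  0.    -1.   ] jawpitch 0.0 F [0.1 0.1 0.3] open 0.0006
T [ 0.008 -0.001  0.202] Rot [-0.      0.0004 -0.0005] rows>= 0.4 0.0
```

View pics/d14.png

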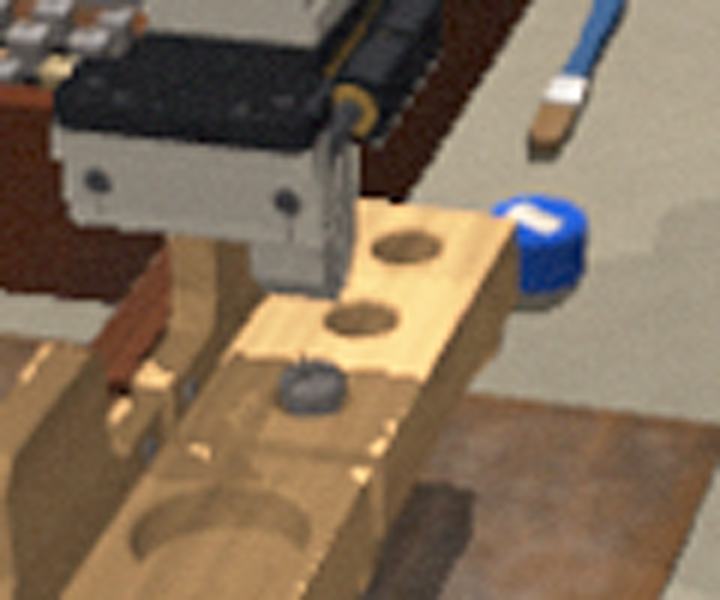

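>>> servo_tool --commands '[{"gripper": -1, "translation": [0.005, 0, 0.1], "delta_rot": [0, 0, 0]}, {"gripper": -1, "translation": [0.005, 0, 0.19], "delta_rot": [0, 0, 0]}, {"gripper": -1, "translation": [0.005, 0, 0.205], "delta_rot": [0, 0, 0]}, {"gripper": -1, "translation": [0.005, 0, 0.215], "delta_rot": [0, 0, 0]}, {"gripper": -1, "translation": [0.005, 0, 0.22], "delta_rot": [0, 0, 0]}]'

```text
time_s: 31.38
position: [0.5895, 0.1546, 0.1069]
ee_rot: [-0.0, 1.0, -0.001, 0.001]
wrist_force: [-0.1, -0.0, 0.1]
opening: 0.0007
```

```bash
python3 -c "
from h import *
pose()"
```

```text
t 31.38 pos [0.5895 0.1546 0.1069] psi -90.06 z [ 0.001  0.    -1.   ] jawpitch 0.02 F [-0.1 -0.   0.1] open 0.0007
```

>>> servo_tool --commands '[{"gripper": -1, "translation": [0, 0, 0.01], "delta_rot": [0, 0, 0]}, {"gripper": -1, "translation": [0, 0, 0.02], "delta_rot": [0, 0, 0]}, {"gripper": -1, "translation": [0, 0, 0.02], "delta_rot": [0, 0, 0]}, {"gripper": -1, "translation": [0, 0, 0.02], "delta_rot": [0, 0, 0]}]'

```text
time_s: 31.88
position: [0.5898, 0.1546, 0.1053]
ee_rot: [-0.0, 1.0, -0.001, 0.001]
wrist_force: [-0.7, 0.3, 4.4]
opening: 0.0006
```

```bash
python3 -c "
from h import *
pose()"
```

```text
t 31.88 pos [0.5898 0.1546 0.1053] psi -90.06 z [ 0.002  0.    -1.   ] jawpitch 0.03 F [-0.7  0.3  4.4] open 0.0006
```

>>> servo_tool --commands '[{"gripper": 0, "translation": [0, 0, -0.4], "delta_rot": [0, 0, 0]}, {"gripper": 0, "translation": [-0.3, 0.1, -0.5], "delta_rot": [0, 0, 0]}, {"gripper": 0, "translation": [-0.7, 0.3, -0.5], "delta_rot": [0, 0, 0]}, {"gripper": 0, "translation": [-1, 0.5, -0.5], "delta_rot": [0, 0, 0]}, {"gripper": 0, "translation": [-1, 0.52, -0.5], "delta_rot": [0, 0, 0]}, {"gripper": 0, "translation": [-1, 0.52, -0.5], "delta_rot": [0, 0, 0]}]'

```text
time_s: 32.62
position: [0.4702, 0.0922, 0.1646]
ee_rot: [-0.0, 1.0, -0.001, 0.001]
wrist_force: [0.6, -0.4, -0.1]
opening: 0.0457
```

```bash
python3 -c "
from h import *
pose();go([.4387,.0927,.06],-90)"
```

```text
t 32.62 pos [0.4702 0.0922 0.1646] psi -90.1 z [ 0.002  0.    -1.   ] jawpitch 0.03 F [ 0.6 -0.4 -0.1] open 0.0457
T [-0.264 -0.003  0.871] Rot [-0.0002 -0.0012 -0.0008] rows>= 1.7 0.0
```

>>> servo_tool --commands '[{"gripper": 0, "translation": [-0.15, 0, 0.3], "delta_rot": [0, 0, 0]}, {"gripper": 0, "translation": [-0.264, 0, 0.6], "delta_rot": [0, 0, 0]}, {"gripper": 0, "translation": [-0.264, 0, 0.87], "delta_rot": [0, 0, 0]}, {"gripper": 0, "translation": [-0.264, 0, 0.87], "delta_rot": [0, 0, 0]}, {"gripper": 0, "translation": [-0.264, 0, 0.87], "delta_rot": [0, 0, 0]}]'

```text
time_s: 33.25
position: [0.439, 0.0926, 0.0605]
ee_rot: [-0.0, 1.0, -0.0, 0.001]
wrist_force: [0.1, -0.4, -0.1]
opening: 0.0461
```

```bash
python3 -c "
from h import *
pose();go([.4387,.0927,.0215],-90)"
```

```text
t 33.25 pos [0.439  0.0926 0.0605] psi -90.05 z [ 0.002  0.    -1.   ] jawpitch 0.02 F [ 0.1 -0.4 -0.1] open 0.0461
T [-0.003 -0.001  0.325] Rot [-0.0002 -0.0011 -0.0004] rows>= 0.6 0.0
```

>>> servo_tool --commands '[{"gripper": 0, "translation": [0, 0, 0.16], "delta_rot": [0, 0, 0]}, {"gripper": 0, "translation": [0, 0, 0.32], "delta_rot": [0, 0, 0]}, {"gripper": 0, "translation": [0, 0, 0.32], "delta_rot": [0, 0, 0]}, {"gripper": -0.3, "translation": [0, 0, 0.32], "delta_rot": [0, 0, 0]}, {"gripper": -1, "translation": [0, 0, 0.32], "delta_rot": [0, 0, 0]}, {"gripper": -1, "translation": [0, 0, 0.32], "delta_rot": [0, 0, 0]}, {"gripper": -1, "translation": [0, 0, 0.32], "delta_rot": [0, 0, 0]}, {"gripper": -1, "translation": [0, 0, 0.32], "delta_rot": [0, 0, 0]}, {"gripper": -1, "translation": [0, 0, 0.32], "delta_rot": [0, 0, 0]}]'

```text
time_s: 34.38
position: [0.4381, 0.0924, 0.0218]
ee_rot: [-0.0, 1.0, -0.001, 0.001]
wrist_force: [0.2, -0.1, 6.9]
opening: 0.0187
```

```bash
python3 -c "
from h import *
pose();go([.51,.1071,.1415],-90)"
```

```text
t 34.38 pos [0.4381 0.0924 0.0218] psi -90.06 z [ 0.002  0.    -1.   ] jawpitch 0.02 F [ 0.2 -0.1  6.9] open 0.0187
T [ 0.601 -0.124 -0.996] Rot [-0.0002 -0.0009 -0.0006] rows>= 2.2 0.0
```

>>> servo_tool --commands '[{"gripper": -1, "translation": [0, 0, -0.3], "delta_rot": [0, 0, 0]}, {"gripper": -1, "translation": [0, 0, -0.7], "delta_rot": [0, 0, 0]}, {"gripper": -1, "translation": [0.2, 0, -1], "delta_rot": [0, 0, 0]}, {"gripper": -1, "translation": [0.4, -0.12, -1], "delta_rot": [0, 0, 0]}, {"gripper": -1, "translation": [0.5, -0.12, -1], "delta_rot": [0, 0, 0]}, {"gripper": -1, "translation": [0.5, -0.12, -1], "delta_rot": [0, 0, 0]}]'

```text
time_s: 35.12
position: [0.4971, 0.1063, 0.1404]
ee_rot: [0.0, 1.0, -0.0, -0.001]
wrist_force: [-0.6, 0.6, -0.0]
opening: 0.0182
```

```bash
python3 -c "
from h import *
pose();go([.5888,.1071,.17],-90);s=snap('wrist','w15.png')
d=snap('side');u,v=proj(d,[.498,.107,.13]);u=int(u);v=int(v);crop(d,'d15.png',u-60,v-50,u+60,v+50,6)
from objs import *
W=cloud(s)
P=seg(W,(295,262,345,303),(.135,.165)); P=P[abs(P[:,0]-.498)<.02];print(len(P),P[:,2].max(),np.median(P[:,2]) if len(P) else 0)
"
```

```text
t 35.12 pos [0.4971 0.1063 0.1404] psi -90.05 z [-0.001 -0.    -1.   ] jawpitch -0.01 F [-0.6  0.6 -0. ] open 0.0182
T [ 0.764 -0.007 -0.248] Rot [ 0.0001  0.0007 -0.0005] rows>= 1.5 0.0
1238 0.16266721971056394 0.14676563349315264
```

View pics/d15.png

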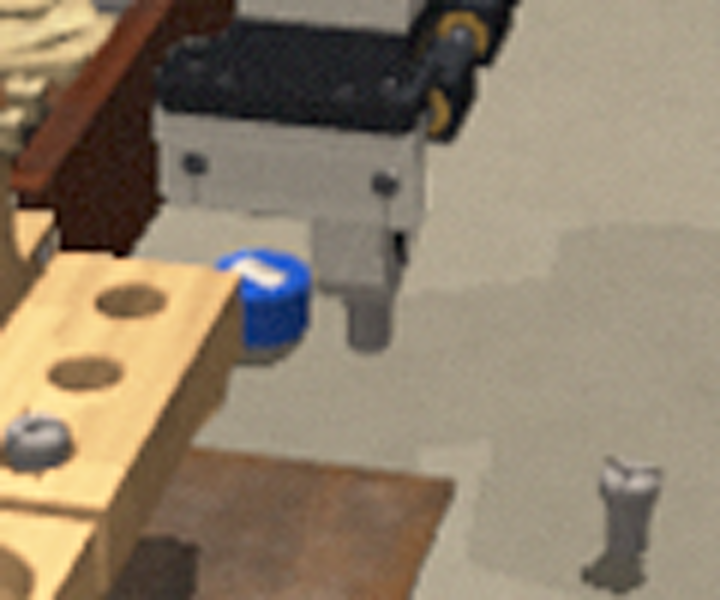

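View pics/w15.png

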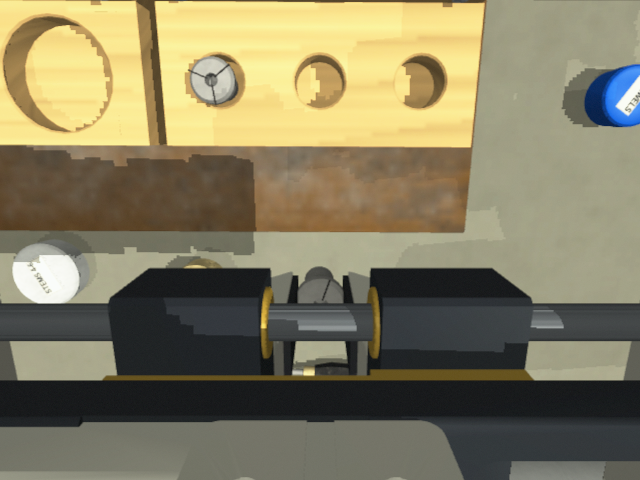

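>>> servo_tool --commands '[{"gripper": -1, "translation": [0.1, 0, -0.25], "delta_rot": [0, 0, 0]}, {"gripper": -1, "translation": [0.35, 0, -0.25], "delta_rot": [0, 0, 0]}, {"gripper": -1, "translation": [0.6, 0, -0.25], "delta_rot": [0, 0, 0]}, {"gripper": -1, "translation": [0.762, -0.006, -0.25], "delta_rot": [0, 0, 0]}, {"gripper": -1, "translation": [0.762, -0.006, -0.25], "delta_rot": [0, 0, 0]}, {"gripper": -1, "translation": [0.762, -0.006, -0.25], "delta_rot": [0, 0, 0]}]'

```text
time_s: 35.98
position: [0.5877, 0.1071, 0.171]
ee_rot: [-0.0, 1.0, -0.001, -0.001]
wrist_force: [-0.6, -0.2, 0.4]
opening: 0.0185
```

```bash
python3 -c "
from h import *
pose();go([.5888,.1071,.1],-90)"
```

```text
t 35.98 pos [0.5877 0.1071 0.171 ] psi -90.07 z [-0.001  0.    -1.   ] jawpitch 0.01 F [-0.6 -0.2  0.4] open 0.0185
T [ 0.01  -0.     0.592] Rot [-0.0001  0.0007 -0.0006] rows>= 1.1 0.0
```

>>> servo_tool --commands '[{"gripper": -1, "translation": [0.008, 0, 0.2], "delta_rot": [0, 0, 0]}, {"gripper": -1, "translation": [0.008, 0, 0.4], "delta_rot": [0, 0, 0]}, {"gripper": -1, "translation": [0.008, 0, 0.52], "delta_rot": [0, 0, 0]}, {"gripper": -1, "translation": [0.008, 0, 0.585], "delta_rot": [0, 0, 0]}, {"gripper": -1, "translation": [0.008, 0, 0.585], "delta_rot": [0, 0, 0]}, {"gripper": -1, "translation": [0.008, 0, 0.585], "delta_rot": [0, 0, 0]}, {"gripper": -1, "translation": [0.008, 0, 0.585], "delta_rot": [0, 0, 0]}]'

```text
time_s: 36.85
position: [0.5904, 0.1073, 0.102]
ee_rot: [-0.0, 1.0, -0.001, 0.001]
wrist_force: [-0.2, -0.8, -0.2]
opening: 0.0184
```

```bash
python3 -c "
from h import *
pose();go([.5888,.1071,.0995],-90)"
```

```text
t 36.85 pos [0.5904 0.1073 0.102 ] psi -90.06 z [ 0.002  0.    -1.   ] jawpitch 0.02 F [-0.2 -0.8 -0.2] open 0.0184
T [-0.013  0.002  0.021] Rot [-0.0002 -0.001  -0.0006] rows>= 0.0 0.0
```

>>> servo_tool --commands '[{"gripper": -1, "translation": [-0.01, 0, 0.018], "delta_rot": [0, 0, 0]}, {"gripper": -1, "translation": [-0.01, 0, 0.018], "delta_rot": [0, 0, 0]}, {"gripper": -0.35, "translation": [-0.01, 0, 0.018], "delta_rot": [0, 0, 0]}, {"gripper": -0.35, "translation": [-0.01, 0, 0.018], "delta_rot": [0, 0, 0]}, {"gripper": -0.35, "translation": [-0.01, 0, 0.018], "delta_rot": [0, 0, 0]}, {"gripper": -0.35, "translation": [-0.01, 0, -0.25], "delta_rot": [0, 0, 0]}, {"gripper": -1, "translation": [-0.01, 0, -0.25], "delta_rot": [0, 0, 0]}, {"gripper": -1, "translation": [-0.01, 0, -0.25], "delta_rot": [0, 0, 0]}, {"gripper": -1, "translation": [-0.01, 0, -0.2], "delta_rot": [0, 0, 0]}, {"gripper": -1, "translation": [-0.01, 0, -0.1], "delta_rot": [0, 0, 0]}]'

```text
time_s: 38.1
position: [0.5886, 0.1072, 0.1122]
ee_rot: [-0.0, 1.0, -0.001, 0.0]
wrist_force: [-0.7, -0.9, -0.4]
opening: 0.0003
```

```bash
python3 -c "
from h import *
pose();go([.5888,.1071,.105],-90)"
```

```text
t 38.1 pos [0.5886 0.1072 0.1122] psi -90.06 z [ 0.  0. -1.] jawpitch 0.01 F [-0.7 -0.9 -0.4] open 0.0003
T [0.002 0.001 0.06 ] Rot [-0.0001 -0.     -0.0006] rows>= 0.1 0.0
```

>>> servo_tool --commands '[{"gripper": -1, "translation": [0, 0, 0.03], "delta_rot": [0, 0, 0]}, {"gripper": -1, "translation": [0, 0, 0.05], "delta_rot": [0, 0, 0]}, {"gripper": -1, "translation": [0, 0, 0.06], "delta_rot": [0, 0, 0]}, {"gripper": -1, "translation": [0, 0, 0.065], "delta_rot": [0, 0, 0]}, {"gripper": -1, "translation": [0, 0, 0.065], "delta_rot": [0, 0, 0]}]'

```text
time_s: 38.72
position: [0.589, 0.1073, 0.1059]
ee_rot: [-0.0, 1.0, -0.001, 0.001]
wrist_force: [-0.5, 0.1, 2.1]
opening: 0.0004
```

```bash
python3 -c "
from h import *
pose()"
```

```text
t 38.73 pos [0.589  0.1073 0.1059] psi -90.06 z [ 0.001  0.    -1.   ] jawpitch 0.02 F [-0.5  0.1  2.1] open 0.0004
```

>>> servo_tool --commands '[{"gripper": -1, "translation": [0, 0, 0.01], "delta_rot": [0, 0, 0]}, {"gripper": 0, "translation": [0, 0, -0.4], "delta_rot": [0, 0, 0]}, {"gripper": 0, "translation": [-0.3, 0.1, -0.5], "delta_rot": [0, 0, 0]}, {"gripper": 0, "translation": [-0.7, 0.4, -0.5], "delta_rot": [0, 0, 0]}, {"gripper": 0, "translation": [-1, 0.7, -0.5], "delta_rot": [0, 0, 0]}, {"gripper": 0, "translation": [-1, 0.72, -0.5], "delta_rot": [0, 0, 0]}, {"gripper": 0, "translation": [-1, 0.72, -0.5], "delta_rot": [0, 0, 0]}]'

```text
time_s: 39.6
position: [0.4695, 0.0209, 0.1658]
ee_rot: [-0.0, 1.0, -0.001, 0.001]
wrist_force: [0.5, 0.5, -0.3]
opening: 0.0454
```

```bash
python3 -c "
from h import *
pose();go([.4283,.0209,.06],-90)"
```

```text
t 39.6 pos [0.4695 0.0209 0.1658] psi -90.11 z [ 0.002  0.    -1.   ] jawpitch 0.02 F [ 0.5  0.5 -0.3] open 0.0454
T [-0.345  0.001  0.881] Rot [-0.0002 -0.0011 -0.001 ] rows>= 1.8 0.0
```

>>> servo_tool --commands '[{"gripper": 0, "translation": [-0.2, 0, 0.3], "delta_rot": [0, 0, 0]}, {"gripper": 0, "translation": [-0.345, 0, 0.6], "delta_rot": [0, 0, 0]}, {"gripper": 0, "translation": [-0.345, 0, 0.88], "delta_rot": [0, 0, 0]}, {"gripper": 0, "translation": [-0.345, 0, 0.88], "delta_rot": [0, 0, 0]}, {"gripper": 0, "translation": [-0.345, 0, 0.88], "delta_rot": [0, 0, 0]}]'

```text
time_s: 40.22
position: [0.4287, 0.0213, 0.0605]
ee_rot: [-0.0, 1.0, -0.0, 0.001]
wrist_force: [-0.0, 0.3, 0.1]
opening: 0.0459
```

```bash
python3 -c "
from h import *
pose();go([.4283,.0209,.0215],-90)"
```

```text
t 40.23 pos [0.4287 0.0213 0.0605] psi -90.02 z [ 0.002  0.    -1.   ] jawpitch 0.01 F [-0.   0.3  0.1] open 0.0459
T [-0.004  0.004  0.325] Rot [-0.0001 -0.001  -0.0002] rows>= 0.6 0.0
```

>>> servo_tool --commands '[{"gripper": 0, "translation": [0, 0, 0.16], "delta_rot": [0, 0, 0]}, {"gripper": 0, "translation": [0, 0, 0.32], "delta_rot": [0, 0, 0]}, {"gripper": 0, "translation": [0, 0, 0.32], "delta_rot": [0, 0, 0]}, {"gripper": -0.3, "translation": [0, 0, 0.32], "delta_rot": [0, 0, 0]}, {"gripper": -1, "translation": [0, 0, 0.32], "delta_rot": [0, 0, 0]}, {"gripper": -1, "translation": [0, 0, 0.32], "delta_rot": [0, 0, 0]}, {"gripper": -1, "translation": [0, 0, 0.32], "delta_rot": [0, 0, 0]}, {"gripper": -1, "translation": [0, 0, 0.32], "delta_rot": [0, 0, 0]}, {"gripper": -1, "translation": [0, 0, 0.32], "delta_rot": [0, 0, 0]}]'

```text
time_s: 41.35
position: [0.4278, 0.021, 0.0218]
ee_rot: [-0.0, 1.0, -0.001, 0.001]
wrist_force: [-0.1, 0.1, 5.6]
opening: 0.0183
```

>>> servo_tool --commands '[{"gripper": -1, "translation": [0, 0, -0.3], "delta_rot": [0, 0, 0]}, {"gripper": -1, "translation": [0, 0, -0.7], "delta_rot": [0, 0, 0]}, {"gripper": -1, "translation": [0.2, 0, -1], "delta_rot": [0, 0, 0]}, {"gripper": -1, "translation": [0.5, -0.2, -1], "delta_rot": [0, 0, 0]}, {"gripper": -1, "translation": [0.6, -0.32, -1], "delta_rot": [0, 0, 0]}, {"gripper": -1, "translation": [0.6, -0.32, -1], "delta_rot": [0, 0, 0]}]'

```text
time_s: 42.1
position: [0.4986, 0.0601, 0.1404]
ee_rot: [-0.0, 1.0, 0.0, -0.001]
wrist_force: [0.3, -0.6, 0.1]
opening: 0.0182
```

```bash
python3 -c "
from h import *
pose();go([.5885,.0597,.17],-90);s=snap('wrist','w16.png')"
```

```text
t 42.1 pos [0.4986 0.0601 0.1404] psi -89.96 z [-0.002  0.    -1.   ] jawpitch 0.02 F [ 0.3 -0.6  0.1] open 0.0182
T [ 0.749  0.004 -0.248] Rot [-0.0001  0.0009  0.0003] rows>= 1.5 0.0
```

View pics/w16.png

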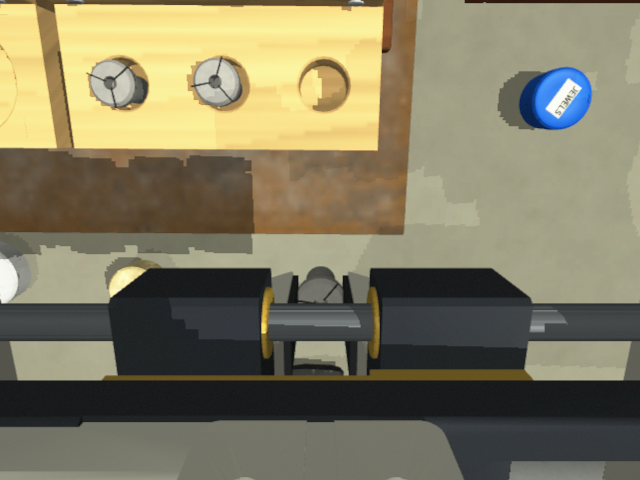

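>>> servo_tool --commands '[{"gripper": -1, "translation": [0.1, 0, -0.25], "delta_rot": [0, 0, 0]}, {"gripper": -1, "translation": [0.35, 0, -0.25], "delta_rot": [0, 0, 0]}, {"gripper": -1, "translation": [0.6, 0, -0.25], "delta_rot": [0, 0, 0]}, {"gripper": -1, "translation": [0.749, 0.004, -0.25], "delta_rot": [0, 0, 0]}, {"gripper": -1, "translation": [0.749, 0.004, -0.25], "delta_rot": [0, 0, 0]}, {"gripper": -1, "translation": [0.749, 0.004, -0.25], "delta_rot": [0, 0, 0]}]'

```text
time_s: 42.9
position: [0.5877, 0.0584, 0.171]
ee_rot: [-0.0, 1.0, -0.001, -0.001]
wrist_force: [-0.5, 0.0, 0.8]
opening: 0.018
```

```bash
python3 -c "
from h import *
pose();go([.5885,.0597,.0995],-90)"
```

```text
t 42.9 pos [0.5877 0.0584 0.171 ] psi -90.08 z [-0.001  0.    -1.   ] jawpitch 0.01 F [-0.5  0.   0.8] open 0.018
T [ 0.007 -0.01   0.596] Rot [-0.0001  0.0007 -0.0007] rows>= 1.1 0.0
```

>>> servo_tool --commands '[{"gripper": -1, "translation": [0, -0.01, 0.2], "delta_rot": [0, 0, 0]}, {"gripper": -1, "translation": [0, -0.01, 0.4], "delta_rot": [0, 0, 0]}, {"gripper": -1, "translation": [0, -0.01, 0.52], "delta_rot": [0, 0, 0]}, {"gripper": -1, "translation": [0, -0.01, 0.59], "delta_rot": [0, 0, 0]}, {"gripper": -1, "translation": [0, -0.01, 0.6], "delta_rot": [0, 0, 0]}, {"gripper": -1, "translation": [0, -0.01, 0.6], "delta_rot": [0, 0, 0]}, {"gripper": -1, "translation": [0, -0.01, 0.6], "delta_rot": [0, 0, 0]}]'

```text
time_s: 43.78
position: [0.5896, 0.06, 0.1001]
ee_rot: [-0.0, 1.0, -0.001, 0.001]
wrist_force: [-0.3, 0.5, -0.1]
opening: 0.0184
```

```bash
python3 -c "
from h import *
pose();go([.5885,.0597,.0995],-90)"
```

```text
t 43.77 pos [0.5896 0.06   0.1001] psi -90.06 z [ 0.002  0.    -1.   ] jawpitch 0.01 F [-0.3  0.5 -0.1] open 0.0184
T [-0.009  0.002  0.005] Rot [-0.0001 -0.001  -0.0005] rows>= 0.0 0.0
```

>>> servo_tool --commands '[{"gripper": -1, "translation": [-0.008, 0, 0], "delta_rot": [0, 0, 0]}, {"gripper": -0.35, "translation": [-0.008, 0, 0], "delta_rot": [0, 0, 0]}, {"gripper": -0.35, "translation": [-0.008, 0, 0], "delta_rot": [0, 0, 0]}, {"gripper": -0.35, "translation": [-0.008, 0, 0], "delta_rot": [0, 0, 0]}, {"gripper": -0.35, "translation": [-0.008, 0, -0.26], "delta_rot": [0, 0, 0]}, {"gripper": -1, "translation": [-0.008, 0, -0.26], "delta_rot": [0, 0, 0]}, {"gripper": -1, "translation": [-0.008, 0, -0.26], "delta_rot": [0, 0, 0]}, {"gripper": -1, "translation": [-0.008, 0, -0.2], "delta_rot": [0, 0, 0]}, {"gripper": -1, "translation": [-0.008, 0, -0.1], "delta_rot": [0, 0, 0]}, {"gripper": -1, "translation": [-0.008, 0, -0.1], "delta_rot": [0, 0, 0]}]'

```text
time_s: 45.02
position: [0.5871, 0.06, 0.1094]
ee_rot: [-0.0, 1.0, -0.001, -0.002]
wrist_force: [0.7, 0.0, -0.1]
opening: 0.0004
```

```bash
python3 -c "
from h import *
pose();go([.5885,.0597,.105],-90)"
```

```text
t 45.02 pos [0.5871 0.06   0.1094] psi -90.06 z [-0.003  0.    -1.   ] jawpitch 0.02 F [ 0.7  0.  -0.1] open 0.0004
T [0.012 0.003 0.037] Rot [-0.0002  0.0016 -0.0006] rows>= 0.1 0.0
```

>>> servo_tool --commands '[{"gripper": -1, "translation": [0.008, 0, 0.02], "delta_rot": [0, 0, 0]}, {"gripper": -1, "translation": [0.008, 0, 0.035], "delta_rot": [0, 0, 0]}, {"gripper": -1, "translation": [0.008, 0, 0.043], "delta_rot": [0, 0, 0]}, {"gripper": -1, "translation": [0.008, 0, 0.045], "delta_rot": [0, 0, 0]}, {"gripper": -1, "translation": [0.008, 0, 0.045], "delta_rot": [0, 0, 0]}]'

```text
time_s: 45.65
position: [0.5893, 0.06, 0.1062]
ee_rot: [-0.0, 1.0, -0.001, 0.0]
wrist_force: [-0.5, 0.0, -0.2]
opening: 0.0005
```

```bash
python3 -c "
from h import *
pose()"
```

```text
t 45.65 pos [0.5893 0.06   0.1062] psi -90.06 z [ 0.001  0.    -1.   ] jawpitch 0.01 F [-0.5  0.  -0.2] open 0.0005
```

>>> servo_tool --commands '[{"gripper": -1, "translation": [0, 0, 0.01], "delta_rot": [0, 0, 0]}, {"gripper": -1, "translation": [0, 0, 0.015], "delta_rot": [0, 0, 0]}, {"gripper": -1, "translation": [0, 0, 0.015], "delta_rot": [0, 0, 0]}, {"gripper": -1, "translation": [0, 0, 0.015], "delta_rot": [0, 0, 0]}]'

```text
time_s: 46.15
position: [0.5898, 0.06, 0.1056]
ee_rot: [-0.0, 1.0, -0.001, 0.001]
wrist_force: [-1.0, 0.0, 7.8]
opening: 0.0006
```

>>> servo_tool --commands '[{"gripper": -1, "translation": [0, 0, -0.5], "delta_rot": [0, 0, 0]}, {"gripper": -1, "translation": [-0.3, -0.3, -0.8], "delta_rot": [0, 0, 0]}, {"gripper": -1, "translation": [-0.7, -0.65, -1], "delta_rot": [0, 0, 0]}, {"gripper": -1, "translation": [-1, -1, -1], "delta_rot": [0, 0, 0]}, {"gripper": -1, "translation": [-1, -1, -1], "delta_rot": [0, 0, 0]}]'

```text
time_s: 46.78
position: [0.4669, 0.1826, 0.2251]
ee_rot: [-0.001, 1.0, 0.002, 0.001]
wrist_force: [1.1, -0.3, 0.0]
opening: 0.0003
```

>>> servo_tool --commands '[{"gripper": 0.3, "translation": [-0.3, -0.3, 0], "delta_rot": [0, 0, 0]}, {"gripper": 0.3, "translation": [-0.6, -0.6, 0], "delta_rot": [0, 0, 0]}, {"gripper": 0.3, "translation": [-0.6, -0.6, 0], "delta_rot": [0, 0, 0]}, {"gripper": 0.3, "translation": [-0.6, -0.6, 0], "delta_rot": [0, 0, 0]}]'

```text
time_s: 47.28
position: [0.3983, 0.2516, 0.2242]
ee_rot: [0.0, 1.0, -0.001, 0.001]
wrist_force: [0.4, -0.1, -0.5]
opening: 0.036
```

```bash
python3 -c "
from h import *
pose();s=snap('wrist','w17.png');d=snap('side');crop(d,'d17.png',150,180,410,400,3)"
```

```text
t 47.27 pos [0.3983 0.2516 0.2242] psi -90.07 z [ 0.001 -0.    -1.   ] jawpitch -0.01 F [ 0.4 -0.1 -0.5] open 0.036
```

View pics/w17.png

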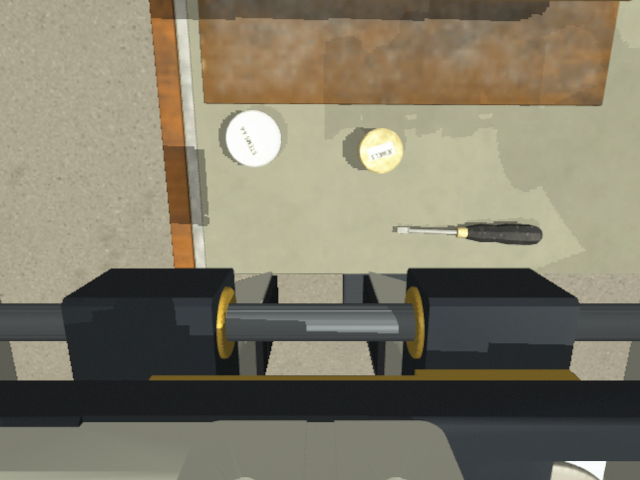

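View pics/d17.png

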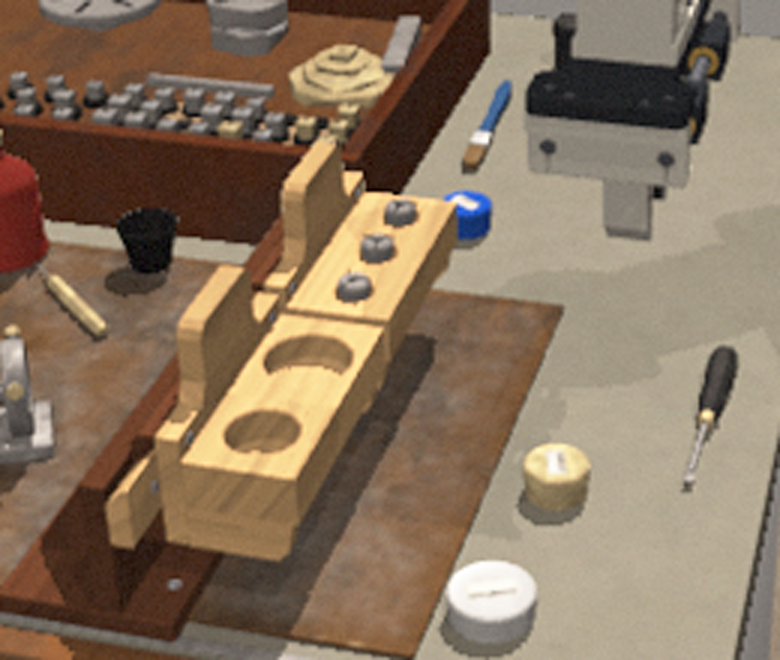

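All three collets are home. The yellow tin has been knocked about 30 mm aside, and is now at pixel (381,150), so I'll measure both tins again.

```bash
python3 - <<'E'
from objs import *
s=load('wrist');W=cloud(s)
print('wide',circ(W,(253,138),36,(.0135,.021)));print('nar',circ(W,(381,150),30,(.017,.025)))
go([.452,.22,.12],-90)
E
```

```text
wide (array([463.9, 311.1,  49.4]), array([464.1, 310.9]), 0.0167, 2466)
nar (array([453.3, 197.9,  39.2]), array([453.5, 198.1]), 0.0207, 1573)
T [0.445 0.259 0.867] Rot [ 0.0001 -0.0005 -0.0014] rows>= 1.9 0.0
```

```bash
python3 -c "
from h import *
go([.4533,.198,.12],-90)"
```

```text
T [0.457 0.442 0.867] Rot [ 0.0001 -0.0005 -0.0014] rows>= 2.1 0.0
```

>>> servo_tool --commands '[{"gripper": 0.3, "translation": [0.23, 0.22, 0.4], "delta_rot": [0, 0, 0]}, {"gripper": 0.3, "translation": [0.458, 0.445, 0.87], "delta_rot": [0, 0, 0]}, {"gripper": 0.3, "translation": [0.458, 0.445, 0.87], "delta_rot": [0, 0, 0]}, {"gripper": 0.3, "translation": [0.458, 0.445, 0.87], "delta_rot": [0, 0, 0]}, {"gripper": 0.3, "translation": [0.458, 0.445, 0.87], "delta_rot": [0, 0, 0]}]'

```text
time_s: 48.0
position: [0.453, 0.1993, 0.1214]
ee_rot: [-0.001, 1.0, -0.0, 0.002]
wrist_force: [0.3, 0.8, -0.1]
opening: 0.0601
```

```bash
python3 -c "
from h import *
pose();go([.4533,.198,.05],-90)"
```

```text
t 48.0 pos [0.453  0.1993 0.1214] psi -90.05 z [ 0.003  0.001 -1.   ] jawpitch 0.06 F [ 0.3  0.8 -0.1] open 0.0601
T [0.001 0.012 0.595] Rot [-0.0006 -0.0017 -0.0004] rows>= 1.1 0.0
```

>>> servo_tool --commands '[{"gripper": 0.3, "translation": [0, 0.01, 0.3], "delta_rot": [0, 0, 0]}, {"gripper": 0.3, "translation": [0, 0.01, 0.6], "delta_rot": [0, 0, 0]}, {"gripper": 0.3, "translation": [0, 0.01, 0.75], "delta_rot": [0, 0, 0]}, {"gripper": 0.3, "translation": [0, 0.01, 0.82], "delta_rot": [0, 0, 0]}, {"gripper": 0.3, "translation": [0, 0.01, 0.85], "delta_rot": [0, 0, 0]}, {"gripper": 0.3, "translation": [0, 0.01, 0.85], "delta_rot": [0, 0, 0]}, {"gripper": 0.3, "translation": [0, 0.01, 0.85], "delta_rot": [0, 0, 0]}]'

```text
time_s: 48.88
position: [0.4529, 0.1977, 0.0186]
ee_rot: [-0.0, 1.0, -0.001, 0.001]
wrist_force: [-0.3, -0.5, 0.4]
opening: 0.0595
```

```bash
python3 -c "
from h import *
pose();go([.4533,.198,.016],-90);snap('wrist','w18.png')"
```

```text
t 48.88 pos [0.4529 0.1977 0.0186] psi -90.06 z [ 0.002  0.001 -1.   ] jawpitch 0.04 F [-0.3 -0.5  0.4] open 0.0595
T [ 0.003 -0.002  0.021] Rot [-0.0003 -0.0011 -0.0005] rows>= 0.0 0.0
```

View pics/w18.png

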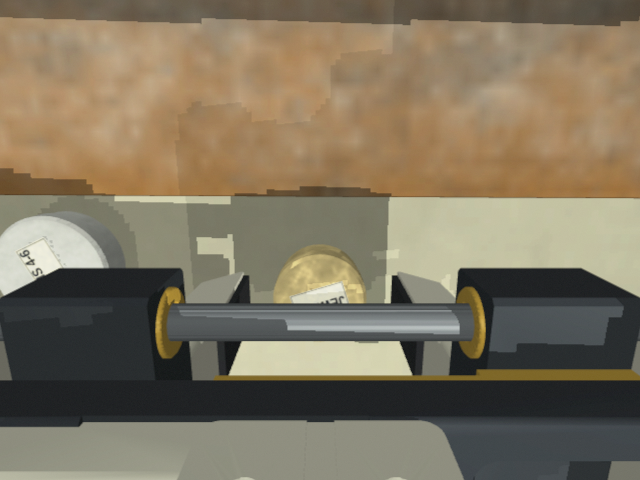

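>>> servo_tool --commands '[{"gripper": 0.3, "translation": [0, 0, 0.022], "delta_rot": [0, 0, 0]}, {"gripper": 0.3, "translation": [0, 0, 0.022], "delta_rot": [0, 0, 0]}, {"gripper": -1, "translation": [0, 0, 0.022], "delta_rot": [0, 0, 0]}, {"gripper": -1, "translation": [0, 0, 0.022], "delta_rot": [0, 0, 0]}, {"gripper": -1, "translation": [0, 0, 0.022], "delta_rot": [0, 0, 0]}, {"gripper": -1, "translation": [0, 0, 0.022], "delta_rot": [0, 0, 0]}, {"gripper": -1, "translation": [0, 0, 0.022], "delta_rot": [0, 0, 0]}]'

```text
time_s: 49.8
position: [0.4524, 0.1975, 0.0151]
ee_rot: [-0.0, 1.0, -0.001, 0.0]
wrist_force: [-0.4, -0.3, 0.5]
opening: 0.0377
```

```bash
python3 -c "
from h import *
pose()"
```

```text
t 49.8 pos [0.4524 0.1975 0.0151] psi -90.06 z [ 0.001  0.    -1.   ] jawpitch 0.01 F [-0.4 -0.3  0.5] open 0.0377
```

>>> servo_tool --commands '[{"gripper": -1, "translation": [0, 0, -0.2], "delta_rot": [0, 0, 0]}, {"gripper": -1, "translation": [0, 0, -0.5], "delta_rot": [0, 0, 0]}, {"gripper": -1, "translation": [0, 0, -0.8], "delta_rot": [0, 0, 0]}, {"gripper": -1, "translation": [0, -0.3, -1], "delta_rot": [0, 0, 0]}, {"gripper": -1, "translation": [0, -0.6, -1], "delta_rot": [0, 0, 0]}, {"gripper": -1, "translation": [0.1, -0.88, -1], "delta_rot": [0, 0, 0]}, {"gripper": -1, "translation": [0.2, -0.88, -1], "delta_rot": [0, 0, 0]}]'

```text
time_s: 50.68
position: [0.4763, 0.305, 0.1351]
ee_rot: [-0.0, 1.0, 0.001, 0.0]
wrist_force: [1.1, 0.1, -0.8]
opening: 0.0378
```

```bash
python3 -c "
from h import *
pose();snap('wrist','w19.png');go([.5922,.3029,.17],-90)
d=snap('side');u,v=proj(d,[.478,.3,.13]);u=int(u);v=int(v);crop(d,'d19.png',u-60,v-50,u+60,v+50,6)"
```

```text
t 50.67 pos [0.4763 0.305  0.1351] psi -89.89 z [ 0.001  0.001 -1.   ] jawpitch 0.04 F [ 1.1  0.1 -0.8] open 0.0378
T [ 0.953  0.006 -0.29 ] Rot [-0.0001 -0.0008  0.0002] rows>= 1.9 0.0
```

View pics/w19.png

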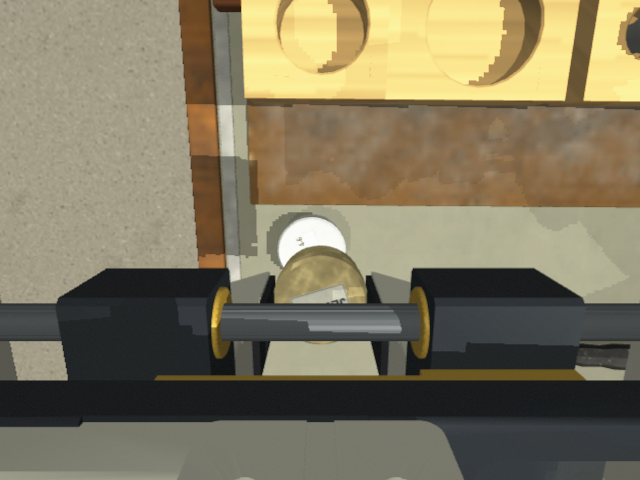

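View pics/d19.png

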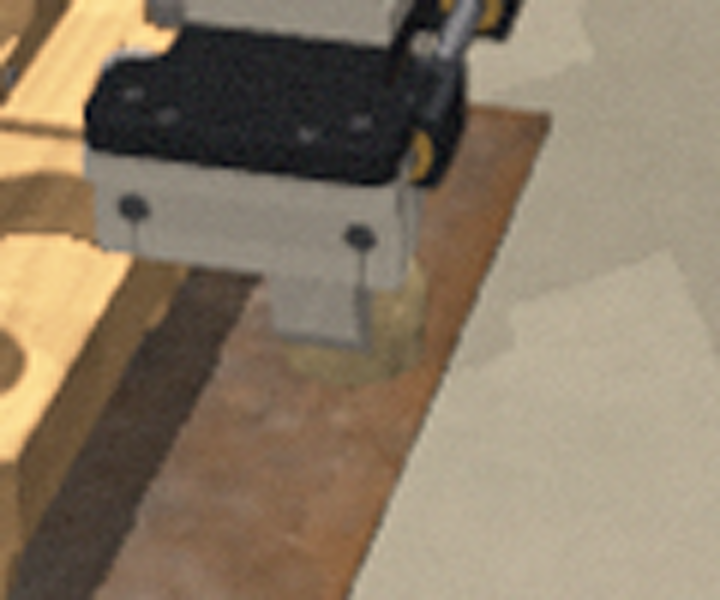

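>>> servo_tool --commands '[{"gripper": -1, "translation": [0.15, 0, -0.29], "delta_rot": [0, 0, 0]}, {"gripper": -1, "translation": [0.4, 0, -0.29], "delta_rot": [0, 0, 0]}, {"gripper": -1, "translation": [0.7, 0, -0.29], "delta_rot": [0, 0, 0]}, {"gripper": -1, "translation": [0.945, 0.01, -0.29], "delta_rot": [0, 0, 0]}, {"gripper": -1, "translation": [0.945, 0.01, -0.29], "delta_rot": [0, 0, 0]}, {"gripper": -1, "translation": [0.945, 0.01, -0.29], "delta_rot": [0, 0, 0]}]'

```text
time_s: 51.52
position: [0.5889, 0.3009, 0.1696]
ee_rot: [0.0, 1.0, -0.001, -0.001]
wrist_force: [-0.7, 0.4, 0.2]
opening: 0.0379
```

```bash
python3 -c "
from h import *
pose();go([.5913,.3029,.118],-90)"
```

```text
t 51.52 pos [0.5889 0.3009 0.1696] psi -90.12 z [-0.001 -0.    -1.   ] jawpitch -0.01 F [-0.7  0.4  0.2] open 0.0379
T [ 0.02  -0.017  0.43 ] Rot [ 0.0001  0.0006 -0.001 ] rows>= 0.8 0.0
```

>>> servo_tool --commands '[{"gripper": -1, "translation": [0.01, -0.012, 0.15], "delta_rot": [0, 0, 0]}, {"gripper": -1, "translation": [0.01, -0.012, 0.3], "delta_rot": [0, 0, 0]}, {"gripper": -1, "translation": [0.01, -0.012, 0.42], "delta_rot": [0, 0, 0]}, {"gripper": -1, "translation": [0.01, -0.012, 0.42], "delta_rot": [0, 0, 0]}, {"gripper": -1, "translation": [0.01, -0.012, 0.42], "delta_rot": [0, 0, 0]}, {"gripper": -1, "translation": [0.01, -0.012, 0.42], "delta_rot": [0, 0, 0]}, {"gripper": -1, "translation": [0.01, -0.012, 0.42], "delta_rot": [0, 0, 0]}]'

```text
time_s: 52.4
position: [0.5913, 0.3033, 0.1203]
ee_rot: [-0.0, 1.0, -0.001, 0.001]
wrist_force: [-1.0, 0.1, -0.6]
opening: 0.038
```

```bash
python3 -c "
from h import *
pose();go([.5913,.3029,.099],-90);d=snap('side');u,v=proj(d,[.592,.3,.10]);u=int(u);v=int(v);crop(d,'d20.png',u-60,v-50,u+60,v+50,6)
s=snap('wrist','w20.png'); 
from objs import *
W=cloud(s);print(circ(W,(320,290),40,(.121,.127)))"
```

```text
t 52.4 pos [0.5913 0.3033 0.1203] psi -90.06 z [ 0.002  0.001 -1.   ] jawpitch 0.04 F [-1.   0.1 -0.6] open 0.038
T [0.    0.004 0.177] Rot [-0.0003 -0.0008 -0.0005] rows>= 0.3 0.0
(array([597.3, 303.7,  34.5]), array([601.5, 303.8]), 0.1256, 3369)
```

View pics/d20.png

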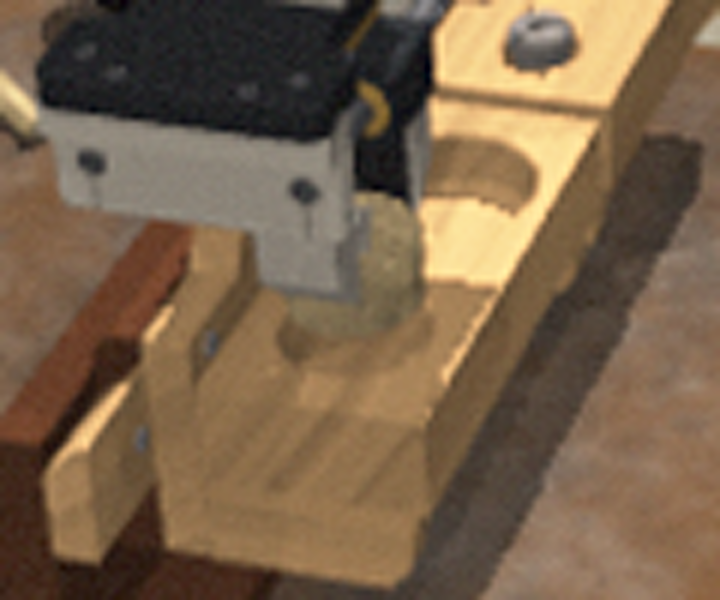

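View pics/w20.png

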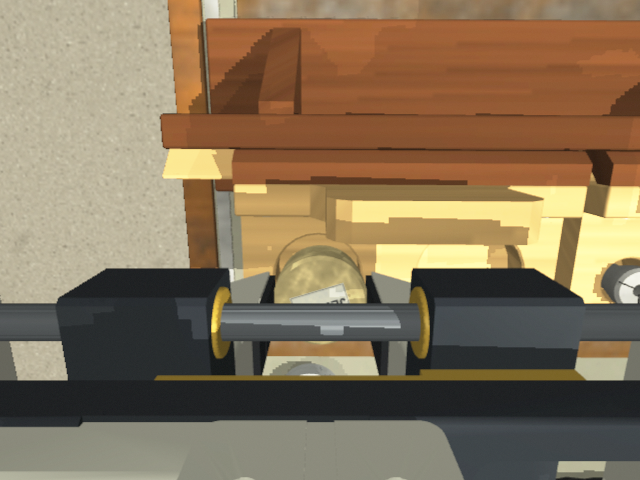

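```bash
python3 - <<'E'
from objs import *
s=load('wrist');W=cloud(s)
P=seg(W,(278,248,362,303),(.118,.132))
P=P[(abs(P[:,0]-.592)<.025)&(abs(P[:,1]-.303)<.022)]
A=np.c_[P[:,:2]-[.592,.303],np.ones(len(P))]
for _ in range(4):
    c=np.linalg.lstsq(A,P[:,2],rcond=None)[0]; r=abs(A@c-P[:,2]); k=r<max(.0006,2*np.median(r)); A=A[k];P=P[k]
print(len(P),c,np.degrees(c[:2]),P[:,0].max(),P[:,1].min(),P[:,1].max())
E
```

```text
2076 [-0.0600363  -0.00194995  0.12609932] [-3.43982642 -0.11172385] 0.6119738584702972 0.2869713758574509 0.320751908010703
```

>>> servo_tool --commands '[{"gripper": -1, "translation": [0, 0.003, 0.05], "delta_rot": [0, 0, 0]}, {"gripper": -1, "translation": [0, 0.003, 0.1], "delta_rot": [0, 0, 0]}, {"gripper": -1, "translation": [0, 0.003, 0.14], "delta_rot": [0, 0, 0]}, {"gripper": -1, "translation": [0, 0.003, 0.14], "delta_rot": [0, 0, 0]}, {"gripper": -1, "translation": [0, 0.003, 0.14], "delta_rot": [0, 0, 0]}]'

```text
time_s: 53.12
position: [0.5909, 0.3031, 0.1025]
ee_rot: [-0.0, 1.0, -0.001, 0.0]
wrist_force: [0.6, 3.2, -2.2]
opening: 0.0379
```

```bash
python3 -c "
from h import *
pose();go([.5913,.3029,.0985],-90)"
```

```text
t 53.12 pos [0.5909 0.3031 0.1025] psi -90.06 z [ 0.  0. -1.] jawpitch 0.03 F [ 0.6  3.2 -2.2] open 0.0379
T [0.004 0.002 0.033] Rot [-0.0002 -0.     -0.0005] rows>= 0.1 0.0
```

>>> servo_tool --commands '[{"gripper": -1, "translation": [0.002, -0.005, 0.015], "delta_rot": [0, 0, 0]}, {"gripper": -1, "translation": [0.002, -0.005, 0.028], "delta_rot": [0, 0, 0]}, {"gripper": -1, "translation": [0.002, -0.005, 0.028], "delta_rot": [0, 0, 0]}, {"gripper": -1, "translation": [0.002, -0.005, 0.028], "delta_rot": [0, 0, 0]}]'

```text
time_s: 53.62
position: [0.5912, 0.3032, 0.0995]
ee_rot: [0.0, 1.0, -0.001, 0.0]
wrist_force: [-0.2, -0.4, -0.8]
opening: 0.0377
```

```bash
python3 -c "
from h import *
pose()"
```

```text
t 53.62 pos [0.5912 0.3032 0.0995] psi -90.07 z [ 0. -0. -1.] jawpitch -0.0 F [-0.2 -0.4 -0.8] open 0.0377
```

>>> servo_tool --commands '[{"gripper": 0.1, "translation": [0, 0, 0], "delta_rot": [0, 0, 0]}, {"gripper": 0.1, "translation": [0, 0, 0], "delta_rot": [0, 0, 0]}, {"gripper": 0.1, "translation": [0, 0, 0], "delta_rot": [0, 0, 0]}, {"gripper": 0.1, "translation": [0, 0, -0.3], "delta_rot": [0, 0, 0]}, {"gripper": -1, "translation": [0, 0, -0.3], "delta_rot": [0, 0, 0]}, {"gripper": -1, "translation": [0, 0, -0.3], "delta_rot": [0, 0, 0]}, {"gripper": -1, "translation": [0, 0, -0.3], "delta_rot": [0, 0, 0]}, {"gripper": -1, "translation": [0, 0, -0.25], "delta_rot": [0, 0, 0]}, {"gripper": -1, "translation": [0, 0, -0.15], "delta_rot": [0, 0, 0]}]'

```text
time_s: 54.75
position: [0.5913, 0.3034, 0.1168]
ee_rot: [-0.0, 1.0, -0.001, 0.0]
wrist_force: [0.2, 0.1, -0.4]
opening: 0.0049
```

```bash
python3 -c "
from h import *
pose();go([.592,.3029,.098],-90);d=snap('side');u,v=proj(d,[.592,.3,.10]);u=int(u);v=int(v);crop(d,'d21.png',u-60,v-50,u+60,v+50,6)"
```

```text
t 54.75 pos [0.5913 0.3034 0.1168] psi -90.06 z [ 0.001  0.    -1.   ] jawpitch 0.02 F [ 0.2  0.1 -0.4] open 0.0049
T [0.006 0.004 0.156] Rot [-0.0001 -0.0004 -0.0006] rows>= 0.3 0.0
```

View pics/d21.png

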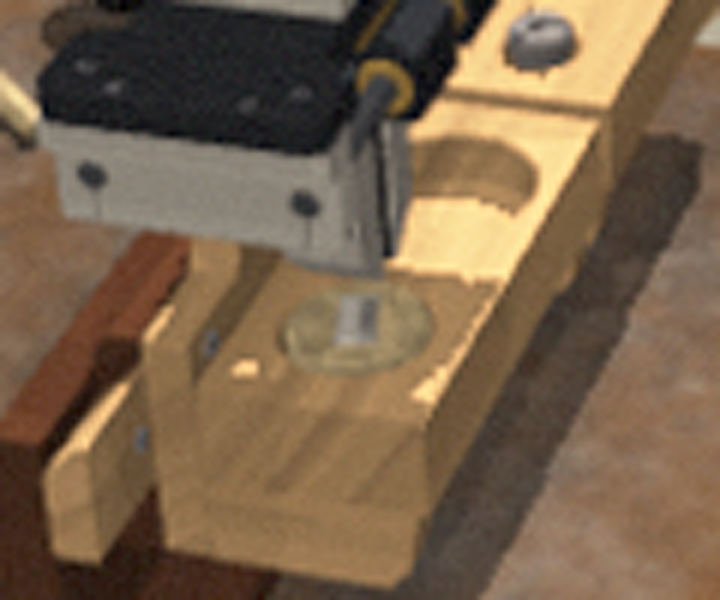

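The narrow tin dropped in level. I'll press it home.

>>> servo_tool --commands '[{"gripper": -1, "translation": [0.005, 0, 0.06], "delta_rot": [0, 0, 0]}, {"gripper": -1, "translation": [0.005, 0, 0.11], "delta_rot": [0, 0, 0]}, {"gripper": -1, "translation": [0.005, 0, 0.14], "delta_rot": [0, 0, 0]}, {"gripper": -1, "translation": [0.005, 0, 0.155], "delta_rot": [0, 0, 0]}, {"gripper": -1, "translation": [0.005, 0, 0.165], "delta_rot": [0, 0, 0]}, {"gripper": -1, "translation": [0.005, 0, 0.165], "delta_rot": [0, 0, 0]}]'

```text
time_s: 55.55
position: [0.5919, 0.3035, 0.0984]
ee_rot: [-0.0, 1.0, -0.001, 0.001]
wrist_force: [-1.5, -0.9, 4.2]
opening: 0.0005
```

```bash
python3 -c "
from h import *
pose()"
```

```text
t 55.55 pos [0.5919 0.3035 0.0984] psi -90.06 z [ 0.001  0.    -1.   ] jawpitch 0.03 F [-1.5 -0.9  4.2] open 0.0005
```

>>> servo_tool --commands '[{"gripper": -1, "translation": [0, 0, 0.01], "delta_rot": [0, 0, 0]}, {"gripper": -1, "translation": [0, 0, 0.015], "delta_rot": [0, 0, 0]}, {"gripper": -1, "translation": [0, 0, 0.015], "delta_rot": [0, 0, 0]}]'

```text
time_s: 55.92
position: [0.592, 0.3035, 0.0983]
ee_rot: [-0.0, 1.0, -0.0, 0.001]
wrist_force: [-5.9, -2.5, 12.6]
opening: 0.0003
```

```bash
python3 -c "
from h import *
pose()"
```

```text
t 55.92 pos [0.592  0.3035 0.0983] psi -90.05 z [ 0.002  0.001 -1.   ] jawpitch 0.04 F [-5.9 -2.5 12.6] open 0.0003
```

>>> servo_tool --commands '[{"gripper": -1, "translation": [0, 0, -0.3], "delta_rot": [0, 0, 0]}, {"gripper": -1, "translation": [-0.1, 0, -0.6], "delta_rot": [0, 0, 0]}, {"gripper": 0.5, "translation": [-0.5, 0, -0.8], "delta_rot": [0, 0, 0]}, {"gripper": 0.5, "translation": [-1, 0, -0.8], "delta_rot": [0, 0, 0]}, {"gripper": 0.5, "translation": [-1, 0, -0.8], "delta_rot": [0, 0, 0]}, {"gripper": 0.5, "translation": [-1, 0, -0.8], "delta_rot": [0, 0, 0]}]'

```text
time_s: 56.68
position: [0.4727, 0.3039, 0.1925]
ee_rot: [-0.001, 1.0, -0.0, 0.001]
wrist_force: [0.9, 0.7, 0.2]
opening: 0.0357
```

```bash
python3 -c "
from h import *
pose();s=snap('wrist','w22.png');go([.4639,.311,.09],-90)"
```

```text
t 56.67 pos [0.4727 0.3039 0.1925] psi -90.05 z [ 0.003  0.001 -1.   ] jawpitch 0.06 F [0.9 0.7 0.2] open 0.0357
T [-0.08  -0.059  0.852] Rot [-0.0005 -0.0013 -0.0007] rows>= 1.6 0.0
```

View pics/w22.png

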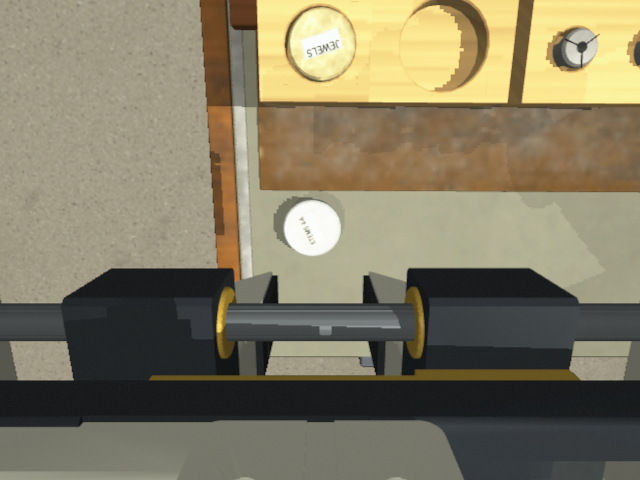

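```bash
python3 -c "
from objs import *
s=load('wrist');W=cloud(s);print(circ(W,(312,228),34,(.0135,.021)))"
```

```text
(array([463.7, 311.2,  49.6]), array([464.4, 311.2]), 0.0167, 2522)
```

>>> servo_tool --commands '[{"gripper": 0.5, "translation": [-0.08, -0.06, 0.2], "delta_rot": [0, 0, 0]}, {"gripper": 0.5, "translation": [-0.08, -0.06, 0.5], "delta_rot": [0, 0, 0]}, {"gripper": 0.5, "translation": [-0.08, -0.06, 0.85], "delta_rot": [0, 0, 0]}, {"gripper": 0.5, "translation": [-0.08, -0.06, 0.85], "delta_rot": [0, 0, 0]}, {"gripper": 0.5, "translation": [-0.08, -0.06, 0.85], "delta_rot": [0, 0, 0]}, {"gripper": 0.5, "translation": [-0.08, -0.06, 0.85], "delta_rot": [0, 0, 0]}]'

```text
time_s: 57.48
position: [0.4637, 0.3113, 0.0916]
ee_rot: [-0.001, 1.0, -0.001, 0.002]
wrist_force: [0.1, 0.1, -0.1]
opening: 0.069
```

```bash
python3 -c "
from h import *
pose();go([.4639,.311,.013],-90)"
```

```text
t 57.48 pos [0.4637 0.3113 0.0916] psi -90.08 z [ 0.004  0.002 -1.   ] jawpitch 0.11 F [ 0.1  0.1 -0.1] open 0.069
T [-0.001  0.004  0.655] Rot [-0.0009 -0.0019 -0.0007] rows>= 1.3 0.0
```

>>> servo_tool --commands '[{"gripper": 0.5, "translation": [0, 0, 0.3], "delta_rot": [0, 0, 0]}, {"gripper": 0.5, "translation": [0, 0, 0.55], "delta_rot": [0, 0, 0]}, {"gripper": 0.5, "translation": [0, 0, 0.63], "delta_rot": [0, 0, 0]}, {"gripper": 0.5, "translation": [0, 0, 0.65], "delta_rot": [0, 0, 0]}, {"gripper": 0.5, "translation": [0, 0, 0.65], "delta_rot": [0, 0, 0]}, {"gripper": 0.5, "translation": [0, 0, 0.65], "delta_rot": [0, 0, 0]}]'

```text
time_s: 58.22
position: [0.463, 0.3112, 0.0129]
ee_rot: [-0.001, 1.0, -0.001, 0.001]
wrist_force: [-0.4, 0.5, -0.4]
opening: 0.0694
```

```bash
python3 -c "
from h import *
pose();go([.4639,.311,.0125],-90)"
```

```text
t 58.23 pos [0.463  0.3112 0.0129] psi -90.06 z [ 0.002  0.001 -1.   ] jawpitch 0.07 F [-0.4  0.5 -0.4] open 0.0694
T [0.007 0.001 0.004] Rot [-0.0006 -0.0012 -0.0005] rows>= 0.0 0.0
```

>>> servo_tool --commands '[{"gripper": -1, "translation": [0.008, 0, 0], "delta_rot": [0, 0, 0]}, {"gripper": -1, "translation": [0.008, 0, 0], "delta_rot": [0, 0, 0]}, {"gripper": -1, "translation": [0.008, 0, 0], "delta_rot": [0, 0, 0]}, {"gripper": -1, "translation": [0.008, 0, 0], "delta_rot": [0, 0, 0]}, {"gripper": -1, "translation": [0.008, 0, 0], "delta_rot": [0, 0, 0]}, {"gripper": -1, "translation": [0.008, 0, 0], "delta_rot": [0, 0, 0]}]'

```text
time_s: 58.98
position: [0.4634, 0.3108, 0.012]
ee_rot: [-0.0, 1.0, -0.001, 0.0]
wrist_force: [0.7, -1.3, 3.9]
opening: 0.0479
```

```bash
python3 -c "
from h import *
pose()"
```

```text
t 58.98 pos [0.4634 0.3108 0.012 ] psi -90.06 z [ 0.001  0.    -1.   ] jawpitch 0.02 F [ 0.7 -1.3  3.9] open 0.0479
```

>>> servo_tool --commands '[{"gripper": -1, "translation": [0, 0, -0.2], "delta_rot": [0, 0, 0]}, {"gripper": -1, "translation": [0, 0, -0.5], "delta_rot": [0, 0, 0]}, {"gripper": -1, "translation": [0, 0, -0.8], "delta_rot": [0, 0, 0]}, {"gripper": -1, "translation": [0, 0.25, -1], "delta_rot": [0, 0, 0]}, {"gripper": -1, "translation": [0, 0.5, -1], "delta_rot": [0, 0, 0]}, {"gripper": -1, "translation": [0, 0.67, -1], "delta_rot": [0, 0, 0]}, {"gripper": -1, "translation": [0, 0.67, -1], "delta_rot": [0, 0, 0]}, {"gripper": -1, "translation": [0, 0.67, -1], "delta_rot": [0, 0, 0]}]'

```text
time_s: 59.98
position: [0.4631, 0.2308, 0.1315]
ee_rot: [-0.0, 1.0, -0.001, 0.0]
wrist_force: [0.4, -0.0, -0.5]
opening: 0.0475
```

```bash
python3 -c "
from h import *
pose();s=snap('wrist','w23.png');go([.5917,.2306,.17],-90);go([.57,.2306,.17],-90)"
```

```text
t 59.98 pos [0.4631 0.2308 0.1315] psi -90.07 z [ 0.  0. -1.] jawpitch 0.03 F [ 0.4 -0.  -0.5] open 0.0475
T [ 1.072  0.002 -0.321] Rot [-0.0002 -0.0001 -0.0004] rows>= 2.1 0.0
T [ 0.891  0.002 -0.321] Rot [-0.0002 -0.0001 -0.0004] rows>= 1.8 0.0
```

View pics/w23.png

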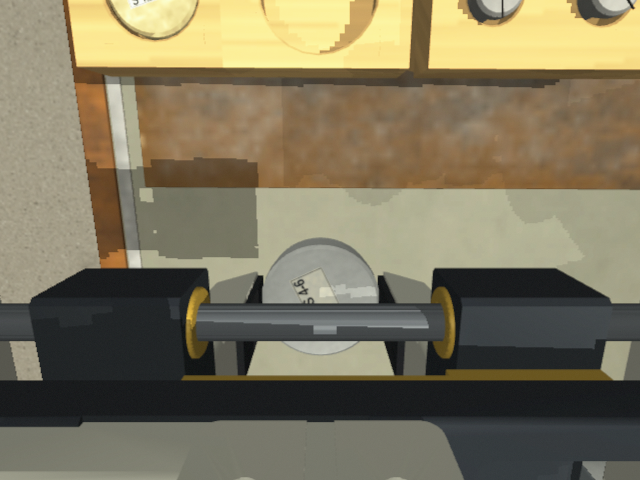

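>>> servo_tool --commands '[{"gripper": -1, "translation": [0.15, 0, -0.3], "delta_rot": [0, 0, 0]}, {"gripper": -1, "translation": [0.4, 0, -0.32], "delta_rot": [0, 0, 0]}, {"gripper": -1, "translation": [0.7, 0, -0.32], "delta_rot": [0, 0, 0]}, {"gripper": -1, "translation": [1, 0, -0.32], "delta_rot": [0, 0, 0]}, {"gripper": -1, "translation": [1, 0, -0.32], "delta_rot": [0, 0, 0]}, {"gripper": -1, "translation": [1, 0, -0.32], "delta_rot": [0, 0, 0]}]'

```text
time_s: 60.78
position: [0.5822, 0.2308, 0.1696]
ee_rot: [-0.0, 1.0, -0.0, -0.001]
wrist_force: [-0.4, 0.0, 0.1]
opening: 0.0479
```

```bash
python3 -c "
from h import *
pose();go([.5913,.2306,.115],-90)"
```

```text
t 60.77 pos [0.5822 0.2308 0.1696] psi -90.02 z [-0.001  0.    -1.   ] jawpitch 0.0 F [-0.4  0.   0.1] open 0.0479
T [0.077 0.002 0.455] Rot [-0.      0.0006 -0.0002] rows>= 0.9 0.0
```

>>> servo_tool --commands '[{"gripper": -1, "translation": [0.07, 0, 0.1], "delta_rot": [0, 0, 0]}, {"gripper": -1, "translation": [0.07, 0, 0.25], "delta_rot": [0, 0, 0]}, {"gripper": -1, "translation": [0.07, 0, 0.4], "delta_rot": [0, 0, 0]}, {"gripper": -1, "translation": [0.07, 0, 0.44], "delta_rot": [0, 0, 0]}, {"gripper": -1, "translation": [0.07, 0, 0.44], "delta_rot": [0, 0, 0]}, {"gripper": -1, "translation": [0.07, 0, 0.44], "delta_rot": [0, 0, 0]}, {"gripper": -1, "translation": [0.07, 0, 0.44], "delta_rot": [0, 0, 0]}]'

```text
time_s: 61.65
position: [0.5919, 0.2304, 0.1182]
ee_rot: [-0.0, 1.0, -0.001, 0.001]
wrist_force: [-0.1, 0.3, -0.5]
opening: 0.048
```

```bash
python3 - <<'E'
from objs import *
pose();go([.5913,.2306,.0995],-90)
s=snap('wrist','w24.png');W=cloud(s)
P=seg(W,(264,238,378,303),(.112,.128))
P=P[(abs(P[:,0]-.592)<.028)&(abs(P[:,1]-.2306)<.026)]
A=np.c_[P[:,:2]-[.592,.2306],np.ones(len(P))]
for _ in range(4):
    c=np.linalg.lstsq(A,P[:,2],rcond=None)[0]; r=abs(A@c-P[:,2]); k=r<max(.0006,2*np.median(r)); A=A[k];P=P[k]
print(len(P),c,np.degrees(c[:2]),P[:,0].max(),P[:,1].min(),P[:,1].max())
d=snap('side');u,v=proj(d,[.592,.23,.10]);u=int(u);v=int(v);crop(d,'d24.png',u-60,v-50,u+60,v+50,6)
E
```

```text
t 61.65 pos [0.5919 0.2304 0.1182] psi -90.06 z [ 0.002  0.001 -1.   ] jawpitch 0.04 F [-0.1  0.3 -0.5] open 0.048
T [-0.005 -0.002  0.156] Rot [-0.0003 -0.001  -0.0005] rows>= 0.3 0.0
3305 [-0.02134788  0.00269797  0.12309826] [-1.22314352  0.15458238] 0.6169621635942493 0.20742897109166575 0.25377866189668125
```

View pics/d24.png

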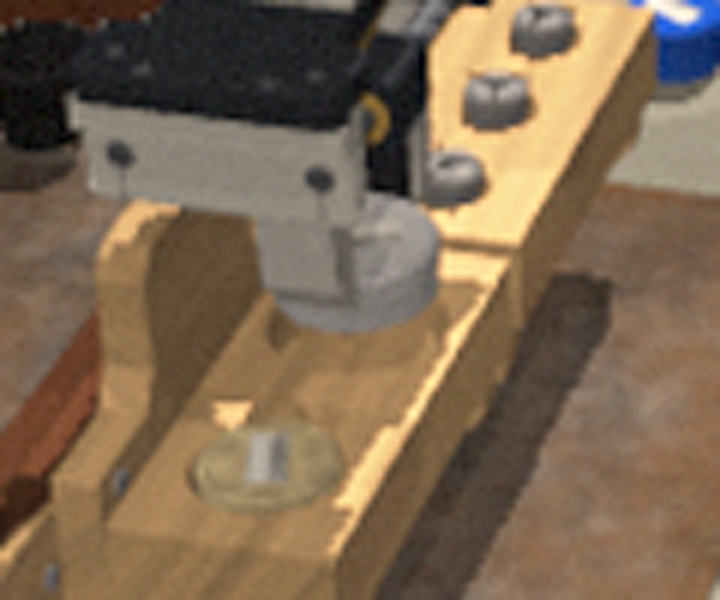

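View pics/w24.png

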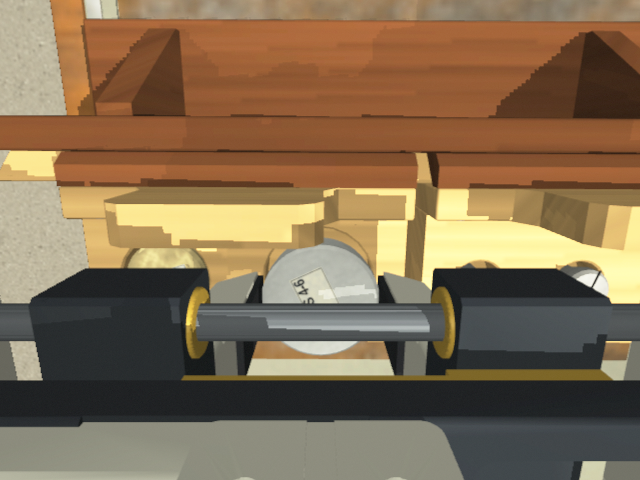

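>>> servo_tool --commands '[{"gripper": -1, "translation": [-0.005, 0, 0.05], "delta_rot": [0, 0, 0]}, {"gripper": -1, "translation": [-0.005, 0, 0.1], "delta_rot": [0, 0, 0]}, {"gripper": -1, "translation": [-0.005, 0, 0.14], "delta_rot": [0, 0, 0]}, {"gripper": -1, "translation": [-0.005, 0, 0.15], "delta_rot": [0, 0, 0]}, {"gripper": -1, "translation": [-0.005, 0, 0.15], "delta_rot": [0, 0, 0]}, {"gripper": -1, "translation": [-0.005, 0, 0.15], "delta_rot": [0, 0, 0]}]'

```text
time_s: 62.5
position: [0.5909, 0.2304, 0.0994]
ee_rot: [-0.0, 1.0, -0.001, 0.0]
wrist_force: [0.2, 0.8, -0.4]
opening: 0.048
```

```bash
python3 -c "
from h import *
pose();go([.5913,.2306,.0995],-90)"
```

```text
t 62.5 pos [0.5909 0.2304 0.0994] psi -90.06 z [ 0.  0. -1.] jawpitch 0.02 F [ 0.2  0.8 -0.4] open 0.048
T [ 0.004 -0.002 -0.001] Rot [-0.0002 -0.0002 -0.0006] rows>= 0.0 0.0
```

>>> servo_tool --commands '[{"gripper": 0.25, "translation": [0, 0, 0], "delta_rot": [0, 0, 0]}, {"gripper": 0.25, "translation": [0, 0, 0], "delta_rot": [0, 0, 0]}, {"gripper": 0.25, "translation": [0, 0, 0], "delta_rot": [0, 0, 0]}, {"gripper": 0.25, "translation": [0, 0, -0.3], "delta_rot": [0, 0, 0]}, {"gripper": -1, "translation": [0, 0, -0.3], "delta_rot": [0, 0, 0]}, {"gripper": -1, "translation": [0, 0, -0.3], "delta_rot": [0, 0, 0]}, {"gripper": -1, "translation": [0, 0, -0.3], "delta_rot": [0, 0, 0]}, {"gripper": -1, "translation": [0, 0, -0.25], "delta_rot": [0, 0, 0]}, {"gripper": -1, "translation": [0, 0, -0.15], "delta_rot": [0, 0, 0]}, {"gripper": -1, "translation": [0, 0, -0.1], "delta_rot": [0, 0, 0]}]'

```text
time_s: 63.75
position: [0.5902, 0.2301, 0.1098]
ee_rot: [0.0, 1.0, -0.001, -0.001]
wrist_force: [-0.1, 0.8, 0.1]
opening: 0.0029
```

```bash
python3 -c "
from h import *
pose();go([.5917,.2306,.098],-90);d=snap('side');u,v=proj(d,[.592,.23,.10]);u=int(u);v=int(v);crop(d,'d25.png',u-60,v-50,u+60,v+50,6)"
```

```text
t 63.75 pos [0.5902 0.2301 0.1098] psi -90.06 z [-0.002 -0.    -1.   ] jawpitch -0.02 F [-0.1  0.8  0.1] open 0.0029
T [ 0.012 -0.004  0.098] Rot [ 0.0002  0.0008 -0.0005] rows>= 0.2 0.0
```

View pics/d25.png

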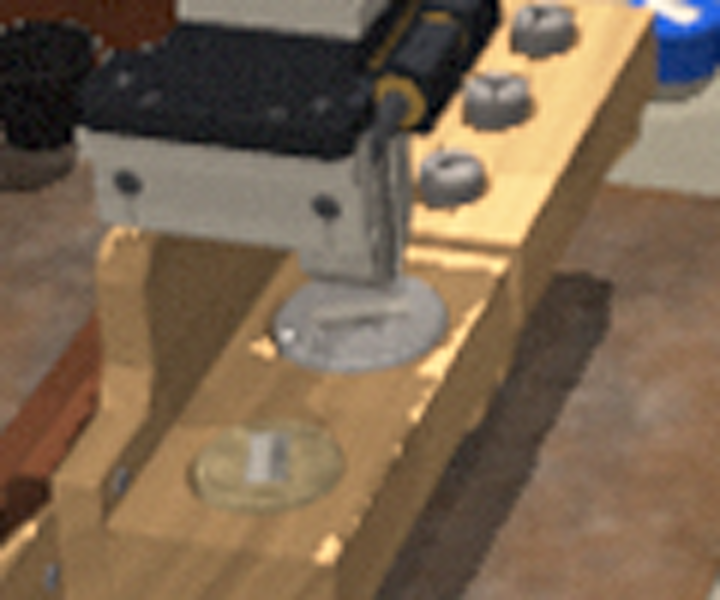

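>>> servo_tool --commands '[{"gripper": -1, "translation": [0.005, 0, 0.05], "delta_rot": [0, 0, 0]}, {"gripper": -1, "translation": [0.005, 0, 0.08], "delta_rot": [0, 0, 0]}, {"gripper": -1, "translation": [0.005, 0, 0.095], "delta_rot": [0, 0, 0]}, {"gripper": -1, "translation": [0.005, 0, 0.105], "delta_rot": [0, 0, 0]}, {"gripper": -1, "translation": [0.005, 0, 0.11], "delta_rot": [0, 0, 0]}, {"gripper": -1, "translation": [0.005, 0, 0.115], "delta_rot": [0, 0, 0]}]'

```text
time_s: 64.55
position: [0.5916, 0.2303, 0.0983]
ee_rot: [-0.0, 1.0, -0.001, 0.001]
wrist_force: [-1.8, -0.2, 6.1]
opening: 0.0005
```

```bash
python3 -c "
from h import *
pose()"
```

```text
t 64.55 pos [0.5916 0.2303 0.0983] psi -90.06 z [ 0.001  0.    -1.   ] jawpitch 0.02 F [-1.8 -0.2  6.1] open 0.0005
```

The wide tin bottoms out at 98.3 mm with 6 N on it, the same as the narrow one. I'll retreat and run the final check.

>>> servo_tool --commands '[{"gripper": -1, "translation": [0, 0, -0.3], "delta_rot": [0, 0, 0]}, {"gripper": -1, "translation": [-0.1, 0, -0.6], "delta_rot": [0, 0, 0]}, {"gripper": -1, "translation": [-0.4, 0.2, -0.8], "delta_rot": [0, 0, 0]}, {"gripper": -1, "translation": [-0.85, 0.4, -1], "delta_rot": [0, 0, 0]}, {"gripper": -1, "translation": [-0.85, 0.4, -1], "delta_rot": [0, 0, 0]}, {"gripper": -1, "translation": [-0.85, 0.4, -1], "delta_rot": [0, 0, 0]}, {"gripper": -1, "translation": [-0.85, 0.4, -1], "delta_rot": [0, 0, 0]}]'

```text
time_s: 65.42
position: [0.4902, 0.1826, 0.217]
ee_rot: [-0.0, 1.0, -0.001, 0.0]
wrist_force: [-0.7, 0.2, 0.2]
opening: 0.0003
```

```bash
python3 - <<'E'
from objs import *
pose()
s=snap('wrist','w26.png');W=cloud(s)
d=snap('side');crop(d,'d26.png',140,170,440,400,2.6)
def top(x,y,r):
    P=W[:260].reshape(-1,3);P=P[~np.isnan(P[:,0])];P=P[np.hypot(P[:,0]-x,P[:,1]-y)<r]
    if len(P)<10: return None
    P=P[P[:,2]>np.median(P[:,2])-.003]
    A=np.c_[P[:,:2]-[x,y],np.ones(len(P))];c=np.linalg.lstsq(A,P[:,2],rcond=None)[0]
    return len(P),np.round(c[2],4),np.round(np.degrees(c[:2]),1)
for n,p in dict(wide=(.5917,.2306,.02),nar=(.5922,.3029,.016),c3=(.5892,.1546,.006),c2=(.5888,.1071,.006),c1=(.5885,.0597,.006),slabR=(.59,.131,.008),slabS=(.59,.270,.008)).items(): print(n,top(*p))
E
```

```text
t 65.42 pos [0.4902 0.1826 0.217 ] psi -90.06 z [ 0.  0. -1.] jawpitch 0.01 F [-0.7  0.2  0.2] open 0.0003
wide (3131, np.float64(0.0968), array([-0.2,  0.1]))
nar (2005, np.float64(0.0967), array([-0.1,  0.1]))
c3 (233, np.float64(0.1041), array([-0.3, -0.1]))
c2 (242, np.float64(0.1046), array([2.1, 0.5]))
c1 (251, np.float64(0.1044), array([-0.2,  1.1]))
slabR (496, np.float64(0.095), array([0.2, 0.2]))
slabS (497, np.float64(0.095), array([-0.3, -0.3]))
```

View pics/w26.png

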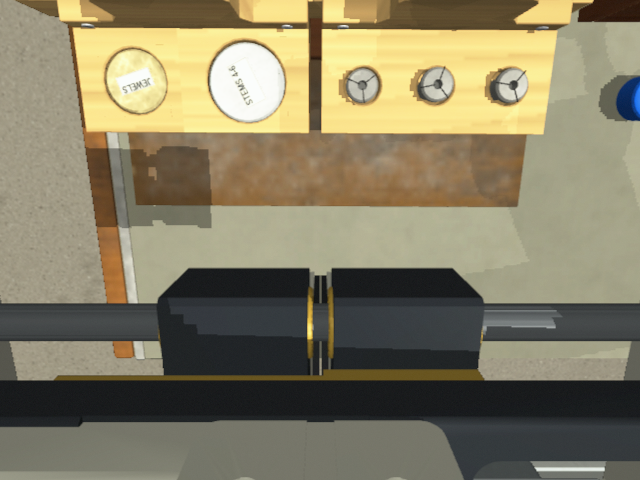

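View pics/d26.png

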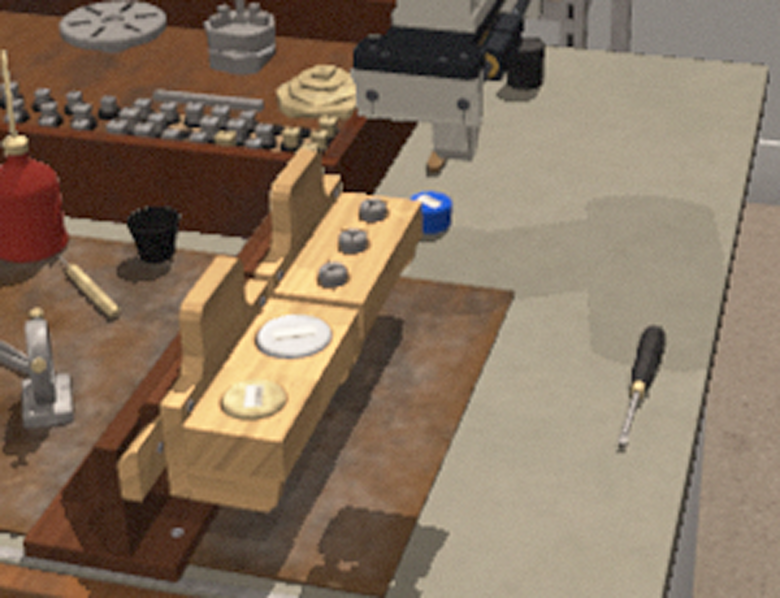

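```bash
python3 -c "
from h import *
print(job.finish_job()); pose()"
```

```text
the job is handed in; nothing more can be done
None
the job is handed in; nothing more can be done
```

The job is done and handed in at about 65 s of the 210 s allowed; no verdict was reported.

**What I did:** I hung the tin shelf first, then the collet rack beside it. All three collets went tail-down into the bores. The yellow narrow tin had been knocked about 50 mm aside mid-run, so I measured it again, and both tins went lid-up into their own recesses. I pressed every part lightly with the shut fingers.

**Last checks:**
- **Holders:** both slab tops lay flat, within 0.3° of level, and the tabs were at the hung height (about 1 mm low, the wrist camera's usual error).
- **Tins:** they stood about 1.8 mm proud and level to within 0.2°.
- **Collets:** the heads stood about 9.1 to 9.6 mm proud against 10 mm nominal. When pressed they met resistance at 105 to 106 mm, which matches the floor depth.
- **Left alone:** the robot went nowhere near the brush, pot, screwdriver or blue tin, and they look untouched in the pictures.

**Small disagreements:**
- The wrist depth camera reads about 1 mm low, and the scene camera is about 7 mm off in x. I used the wrist camera and contact readings instead.
- The grip reading on the collets was about 18 mm, though their heads are 21 mm across.
- The middle collet's top fitted as 2° tilted, which I take as noise from its slots.

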